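Charge two crucibles with the one-ball spoon

TASK

Take the one-ball spoon from its rest and use it to put exactly one brass ball from the stock tray into each of the two white crucibles, one ball at a time, tipping each in from close above the rim. Then put the spoon back in its rest; the third ball stays in the tray, no ball is touched with the gripper, and the tools lying about are left where they are.

Things in the scene. Friction and masses are not known exactly. Their poses are not given: they have to be found in the camera images.
- spoon: One-ball steel spoon with a dark wooden grip, loose, about 80 g. Origin: centre of the pocket's underside; x points to the nose, z up when the pocket is level, y across. A straight round handle, 8 mm thick, rises from the pocket's back wall, leaning 25 degrees from vertical backwards (direction -0.423, 0, 0.906). The whole is about 150 mm tall.
- spoon_pocket (a point): Centre of a ball lying in the spoon's pocket: (-1, 0, 11) mm in the spoon's frame. The pocket holds one ball: square, 20.5 mm wide inside (24.5 outside), side and back walls 12 mm high, floor 2 mm thick, back wall's inside at x = -10.5 mm. The ball stays in while the spoon is within about 25 degrees of level and rolls out over the nose when that points down by 42 degrees or more.
- spoon_nose (a point): Middle of the nose's front edge, underside: (14.5, 0, 0) mm in the spoon's frame. In front the pocket has no wall, only a ramp 28 mm wide between side cheeks 12 mm high that flare to 29 mm inside (33 outside) and guide a ball in; the ramp climbs from the nose edge (under 2 mm thick) to a crest at x = 9 mm, 3.5 mm high, so 1.5 mm above the pocket's floor.
- spoon_grip (a point): Centre of the spoon's wooden grip, at (-62.7, 0, 114.8) mm in the spoon's frame. The grip is 66 mm long along the handle, 13 mm thick (along the spoon's y, the way to pinch it) and 22 mm wide. Axes as the spoon's.
- rest: Dark steel rest for the spoon, fixed: a plate 6 mm thick (x -73 to 37 mm, 70 mm wide), a stop 6 mm high on it in front of the nose (x 17.5 to 22.5 mm), and a fork behind. Origin: on the table straight below the spoon's origin when that is in the rest; x as the spoon's, to the nose. The spoon starts in it with the pocket flat and level on the plate, and comes out and goes in straight up and down.
- rest_fork (a point): Middle of the fork's top, at (-44, 0, 74) mm in the rest's frame: two posts, x -57 to -31 mm, 15 mm apart (y -7.5 to 7.5 mm), 74 mm high, with a crossbar between them at 65 mm height, on which the spoon's handle leans back.
- rest_seat (a point): Point on the rest's plate, 6 mm above the table, where the spoon's origin lies when it is in the rest.
- tray: Open aluminium stock tray with three balls, fixed. Origin: on the table under its middle. Inside, x -52 to 45 mm at the floor, y -72 to 72 mm; side and near walls 24 mm high. The floor falls 4 degrees to +x (10.8 mm high at the near wall, 4 mm at the far one), so the balls lie along the far (+x) wall, whose top is 34 mm above the table and which leans outwards (+x) by 6 degrees.
- tray_foot (a point): Middle of the line, along the tray's y, where the tray's floor meets its far wall: (45, 0, 4) mm in the tray's frame. A ball resting there has its centre 8.3 mm nearer (x = 36.7 mm), 13.6 mm above the table.
- crucible_a: Small white ceramic crucible on a thin reddish foot, fixed, round, tapering, 36 mm high, mouth 55 mm inside and 63 mm outside, inner floor 6 mm above the table. Origin: centre of its underside.
- crucible_b: The second crucible, the same in every way.
- pin_cup: Bystander: straight steel cup, 70 mm high, 62 mm wide, with two pins standing in it (to 100 mm). Fixed; not for the balls. Origin: centre of its underside.
- hammer: Bystander: hammer lying on the table, loose. Origin on its underside.
- punch: Bystander: steel rod 16 mm thick, 90 mm long, lying on the table, loose. Origin below its middle.
- file: Bystander: file with a wooden handle, 200 mm long, lying on the table, loose.
- ball0: Centre of a brass ball, 18 mm in diameter, 26 g; all three balls are alike. It starts in the tray against the far wall, polished and slippery, and rolls freely.
- ball1: Centre of a brass ball, 18 mm in diameter, 26 g; all three balls are alike. It starts in the tray against the far wall, polished and slippery, and rolls freely.
- ball2: Centre of a brass ball, 18 mm in diameter, 26 g; all three balls are alike. It starts in the tray against the far wall, polished and slippery, and rolls freely.
Things that resemble listed ones, but are neither listed nor needed, are in the scene too. What is shaped like the tray but blue or red is not meant.

How it is judged:
By the outcome, as a careful person would: the job done as asked, in the order asked, and still so for the second after the job is handed in, with the robot touching nothing.
It also fails if it takes over 67 s, if anything falls off the work surface, if the arm or the gripper's body presses on something with over 40 N, if the wrist force passes 120 N, or if a joint passes its speed limit or range.

ROBOT

A 7-joint arm with a two-finger parallel gripper is mounted at the origin on the work surface. World frame = base frame: x ahead of the robot, y to its left, z up, the work surface at z = 0. Lengths are in m, angles in rad, forces in N, time in s.
With the tool pointing down it reaches from about 0.425 to 0.825 m from the base axis. Payload 3.6 kg.
Tool frame: the origin (TCP) lies at the very end of the fingers, on their centre line; the grasp point (between the pads) lies 19 mm behind it; x points along the fingers, z is the direction in which the jaws open and shut, and the axes are right-handed (so a half turn about x gives the same grasp; the last joint's range is limited). The gripper opens to 93 mm and grips with 3 to 60 N. Pads are 15 mm wide; open, the fingers measure 128 mm over their backs; the gripper's body (75 mm by 188 mm) begins 65 mm behind the grasp point.
Start: joints at [-1.206, 0.615, -0.013, 1.423, 0.008, 1.103, -0.04], TCP at [0.248, 0.601, 0.219] pointing down, gripper open.
Joint ranges: [-3.12, 3.12], [-0.3, 2.06], [-1.34, 1.32], [0.26, 2.42], [-1.36, 4.5], [0.01, 1.98], [-2.84, 2.84]. Speed limits (rad/s): [2.79, 2.79, 3.14, 3.14, 3.14, 3.14, 3.14].

INTERFACE

Orientations are given as a rotation vector (axis times angle).
In Python, from station import robot gives the robot as it stands. The module is installed in compiled form; this text tells all that it offers.
- The arm moves only by the tool drive_tool, never from a script. Its argument "plan" is a list that holds one entry, the list of rows, each a list of 4 numbers: the shift along the tool's x, y, z in cm, then the turn about the tool's x in rad. A call has 1 to 12 rows; each row shifts and turns the pose as measured when the row begins, along the tool's axes as they then stand; what a row does not reach is not made up. A row lasts 1/8 s, in which the tool goes at most 62.5 mm and 10.7 degrees, less where a joint would pass 70% of its speed; a pose out of reach is approached as far as the arm can. A call is refused whole if a number of a shift passes 6.25 or a number of a turn 0.188, either way. A call with a gripper value outside its range is refused whole. "hand" is the gripper's target within -1 to 1 (shut at 1, half-way at 0, fully open at -1), set as the call begins (left out, the last holds). The fingers move at their own pace and stop on an object; "squeeze" is the grip in N (left out, the last holds). Time passes only in rows, so rows that do not move let the fingers close. It gives the time, the measured TCP pose, the force and the opening at its end, in the units of the state.
- robot.get_state(): the state, without advancing time (a new reading comes with each control period).
- robot.read_camera(name): name is "scene" or "top"; returns a dict with "image" (480x640x3 uint8, red, green, blue), "z_map" (480x640 float32, m along the optical axis (not along the pixel's ray), 0 where there is no reading), "intrinsics" (3x3 intrinsics, pixels), "eye" and "rotation" of the camera in the world. Camera axes: x right, y up, looking along -z (the intrinsics and any distortion apply to the point x, -y, -z); pixel columns grow to the right and rows downward; lengths in m; the calibration is good to about 2 mm. A picture is of the moment at which its call begins.
- robot.hand_in(): hands the job in, once; it reports no verdict.
Trained networks look in a picture, given as the dict that the camera call returned (one of the last four; its "shot" number tells which), for a name from the list of things; names that differ only in an ending like _2 or _b are one class to them, and where a whole thing is asked for, a point or a joint stands for the part that bears it (a point fixed in the world has none). Each returns a list of dicts, best first, with "confidence" (0 to 1); they miss things now and then, are a little off and sometimes report something else, mostly with a low value. They report only what shows in the picture. A call takes as long as a camera call. They do not tell look-alikes from the thing itself.
- robot.boxes_of(picture, label): "bbox" ([left, top, right, bottom] in pixels, round what is visible of it).
- robot.silhouettes(picture, label): "region" (480x640 bool, what is visible of it) and "bbox" ([left, top, right, bottom] in pixels, round what is visible of it).
The state is a dict: "time": time; "joint_pos": joint angles; "joint_vel": joint speeds; "tau": joint torques, N m; "position": TCP position; "tool_rot": TCP orientation; "wrist_force": force on the tool from outside, world axes, zero at the start; "ft_torque": the same for the moment, N m; "finger_gap": finger opening in m.
Only numpy, scipy, OpenCV 4.12 (cv2) and the standard library are available. Lean on these libraries where they do the work, as an engineer would, in place of code of your own. Each camera call takes 0.05 s, during which the arm holds its last target.

## Working session

There is one attempt and no reset: what is moved stays moved. The work goes in short steps, Python scripts to look and compute and a tool call to move; the robot and the scene stay as the last step left them, time stands still between calls to the robot, and variables do not carry over. Pictures are saved under pics/ and viewed, and the job is handed in when it is done.

Besides the shell and the picture viewer there is one more tool, called after "Call:" by a JSON object that holds its "name" and its "arguments", one argument or row to a line. drive_tool: Moves the arm, as the interface text tells. Its arguments: {"type":"object","properties":{"plan":{"type":"array","items":{"type":"array","items":{"type":"array","items":{"type":"number"}}}},"hand":{"type":"number"},"squeeze":{"type":"number"}},"required":["plan"]}

```bash
ls; mkdir -p pics; cat > h.py <<'E'
import numpy as np,cv2
from scipy.spatial.transform import Rotation as R
from station import robot
def px2w(p,u,v,z=None):
    """world pts from pixel arrays using depth map"""
    u=np.asarray(u);v=np.asarray(v)
    d=p['z_map'][v,u] if z is None else z
    K=np.array(p['intrinsics'])
    c=np.stack([(u-K[0,2])/K[0,0]*d,-(v-K[1,2])/K[1,1]*d,-d],-1)
    Rm=np.array(p['rotation'])
    if Rm.shape!=(3,3): Rm=R.from_rotvec(Rm).as_matrix()
    return c@Rm.T+np.array(p['eye'])
def w2px(p,X):
    Rm=np.array(p['rotation'])
    if Rm.shape!=(3,3): Rm=R.from_rotvec(Rm).as_matrix()
    c=(np.asarray(X)-np.array(p['eye']))@Rm
    K=np.array(p['intrinsics'])
    return np.stack([K[0,0]*c[...,0]/-c[...,2]+K[0,2],K[1,1]*-c[...,1]/-c[...,2]+K[1,2]],-1)
def save(p,n,crop=None,s=1):
    im=p['image'][:,:,::-1]
    if crop: im=im[crop[1]:crop[3],crop[0]:crop[2]]
    if s!=1: im=cv2.resize(im,None,fx=s,fy=s,interpolation=cv2.INTER_CUBIC)
    cv2.imwrite('pics/'+n,im)
E
python3 - <<'E'
from h import *
import pickle
for n in ['scene','top']:
    p=robot.read_camera(n); save(p,n+'0.png'); pickle.dump(p,open(n+'0.pkl','wb'))
    print(n,{k:(v if k not in('image','z_map') else v.shape) for k,v in p.items()})
    for l in ['spoon','rest','tray','crucible_a','pin_cup','hammer','punch','file','ball0','rest_fork','spoon_grip']:
        print(l,[(np.round(b['bbox']).astype(int).tolist(),round(b['confidence'],2)) for b in robot.boxes_of(p,l)])
print(robot.get_state())
E
```

```text
pics
scene {'image': (480, 640, 3), 'z_map': (480, 640), 'intrinsics': array([[518.3691653 ,   0.        , 321.17896416],
       [  0.        , 518.3691653 , 243.98240832],
       [  0.        ,   0.        ,   1.        ]]), 'eye': array([ 1.43044614, -0.43332772,  1.00402776]), 'rotation': array([0.70928656, 0.46238162, 1.0641764 ]), 'shot': 1}
spoon [([217, 232, 228, 299], 0.72)]
rest [([208, 263, 245, 311], 0.56)]
tray [([304, 256, 372, 306], 0.77), ([333, 171, 390, 197], 0.66), ([179, 220, 242, 262], 0.56), ([367, 210, 391, 238], 0.17)]
crucible_a [([426, 208, 450, 232], 0.71), ([411, 180, 472, 208], 0.59), ([366, 214, 390, 237], 0.58)]
pin_cup [([414, 233, 441, 263], 0.88)]
hammer [([77, 256, 156, 344], 0.63)]
punch [([321, 338, 358, 346], 0.67)]
file [([414, 182, 469, 207], 0.74)]
ball0 []
rest_fork []
spoon_grip [([216, 231, 230, 302], 0.88), ([415, 184, 472, 208], 0.56), ([207, 264, 246, 310], 0.19)]
top {'image': (480, 640, 3), 'z_map': (480, 640), 'intrinsics': array([[524.60207386,   0.        , 321.31776117],
       [  0.        , 524.60207386, 234.0112797 ],
       [  0
[... 792 characters left out ...]
2)]
{'time': 1.2, 'joint_pos': array([-1.20650795,  0.61490051, -0.012594  ,  1.42338464,  0.00810068,
        1.10343936, -0.04037922]), 'joint_vel': array([ 2.41197186e-03,  3.59567352e-05, -1.26815391e-03, -4.83247373e-04,
       -1.41793051e-03,  2.65779531e-04,  1.06842235e-03]), 'tau': array([-7.94782045e-04, -4.58821142e+01,  2.09204857e-01, -1.66030848e+01,
       -6.10359572e-02,  1.33059081e-02,  3.85145620e-05]), 'position': array([0.24756461, 0.60097174, 0.21864501]), 'tool_rot': array([-0.91677414,  1.36917405,  0.91673976]), 'wrist_force': array([0.29591286, 0.01247205, 0.25284182]), 'ft_torque': array([ 0.03969507, -0.00717899, -0.01515526]), 'finger_gap': 0.09305467008688748}
```

View pictures.

View pics/scene0.png

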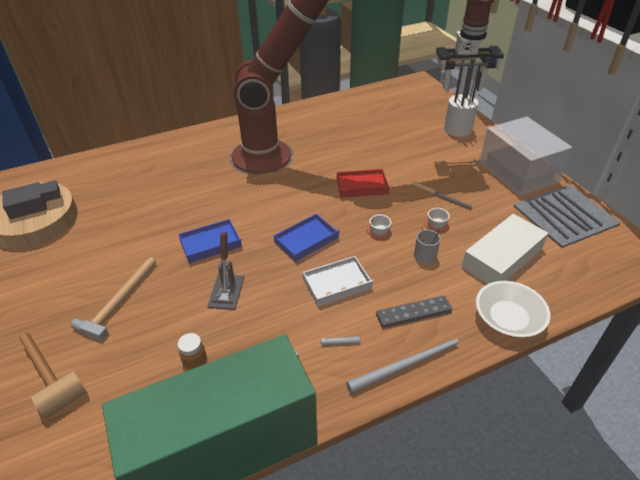

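View pics/top0.png

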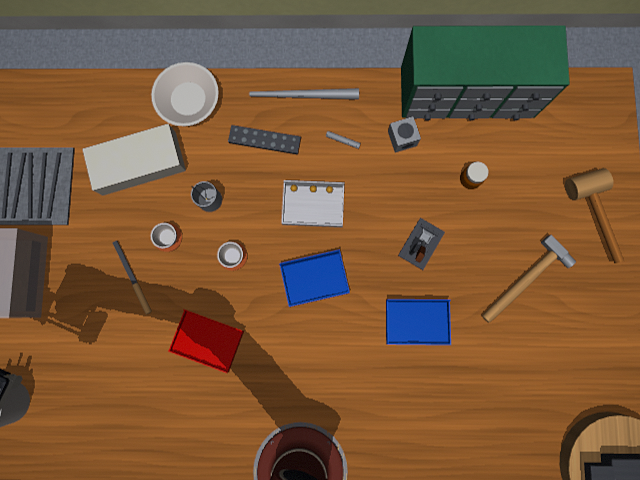

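```bash
python3 - <<'E'
import pickle
from h import *
p=pickle.load(open('top0.pkl','rb'));save(p,'t_a.png',(260,120,470,360),3.2 and 2.5)
save(p,'t_b.png',(260,160,360,240),8)
save(p,'t_c.png',(385,205,460,275),8)
p=pickle.load(open('scene0.pkl','rb'));save(p,'s_a.png',(170,150,490,350),2.5)
E
```

```text
(no output)
```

View pics/t_b.png

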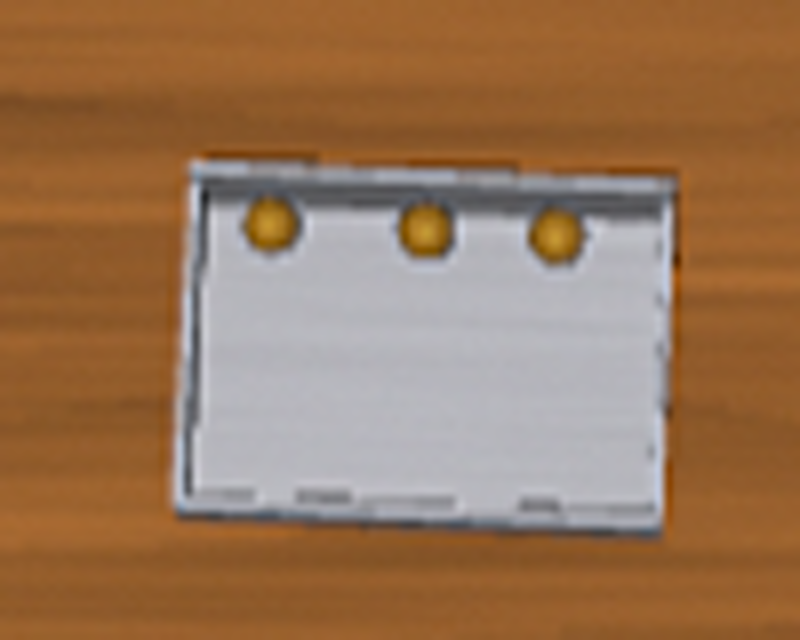

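View pics/t_c.png

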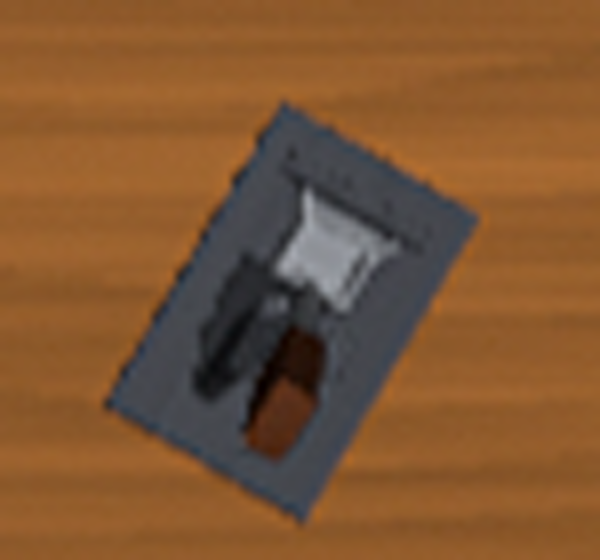

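View pics/s_a.png

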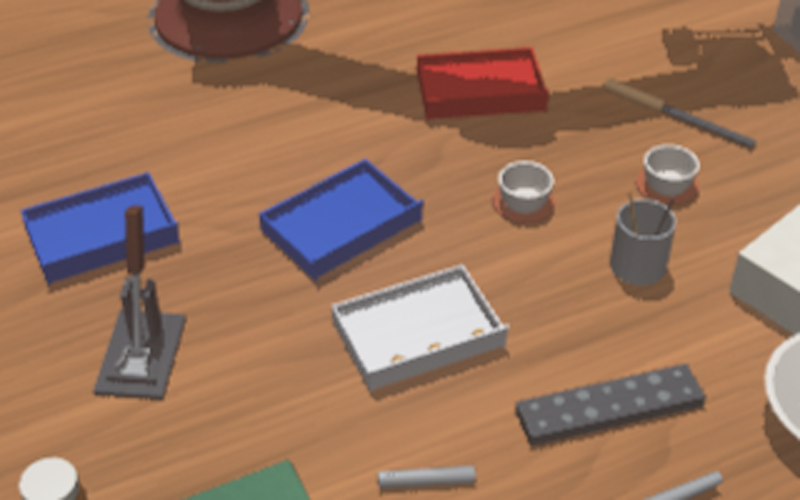

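```bash
cat >> h.py <<'E'
def ray(p,uv,z):
    K=np.array(p['intrinsics']);uv=np.atleast_2d(uv).astype(float)
    c=np.stack([(uv[:,0]-K[0,2])/K[0,0],-(uv[:,1]-K[1,2])/K[1,1],-np.ones(len(uv))],-1)
    d=c@R.from_rotvec(p['rotation']).as_matrix().T; e=np.array(p['eye'])
    return e+d*((z-e[2])/d[:,2])[:,None]
E
python3 - <<'E'
import pickle
from h import *
print('toolR\n',R.from_rotvec([-0.91677414,1.36917405,0.91673976]).as_matrix().round(3))
T=pickle.load(open('top0.pkl','rb'));S=pickle.load(open('scene0.pkl','rb'))
f=lambda a,ox,oy,s:np.array(a)/s+[ox,oy]
# rest plate corners z=.006  order: front-left,front-right,back-right,back-left
c=ray(T,f([(283,102),(480,215),(303,522),(105,405)],385,205,8),.006);print('rest T\n',c.round(4)); 
d=(c[0]+c[1]-c[2]-c[3])/2;print('yaw',np.degrees(np.arctan2(d[1],d[0])),np.linalg.norm(d),np.linalg.norm(c[0]-c[1]),'center',c.mean(0))
# scene s_a corners
c=ray(S,f([(97,391),(165,395),(186,318),(133,311)],170,150,2.5),.006);print('rest S',c.mean(0).round(4))
# tray top outer corners: far z .034, near z .024
a=ray(T,f([(193,162),(676,177)],260,160,8),.034);b=ray(T,f([(660,532),(178,513)],260,160,8),.024)
print('tray',a.round(4),b.round(4))
d=(a.mean(0)-b.mean(0));print('yaw',np.degrees(np.arctan2(d[1],d[0])), np.degrees(np.arctan2((a[0]-a[1])[1],(a[0]-a[1])[0]))-90,np.degrees(np.arctan2((b[1]-b[0])[1],(b[1]-b[0])[0]))-90,np.linalg.norm(d[:2]))
print('balls',ray(T,f([(271,224),(427,231),(557,237)],260,160,8),.0136).round(4))
# crucibles by mask & depth
for P,n in((T,'T'),(S,'S')):
  im=P['image']; 
  for bb in ([(145,220,185,256),(214,238,250,275)] if n=='T' else [(366,212,392,240),(425,206,452,234)]):
    x0,y0,x1,y1=bb
    vv,uu=np.mgrid[y0:y1,x0:x1]
    X=px2w(P,uu.ravel(),vv.ravel())
    k=(X[:,2]>.031)&(X[:,2]<.042)
    print(n,bb,k.sum(),X[k].mean(0).round(4),X[k].min(0).round(4),X[k].max(0).round(4), ((X[k].min(0)+X[k].max(0))/2).round(4))
    k2=(X[:,2]>.05); print(k2.sum())
E
```

```text
toolR
 [[-0.    -0.925  0.381]
 [-0.     0.381  0.925]
 [-1.     0.    -0.   ]]
rest T
 [[ 0.5973 -0.2926  0.006 ]
 [ 0.562  -0.3523  0.006 ]
 [ 0.467  -0.2956  0.006 ]
 [ 0.5027 -0.2359  0.006 ]]
yaw -30.90078404356392 0.11041037492369978 0.0693924036453923 center [ 0.53224563 -0.29411292  0.006     ]
rest S [ 0.5413 -0.2883  0.006 ]
tray [[ 0.6855  0.0446  0.034 ]
 [ 0.6808 -0.104   0.034 ]] [[ 0.572  -0.0992  0.024 ]
 [ 0.5776  0.0484  0.024 ]]
yaw -2.2934562767917885 -1.8119747692899892 -2.189782324539678 0.10844931014087814
balls [[ 0.6709  0.0217  0.0136]
 [ 0.6687 -0.027   0.0136]
 [ 0.6668 -0.0675  0.0136]]
T (145, 220, 185, 256) 132 [0.5481 0.3394 0.0356] [0.5158 0.3072 0.0312] [0.5779 0.3668 0.0414] [0.5469 0.337  0.0363]
8
T (214, 238, 250, 275) 137 [0.5004 0.1751 0.0353] [0.4706 0.1427 0.0311] [0.5296 0.2022 0.0414] [0.5001 0.1725 0.0362]
5
S (366, 212, 392, 240) 114 [0.5025 0.1752 0.0358] [0.4724 0.1434 0.0312] [0.5366 0.2052 0.0414] [0.5045 0.1743 0.0363]
5
S (425, 206, 452, 234) 123 [0.5502 0.3401 0.0356] [0.52   0.307  0.0311] [0.5829 0.3696 0.0418] [0.5515 0.3383 0.0365]
63
```

Call:
{"name": "drive_tool", "arguments": {
  "plan": [
    [[-1.8, -4.85, -2.9, 0], [-1.8, -4.85, -2.9, 0], [-1.8, -4.85, -2.9, 0], [-1.8, -4.85, -2.9, 0], [-1.8, -4.85, -2.9, 0], [-1.8, -4.85, -2.9, 0], [-1.8, -4.85, -2.9, 0], [-1.8, -4.85, -2.9, 0], [-1.8, -4.85, -2.9, 0], [-1.8, -4.85, -2.9, 0], [-1.8, -4.85, -2.9, 0]]
  ]
}}

```text
time: 2.58
position: [0.6291, 0.095, 0.4213]
tool_rot: [-0.925, 1.362, 0.929]
wrist_force: [0.4, -0.6, -0.5]
finger_gap: 0.093
```

Call:
{"name": "drive_tool", "arguments": {
  "plan": [
    [[-1.2, -1.6, -5.7, 0], [-1.2, -1.6, -5.7, 0], [-1.2, -1.6, -5.7, 0], [-1.2, -1.6, -5.7, 0], [-1.2, -1.6, -5.7, 0], [-1.2, -1.6, -5.7, 0.1], [-1.2, -1.6, -5.7, 0.05]]
  ]
}}

```text
time: 3.45
position: [0.5813, -0.328, 0.5048]
tool_rot: [-0.81, 1.411, 0.814]
wrist_force: [0.5, 1.2, 0.4]
finger_gap: 0.0931
```

```bash
cat > st.py <<'E'
from h import *
s=robot.get_state(); M=R.from_rotvec(s['tool_rot']).as_matrix()
print('t',round(s['time'],2),'p',s['position'].round(4),'q',s['joint_pos'].round(3),'F',s['wrist_force'].round(1),'gap',round(s['finger_gap'],4))
x=M[:,0]
print(M.round(3)); print('lean deg',np.degrees(np.arccos(-x[2])).round(1),'az',np.degrees(np.arctan2(x[1],x[0])).round(1),'r',np.hypot(*s['position'][:2]).round(3),'az pos',np.degrees(np.arctan2(s['position'][1],s['position'][0])).round(1))
E
python3 st.py
```

```text
t 3.45 p [ 0.5813 -0.328   0.5048] q [ 0.414  0.61   0.204  0.653 -0.126  1.887  1.586] F [0.5 1.2 0.4] gap 0.0931
[[ 0.001 -0.864  0.503]
 [ 0.004  0.503  0.864]
 [-1.     0.001  0.004]]
lean deg 0.2 az 70.8 r 0.667 az pos -29.4
```

Call:
{"name": "drive_tool", "arguments": {
  "plan": [
    [[-4, 0, 0, 0], [-4, 0, 0, 0], [-4, 0, 0, 0]]
  ]
}}

```text
time: 3.82
position: [0.551, -0.3181, 0.5742]
tool_rot: [-0.838, 1.389, 0.765]
wrist_force: [-0.3, -0.1, 0.4]
finger_gap: 0.0929
```

```bash
python3 st.py
```

```text
t 3.83 p [ 0.551  -0.3181  0.5742] q [ 0.45   0.548  0.123  0.561 -0.073  1.982  1.555] F [-0.3 -0.1  0.4] gap 0.0929
[[ 0.046 -0.858  0.512]
 [-0.025  0.512  0.859]
 [-0.999 -0.052  0.002]]
lean deg 3.0 az -29.0 r 0.636 az pos -30.0
```

Call:
{"name": "drive_tool", "arguments": {
  "plan": [
    [[-3, -3, 0, 0], [-3, -3, 0, 0], [-3, -3, 0, 0], [-3, -3, 0, 0]]
  ]
}}

```text
time: 4.32
position: [0.5818, -0.332, 0.6123]
tool_rot: [-0.926, 1.312, 0.668]
wrist_force: [-0.2, -0.4, 0.5]
finger_gap: 0.0929
```

```bash
python3 st.py
```

```text
t 4.33 p [ 0.5818 -0.332   0.6123] q [ 0.45   0.584  0.147  0.39  -0.101  1.982  1.557] F [-0.2 -0.4  0.5] gap 0.0929
[[ 0.163 -0.847  0.505]
 [-0.09   0.497  0.863]
 [-0.982 -0.187  0.005]]
lean deg 10.8 az -28.9 r 0.67 az pos -29.7
```

Call:
{"name": "drive_tool", "arguments": {
  "plan": [
    [[-3, -3, 0, 0], [-3, -3, 0, 0], [-3, -3, 0, 0], [-3, -3, 0, 0]]
  ]
}}

```text
time: 4.82
position: [0.595, -0.3377, 0.6556]
tool_rot: [-1.001, 1.238, 0.577]
wrist_force: [0.7, -0.3, 5.1]
finger_gap: 0.0928
```

```bash
python3 st.py
```

```text
t 4.83 p [ 0.595  -0.3377  0.6556] q [ 0.426  0.597  0.352  0.262 -0.277  1.982  1.583] F [ 0.7 -0.3  5.1] gap 0.0928
[[ 0.27  -0.823  0.5  ]
 [-0.147  0.478  0.866]
 [-0.952 -0.307  0.008]]
lean deg 17.9 az -28.6 r 0.684 az pos -29.6
```

Call:
{"name": "drive_tool", "arguments": {
  "plan": [
    [[-5, -1, 0, 0], [-5, -1, 0, 0], [-5, -1, 0, 0], [-5, -1, 0, 0]]
  ]
}}

```text
time: 5.32
position: [0.5332, -0.3073, 0.7527]
tool_rot: [-1.079, 1.16, 0.456]
wrist_force: [0.2, -0.6, -1.0]
finger_gap: 0.0927
```

```bash
python3 st.py
```

```text
t 5.33 p [ 0.5332 -0.3073  0.7527] q [ 0.449  0.44   0.14   0.262 -0.084  1.982  1.548] F [ 0.2 -0.6 -1. ] gap 0.0927
[[ 0.384 -0.772  0.507]
 [-0.221  0.456  0.862]
 [-0.897 -0.443  0.005]]
lean deg 26.3 az -29.9 r 0.615 az pos -30.0
```

```bash
python3 - <<'E'
import pickle
from h import *
T=pickle.load(open('top0.pkl','rb'));S=pickle.load(open('scene0.pkl','rb'))
save(S,'s_r.png',(195,220,265,320),6)
th=np.radians(-30.9);ex=np.array([np.cos(th),np.sin(th),0]);ey=np.array([-ex[1],ex[0],0])
cen=np.array([0.53224563,-0.29411292,0]); o=cen+ex*.018
for P,n in((T,'T'),(S,'S')):
    im=P['image'][:,:,::-1].copy(); im=cv2.resize(im,None,fx=6,fy=6,interpolation=cv2.INTER_CUBIC)
    def L(pts,col):
        q=w2px(P,np.array([o+ex*a+ey*b+np.array([0,0,c]) for a,b,c in pts])/1000*1 if 0 else np.array([o+ex*a/1e3+ey*b/1e3+np.array([0,0,c/1e3]) for a,b,c in pts]))
        cv2.polylines(im,[np.round((q+.5)*6).astype(int)],False,col,1)
    L([(37,35,6),(37,-35,6),(-73,-35,6),(-73,35,6),(37,35,6)],(0,255,0))
    L([(0,0,6),(-62.7,0,120.8)],(255,0,0)); L([(-57,7.5,74),(-31,7.5,74),(-31,-7.5,74),(-57,-7.5,74)],(0,0,255))
    L([(14.5,16,6),(14.5,-16,6)],(0,255,255))
    b=(395,210,450,275) if n=='T' else (195,220,265,320)
    cv2.imwrite('pics/ov_%s.png'%n,im[b[1]*6:b[3]*6,b[0]*6:b[2]*6])
E
```

```text
(no output)
```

View pics/ov_T.png

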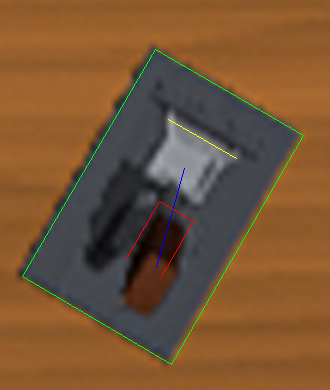

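View pics/ov_S.png

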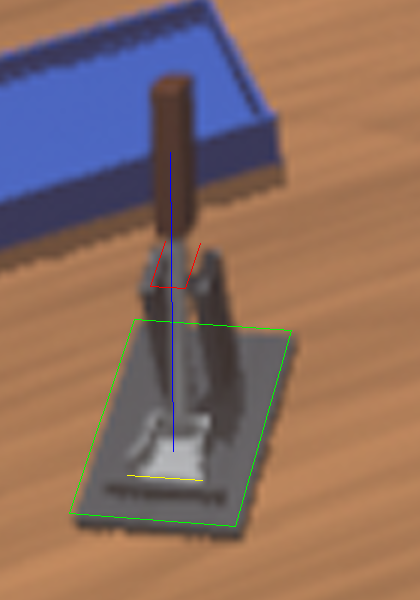

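Call:
{"name": "drive_tool", "arguments": {
  "plan": [
    [[4.43, 3.25, 0.1, 0], [4.43, 3.25, 0.1, 0], [4.43, 3.25, 0.1, 0], [4.43, 3.25, 0.1, 0], [4.43, 3.25, 0.1, 0], [4.43, 3.25, 0.1, 0], [4.43, 3.25, 0.1, 0], [4.43, 3.25, 0.1, 0], [4.43, 3.25, 0.1, 0], [4.43, 3.25, 0.1, 0]]
  ]
}}

```text
time: 6.58
position: [0.4746, -0.2579, 0.2539]
tool_rot: [-1.077, 1.125, 0.404]
wrist_force: [1.4, -0.5, 0.1]
finger_gap: 0.0932
```

```bash
python3 st.py; python3 - <<'E'
from h import *
s=robot.get_state(); M=R.from_rotvec(s['tool_rot']).as_matrix()
print((M.T@(np.array([.4962,-.2703,.1208])+.019*M[:,0]-s['position'])*100).round(2))
for n in ('scene','top'):
    p=robot.read_camera(n); save(p,n+'1.png',(150,130,350,330) if n=='scene' else (350,130,550,330),3)
    import pickle; pickle.dump(p,open(n+'1.pkl','wb'))
E
```

```text
t 6.58 p [ 0.4746 -0.2579  0.2539] q [ 0.337  0.218  0.124  2.132 -0.006  0.285  1.468] F [ 1.4 -0.5  0.1] gap 0.0932
[[ 0.427 -0.736  0.525]
 [-0.235  0.47   0.851]
 [-0.873 -0.487  0.028]]
lean deg 29.2 az -28.8 r 0.54 az pos -28.5
[14.74  4.31 -0.29]
```

View pics/scene1.png

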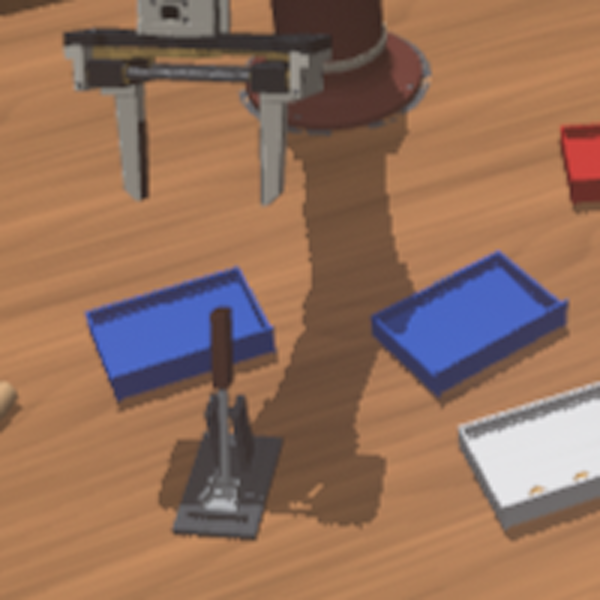

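View pics/top1.png

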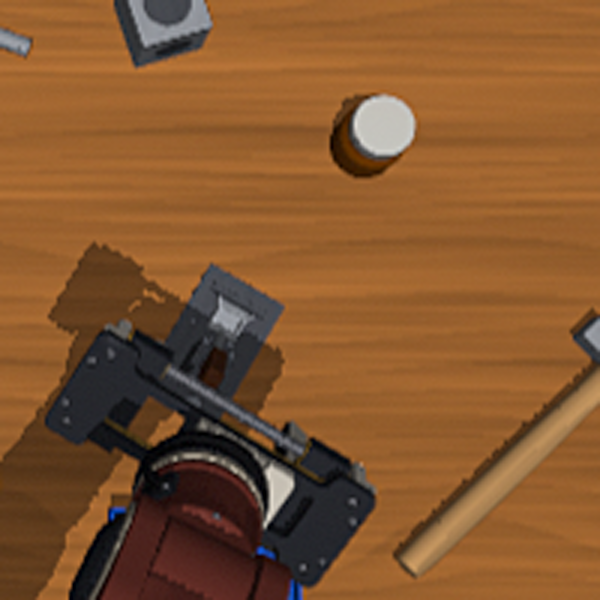

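Call:
{"name": "drive_tool", "arguments": {
  "plan": [
    [[2, 1.1, -0.08, 0], [2, 1.1, -0.08, 0], [2, 1.1, -0.08, 0], [2, 1.1, -0.05, 0]]
  ]
}}

```text
time: 7.18
position: [0.48, -0.2643, 0.1712]
tool_rot: [-1.075, 1.122, 0.39]
wrist_force: [-0.6, -0.1, 0.3]
finger_gap: 0.0931
```

```bash
python3 st.py; python3 - <<'E'
from h import *
s=robot.get_state(); M=R.from_rotvec(s['tool_rot']).as_matrix()
print((M.T@(np.array([.4962,-.2703,.1208])+.019*M[:,0]-s['position'])*100).round(2))
E
```

```text
t 7.17 p [ 0.48   -0.2643  0.1712] q [ 0.385  0.373  0.08   2.237 -0.036  0.015  1.489] F [-0.6 -0.1  0.3] gap 0.0931
[[ 0.433 -0.728  0.532]
 [-0.242  0.475  0.846]
 [-0.869 -0.495  0.03 ]]
lean deg 29.7 az -29.2 r 0.548 az pos -28.8
[7.12 1.03 0.21]
```

```bash
python3 - <<'E'
import numpy as np
from scipy.optimize import least_squares,brentq
D=[([.615,1.423,1.103],np.hypot(.2476,.601),.2186),([.548,.561,1.982],.636,.5742),([.584,.39,1.982],.67,.6123),([.44,.262,1.982],.615,.7527),([.218,2.132,.285],.54,.2539),([.373,2.237,.015],.548,.1712)]
def f(x,q):
    H,L1,L2,L3,e=x; a=q[0];b=a+q[1];c=b+q[2]
    return np.array([L1*np.sin(a)+L2*np.sin(b)+L3*np.sin(c)+e,H+L1*np.cos(a)+L2*np.cos(b)+L3*np.cos(c)])
s=least_squares(lambda x:np.concatenate([f(x,q)-[r,z] for q,r,z in D]),[.3,.42,.4,.3,0])
print(s.x,s.fun.round(4)); x=s.x; np.save('arm.npy',x)
def ik(r,z,lean):
    H,L1,L2,L3,e=x; c=np.pi-lean
    wr=r-e-L3*np.sin(c); wz=z-H-L3*np.cos(c); d=np.hypot(wr,wz)
    cb=(d*d-L1**2-L2**2)/(2*L1*L2)
    if abs(cb)>1: return None
    j4=np.arccos(cb); a=np.arctan2(wr,wz)-np.arctan2(L2*np.sin(j4),L1+L2*np.cos(j4))
    return np.array([a,j4,c-a-j4])
for nm,r,z in [('rest',.573,.104),('rest+lift',.573,.19),('traynear',.60,.10),('tray',.61,.10),('trayfar',.63,.105),('crucA near',.50,.14),('crucA',.56,.14),('crucB',.64,.14),('crucBn',.6,.14),('far .7',.7,.14)]:
    print(nm,[(l,None if (q:=ik(r,z,np.radians(l))) is None else q.round(2).tolist()) for l in (0,15,22,25,28)])
E
```

```text
[2.59777007e-01 5.48508692e-01 3.72486766e-01 3.20361335e-01
 4.98704456e-04] [-0.0003  0.0011 -0.0001 -0.0002  0.0001 -0.0004  0.0012  0.0004 -0.0004
 -0.0005 -0.0006 -0.0003]
rest [(0, [0.63, 1.78, 0.73]), (15, [0.55, 2.02, 0.31]), (22, [0.54, 2.12, 0.1]), (25, [0.53, 2.17, 0.0]), (28, [0.54, 2.21, -0.1])]
rest+lift [(0, [0.53, 1.69, 0.93]), (15, [0.42, 1.93, 0.53]), (22, [0.39, 2.04, 0.33]), (25, [0.38, 2.08, 0.25]), (28, [0.37, 2.13, 0.15])]
traynear [(0, [0.67, 1.7, 0.77]), (15, [0.59, 1.95, 0.34]), (22, [0.57, 2.06, 0.13]), (25, [0.57, 2.1, 0.04]), (28, [0.57, 2.15, -0.06])]
tray [(0, [0.68, 1.67, 0.78]), (15, [0.6, 1.92, 0.36]), (22, [0.58, 2.03, 0.15]), (25, [0.58, 2.08, 0.05]), (28, [0.58, 2.12, -0.05])]
trayfar [(0, [0.7, 1.61, 0.83]), (15, [0.62, 1.86, 0.4]), (22, [0.59, 1.97, 0.19]), (25, [0.59, 2.02, 0.1]), (28, [0.59, 2.06, 0.0])]
crucA near [(0, [0.49, 1.95, 0.71]), (15, [0.41, 2.17, 0.3]), (22, [0.39, 2.27, 0.1]), (25, [0.39, 2.32, 0.0]), (28, [0.39, 2.36, -0.1])]
crucA [(0, [0.57, 1.78, 0.79]), (15, [0.48, 2.02, 0.38]), (22, [0.46, 2.12, 0.18]), (25, [0.45, 2.17, 0.08]), (28, [0.45, 2.22, -0.01])]
crucB [(0, [0.68, 1.55, 0.92]), (15, [0.58, 1.8, 0.5]), (22, [0.55, 1.92, 0.29]), (25, [0.54, 1.96, 0.2]), (28, [0.54, 2.01, 0.11])]
crucBn [(0, [0.62, 1.67, 0.85]), (15, [0.53, 1.91, 0.44]), (22, [0.5, 2.02, 0.23]), (25, [0.5, 2.07, 0.14]), (28, [0.49, 2.11, 0.05])]
far .7 [(0, [0.77, 1.35, 1.02]), (15, [0.66, 1.63, 0.59]), (22, [0.62, 1.75, 0.38]), (25, [0.61, 1.8, 0.29]), (28, [0.61, 1.85, 0.2])]
```

Call:
{"name": "drive_tool", "arguments": {
  "plan": [
    [[2, 0.4, 0.05, 0], [2, 0.4, 0.05, 0]]
  ]
}}

```text
time: 7.42
position: [0.5022, -0.2759, 0.1514]
tool_rot: [-1.065, 1.133, 0.399]
wrist_force: [-1.2, -0.3, -0.4]
finger_gap: 0.0931
```

```bash
python3 st.py; cat > tgt.py <<'E'
from h import *
import sys
s=robot.get_state(); M=R.from_rotvec(s['tool_rot']).as_matrix()
print('need',(M.T@(np.array([.4962,-.2703,.1208])+.019*M[:,0]-s['position'])*100).round(2))
E
python3 tgt.py
```

```text
t 7.42 p [ 0.5022 -0.2759  0.1514] q [ 0.395  0.44   0.072  2.184 -0.111  0.016  1.561] F [-1.2 -0.3 -0.4] gap 0.0931
[[ 0.42  -0.733  0.535]
 [-0.236  0.481  0.844]
 [-0.876 -0.481  0.029]]
lean deg 28.8 az -29.3 r 0.573 az pos -28.8
need [4.2  2.18 0.07]
```

Call:
{"name": "drive_tool", "arguments": {
  "plan": [
    [[2.5, 2.5, 0.05, 0], [2.5, 2.5, 0.05, 0]]
  ]
}}

```text
time: 7.68
position: [0.5065, -0.2742, 0.1274]
tool_rot: [-1.046, 1.155, 0.424]
wrist_force: [0.4, 0.0, -0.7]
finger_gap: 0.0927
```

```bash
python3 st.py;python3 tgt.py
```

```text
t 7.67 p [ 0.5065 -0.2742  0.1274] q [ 0.381  0.491  0.083  2.171 -0.607  0.016  2.047] F [ 0.4  0.  -0.7] gap 0.0927
[[ 0.394 -0.746  0.537]
 [-0.221  0.49   0.843]
 [-0.892 -0.451  0.028]]
lean deg 26.9 az -29.3 r 0.576 az pos -28.4
need [ 1.99  1.25 -0.25]
```

Call:
{"name": "drive_tool", "arguments": {
  "plan": [
    [[2.2, 2.2, -0.1, 0], [2.2, 2.2, -0.15, 0]]
  ]
}}

```text
time: 7.92
position: [0.5059, -0.2777, 0.1141]
tool_rot: [-1.041, 1.157, 0.444]
wrist_force: [-0.0, 0.1, -0.6]
finger_gap: 0.0932
```

```bash
python3 st.py;python3 tgt.py
```

```text
t 7.92 p [ 0.5059 -0.2777  0.1141] q [ 0.412  0.517  0.061  2.165 -1.136  0.016  2.596] F [-0.   0.1 -0.6] gap 0.0932
[[ 0.386 -0.756  0.529]
 [-0.207  0.488  0.848]
 [-0.899 -0.437  0.031]]
lean deg 26.0 az -28.3 r 0.577 az pos -28.8
need [0.77 0.8  0.13]
```

Call:
{"name": "drive_tool", "arguments": {
  "plan": [
    [[0, 1.2, 0.1, 0], [0, 0.8, 0.05, 0]]
  ]
}}

```text
time: 8.18
position: [0.5005, -0.2727, 0.1166]
tool_rot: [-1.06, 1.154, 0.459]
wrist_force: [0.3, 0.3, 0.3]
finger_gap: 0.0928
```

```bash
python3 st.py;python3 tgt.py;  python3 - <<'E'
from h import *
for n in ('scene','top'):
    p=robot.read_camera(n); save(p,n+'2.png',(170,170,290,320) if n=='scene' else (350,190,500,320),4)
E
```

```text
t 8.18 p [ 0.5005 -0.2727  0.1166] q [ 0.406  0.506  0.064  2.181 -1.362  0.016  2.842] F [0.3 0.3 0.3] gap 0.0928
[[ 0.386 -0.768  0.511]
 [-0.206  0.469  0.859]
 [-0.899 -0.437  0.023]]
lean deg 25.9 az -28.1 r 0.57 az pos -28.6
need [1.31 0.26 0.  ]
```

View pics/scene2.png

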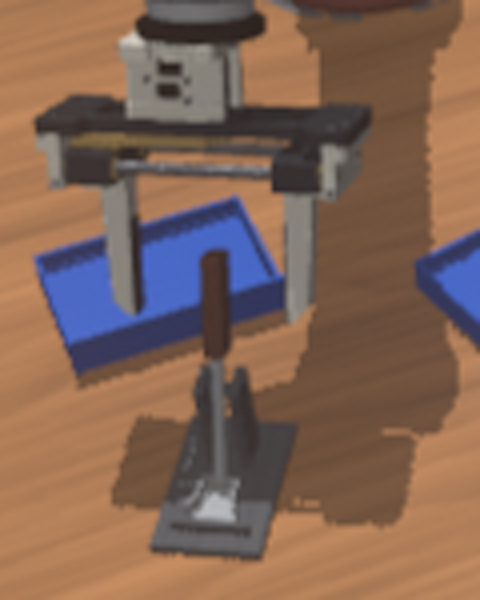

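View pics/top2.png

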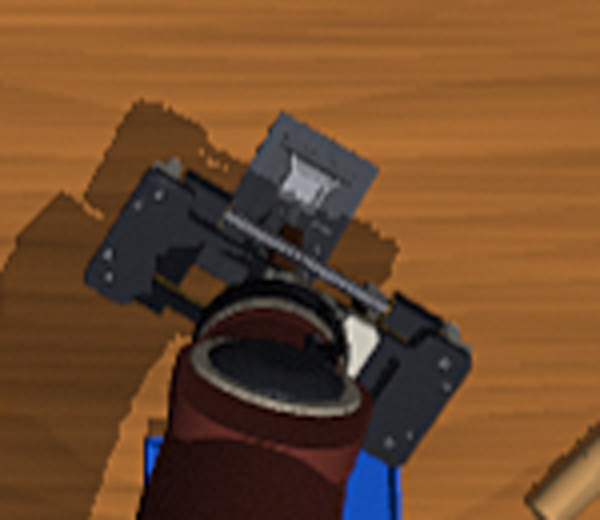

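Call:
{"name": "drive_tool", "arguments": {
  "plan": [
    [[0, 0, 0, 0], [0, 0, 0, 0], [0, 0, 0, 0], [0, 0, 0, 0], [0, 0, 0, 0], [0, 0, 0, 0]]
  ],
  "hand": 1,
  "squeeze": 45
}}

```text
time: 9.02
position: [0.5013, -0.2733, 0.1174]
tool_rot: [-1.061, 1.152, 0.457]
wrist_force: [-0.3, 0.2, 1.1]
finger_gap: 0.0374
```

```bash
python3 st.py;python3 tgt.py
```

```text
t 9.03 p [ 0.5013 -0.2733  0.1174] q [ 0.406  0.505  0.064  2.18  -1.361  0.016  2.841] F [-0.3  0.2  1.1] gap 0.0374
[[ 0.388 -0.767  0.512]
 [-0.207  0.468  0.859]
 [-0.898 -0.439  0.023]]
lean deg 26.1 az -28.1 r 0.571 az pos -28.6
need [1.34 0.38 0.  ]
```

Call:
{"name": "drive_tool", "arguments": {
  "plan": [
    [[0, 0, 0, 0], [0, 0, 0, 0], [0, 0, 0, 0], [0, 0, 0, 0]]
  ]
}}

```text
time: 9.52
position: [0.5012, -0.2733, 0.1174]
tool_rot: [-1.06, 1.152, 0.457]
wrist_force: [-0.1, 0.1, 0.2]
finger_gap: 0.0128
```

```bash
python3 st.py;python3 tgt.py
```

```text
t 9.53 p [ 0.5012 -0.2733  0.1174] q [ 0.406  0.505  0.064  2.18  -1.361  0.016  2.841] F [-0.1  0.1  0.2] gap 0.0128
[[ 0.387 -0.767  0.512]
 [-0.207  0.469  0.859]
 [-0.898 -0.439  0.023]]
lean deg 26.1 az -28.1 r 0.571 az pos -28.6
need [1.34 0.37 0.01]
```

```bash
cat >> h.py <<'E'
def pose(s=None):
    s=s or robot.get_state(); T=np.eye(4); T[:3,:3]=R.from_rotvec(s['tool_rot']).as_matrix(); T[:3,3]=s['position']; return T
E
python3 - <<'E'
from h import *
G=pose(); np.save('grasp.npy',G)
S=np.eye(4);S[:3,:3]=R.from_euler('z',-30.8,degrees=True).as_matrix();S[:3,3]=[.550,-.3025,.006]
np.save('TS.npy',np.linalg.inv(G)@S); print((np.linalg.inv(G)@S).round(3))
E
cat > sp.py <<'E'
from h import *
T=pose();S=T@np.load('TS.npy');s=robot.get_state()
print('t',s['time'].round(2),'TCP',T[:3,3].round(4),'q',s['joint_pos'].round(2),'F',s['wrist_force'].round(1),'gap',round(s['finger_gap'],4))
x=S[:3,0];y=S[:3,1]
print('spoon o',S[:3,3].round(4),'nose',(S@[.0145,0,0,1])[:3].round(4),'yaw',np.degrees(np.arctan2(x[1],x[0])).round(1),'nose-down',np.degrees(-np.arcsin(x[2])).round(1),'left-up',np.degrees(np.arcsin(y[2])).round(1))
t=T[:3,0];print('lean',np.degrees(np.arccos(-t[2])).round(1),np.degrees(np.arctan2(t[1],t[0])).round(1)); print(T[:3,:3].round(3))
E
python3 sp.py
```

```text
[[ 0.439  0.021 -0.898  0.125]
 [-0.899  0.01  -0.439 -0.002]
 [-0.     1.     0.023 -0.003]
 [ 0.     0.     0.     1.   ]]Traceback (most recent call last):
  File "sp.py", line 3, in <module>
    print('t',s['time'].round(2),'TCP',T[:3,3].round(4),'q',s['joint_pos'].round(2),'F',s['wrist_force'].round(1),'gap',round(s['finger_gap'],4))
              ^^^^^^^^^^^^^^^
AttributeError: 'float' object has no attribute 'round'
```

Call:
{"name": "drive_tool", "arguments": {
  "plan": [
    [[-1.8, -0.9, 0.05, 0], [-2.7, -1.35, 0.05, 0], [-2.7, -1.35, 0.05, 0]]
  ]
}}

```text
time: 9.9
position: [0.4991, -0.2734, 0.1881]
tool_rot: [-1.05, 1.159, 0.466]
wrist_force: [1.3, 0.4, -1.1]
finger_gap: 0.0127
```

```bash
python3 sp.py; python3 - <<'E'
from h import *
for n in ('scene',):
    p=robot.read_camera(n); save(p,n+'3.png',(170,170,290,320) if n=='scene' else (350,190,500,320),4)
E
```

```text
Traceback (most recent call last):
  File "sp.py", line 3, in <module>
    print('t',s['time'].round(2),'TCP',T[:3,3].round(4),'q',s['joint_pos'].round(2),'F',s['wrist_force'].round(1),'gap',round(s['finger_gap'],4))
              ^^^^^^^^^^^^^^^
AttributeError: 'float' object has no attribute 'round'
```

View pics/scene3.png

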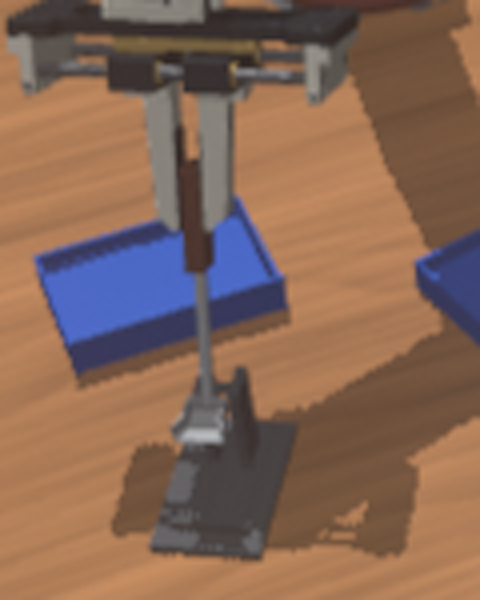

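```bash
sed -i "s/s\['time'\].round(2)/round(s['time'],2)/" sp.py; cat > d.py <<'E'
from h import *
import sys
a=list(map(float,sys.argv[1:4])); T=pose()
d=T[:3,:3].T@(np.array(a)-T[:3,3])*100; n=int(np.ceil(np.linalg.norm(d)/5.9)); print('total',d.round(2),'n',n,'row',(d/n).round(2))
E
python3 sp.py; python3 d.py .62 .1 .45
```

```text
t 9.95 TCP [ 0.5011 -0.2749  0.1919] q [-0.06  0.45  0.72  2.11 -0.98  0.38  2.45] F [ 0.9 -0.5  1.4] gap 0.0125
spoon o [ 0.5494 -0.3037  0.0802] nose [ 0.5619 -0.3112  0.0802] yaw -30.9 nose-down 0.3 left-up 0.1
lean 25.7 -27.9
[[ 0.384 -0.767  0.514]
 [-0.203  0.472  0.858]
 [-0.901 -0.433  0.025]]
total [-26.31  -2.59  38.91] n 8 row [-3.29 -0.32  4.86]
```

Call:
{"name": "drive_tool", "arguments": {
  "plan": [
    [[-4.5, -2.2, 0.1, 0], [-3.3, -0.3, 4.8, 0], [-3.3, -0.3, 4.8, 0], [-3.3, -0.3, 4.8, 0], [-3.3, -0.3, 4.8, 0], [-3.3, -0.3, 4.8, 0], [-3.3, -0.3, 4.8, 0], [-3.3, -0.3, 4.8, 0]]
  ]
}}

```text
time: 10.95
position: [0.6014, 0.0599, 0.4712]
tool_rot: [-1.044, 1.161, 0.468]
wrist_force: [1.4, -0.0, -0.7]
finger_gap: 0.0125
```

```bash
python3 sp.py; python3 d.py .25 .6 .55
```

```text
t 10.95 TCP [0.6014 0.0599 0.4712] q [-1.08  0.42  1.26  1.45 -0.25  1.15  1.15] F [ 1.4 -0.  -0.7] gap 0.0125
spoon o [0.6487 0.032  0.3589] nose [0.6611 0.0245 0.3586] yaw -31.1 nose-down 1.0 left-up 0.3
lean 25.1 -27.6
[[ 0.375 -0.77   0.516]
 [-0.196  0.478  0.856]
 [-0.906 -0.423  0.028]]
total [-30.94  49.53  28.34] n 12 row [-2.58  4.13  2.36]
```

Call:
{"name": "drive_tool", "arguments": {
  "plan": [
    [[-2.6, 4.1, 2.4, 0], [-2.6, 4.1, 2.4, 0], [-2.6, 4.1, 2.4, 0], [-2.6, 4.1, 2.4, 0], [-2.6, 4.1, 2.4, 0], [-2.6, 4.1, 2.4, 0], [-2.6, 4.1, 2.4, 0], [-2.6, 4.1, 2.4, 0], [-2.6, 4.1, 2.4, 0]]
  ]
}}

```text
time: 12.08
position: [0.3281, 0.4834, 0.5297]
tool_rot: [-1.048, 1.165, 0.49]
wrist_force: [0.7, 1.1, -0.8]
finger_gap: 0.0129
```

```bash
python3 sp.py; python3 d.py .25 .6 .6
```

```text
t 12.07 TCP [0.3281 0.4834 0.5297] q [-1.77  0.58  1.21  1.03 -0.15  1.69  0.33] F [ 0.7  1.1 -0.8] gap 0.0129
spoon o [0.3742 0.4566 0.4165] nose [0.3867 0.4493 0.4161] yaw -30.2 nose-down 1.8 left-up 0.1
lean 24.2 -27.2
[[ 0.365 -0.783  0.503]
 [-0.188  0.468  0.864]
 [-0.912 -0.41   0.024]]
total [-11.45   8.69   6.31] n 3 row [-3.82  2.9   2.1 ]
```

Call:
{"name": "drive_tool", "arguments": {
  "plan": [
    [[-3.5, -0.5, 3, 0], [-3.5, -0.5, 3, 0], [-3, -0.6, 3, 0], [-3, -0.6, 3, 0]]
  ]
}}

```text
time: 12.58
position: [0.3444, 0.5683, 0.5918]
tool_rot: [-1.054, 1.103, 0.528]
wrist_force: [0.0, -0.6, -0.9]
finger_gap: 0.0129
```

```bash
python3 sp.py
```

```text
t 12.57 TCP [0.3444 0.5683 0.5918] q [-1.44  0.67  0.8   0.46 -0.07  1.98  0.23] F [ 0.  -0.6 -0.9] gap 0.0129
spoon o [0.3951 0.5477 0.4794] nose [0.408  0.541  0.4791] yaw -27.3 nose-down 1.2 left-up 2.6
lean 25.1 -19.0
[[ 0.401 -0.792  0.459]
 [-0.138  0.443  0.886]
 [-0.905 -0.419  0.068]]
```

Call:
{"name": "drive_tool", "arguments": {
  "plan": [
    [[-3.5, -0.6, 3, 0], [-3.5, -0.6, 3, 0], [-3.5, -0.6, 3, 0]]
  ]
}}

```text
time: 12.95
position: [0.3441, 0.5925, 0.6182]
tool_rot: [-1.032, 1.007, 0.563]
wrist_force: [0.3, -0.8, -0.4]
finger_gap: 0.0124
```

```bash
python3 sp.py
```

```text
t 12.95 TCP [0.3441 0.5925 0.6182] q [-1.43  0.69  0.8   0.34 -0.09  1.98  0.23] F [ 0.3 -0.8 -0.4] gap 0.0124
spoon o [0.4019 0.5816 0.5079] nose [0.415  0.5755 0.5079] yaw -24.8 nose-down -0.1 left-up 7.4
lean 27.5 -7.5
[[ 0.457 -0.788  0.413]
 [-0.06   0.436  0.898]
 [-0.887 -0.435  0.152]]
```

Call:
{"name": "drive_tool", "arguments": {
  "plan": [
    [[-3, -0.6, 3.5, 0], [-1, 0, 0, 0]]
  ]
}}

```text
time: 13.2
position: [0.3397, 0.5999, 0.6303]
tool_rot: [-1.023, 0.97, 0.576]
wrist_force: [0.4, 0.9, -0.8]
finger_gap: 0.0129
```

```bash
python3 sp.py; cat > roll.py <<'E'
from h import *
T=pose();TS=np.load('TS.npy')
for a in np.arange(-.9,.91,.1):
    S=T[:3,:3]@R.from_rotvec([a,0,0]).as_matrix()@TS[:3,:3];x=S[:,0];y=S[:,1]
    print(round(a,2),'yaw',np.degrees(np.arctan2(x[1],x[0])).round(1),'nd',np.degrees(-np.arcsin(x[2])).round(1),'lu',np.degrees(np.arcsin(y[2])).round(1))
E
python3 roll.py; python3 d.py .55 .1 .45
```

```text
t 13.2 TCP [0.3397 0.5999 0.6303] q [-1.43  0.69  0.8   0.3  -0.1   1.98  0.22] F [ 0.4  0.9 -0.8] gap 0.0129
spoon o [0.4002 0.5928 0.5211] nose [0.4134 0.587  0.5212] yaw -23.8 nose-down -0.7 left-up 9.3
lean 28.6 -3.5
[[ 0.478 -0.785  0.394]
 [-0.029  0.434  0.9  ]
 [-0.878 -0.442  0.184]]
-0.9 yaw 22.2 nd 0.5 lu -14.7
-0.8 yaw 17.2 nd -0.6 lu -12.2
-0.7 yaw 12.1 nd -1.4 lu -9.6
-0.6 yaw 7.0 nd -2.1 lu -6.9
-0.5 yaw 1.9 nd -2.4 lu -4.2
-0.4 yaw -3.3 nd -2.6 lu -1.4
-0.3 yaw -8.4 nd -2.5 lu 1.3
-0.2 yaw -13.6 nd -2.1 lu 4.0
-0.1 yaw -18.7 nd -1.5 lu 6.7
-0.0 yaw -23.8 nd -0.7 lu 9.3
0.1 yaw -28.8 nd 0.4 lu 11.8
0.2 yaw -33.8 nd 1.7 lu 14.3
0.3 yaw -38.7 nd 3.2 lu 16.6
0.4 yaw -43.6 nd 4.8 lu 18.7
0.5 yaw -48.5 nd 6.7 lu 20.6
0.6 yaw -53.2 nd 8.7 lu 22.4
0.7 yaw -58.0 nd 10.9 lu 23.9
0.8 yaw -62.7 nd 13.2 lu 25.2
0.9 yaw -67.4 nd 15.6 lu 26.2
total [ 27.35 -30.25 -40.04] n 10 row [ 2.73 -3.02 -4.  ]
```

Call:
{"name": "drive_tool", "arguments": {
  "plan": [
    [[2.7, -3, -4, -0.13], [2.7, -3, -4, -0.13], [2.7, -3, -4, -0.12]]
  ]
}}

```text
time: 13.58
position: [0.4084, 0.4748, 0.5908]
tool_rot: [-1.339, 0.872, 0.77]
wrist_force: [0.7, -0.4, -0.3]
finger_gap: 0.0126
```

```bash
python3 sp.py;  python3 d.py .56 -.03 .28
```

```text
t 13.57 TCP [0.4084 0.4748 0.5908] q [-1.56  0.41  0.84  0.99  0.07  1.53  0.67] F [ 0.7 -0.4 -0.3] gap 0.0126
spoon o [0.4705 0.4693 0.4824] nose [0.4849 0.468  0.4831] yaw -5.1 nose-down -2.8 left-up 0.1
lean 28.9 -2.5
[[ 0.483 -0.871  0.088]
 [-0.021  0.089  0.996]
 [-0.875 -0.483  0.025]]
total [ 35.58  -2.7  -49.71] n 11 row [ 3.23 -0.25 -4.52]
```

Call:
{"name": "drive_tool", "arguments": {
  "plan": [
    [[3.2, -0.25, -4.5, 0], [3.2, -0.25, -4.5, 0], [3.2, -0.25, -4.5, 0], [3.2, -0.25, -4.5, 0], [3.2, -0.25, -4.5, 0], [3.2, -0.25, -4.5, 0], [3.2, -0.25, -4.5, 0], [3.2, -0.25, -4.5, 0], [3.2, -0.25, -4.5, 0], [3.2, -0.25, -4.5, 0]]
  ]
}}

```text
time: 14.82
position: [0.5406, 0.0073, 0.3022]
tool_rot: [-1.333, 0.865, 0.792]
wrist_force: [0.3, 1.3, -1.0]
finger_gap: 0.0125
```

```bash
python3 sp.py; cat > nose.py <<'E'
# needed shift to bring nose to x y z
from h import *
import sys
T=pose();S=T@np.load('TS.npy');n=(S@[.0145,0,0,1])[:3];g=np.array(list(map(float,sys.argv[1:4])))
print('world d',(g-n).round(4),'tool cm',(T[:3,:3].T@(g-n)*100).round(2))
E
python3 nose.py .639 -.0655 .10
python3 - <<'E'
from h import *
import pickle
for n in ('scene','top'):
    p=robot.read_camera(n); pickle.dump(p,open(n+'4.pkl','wb')); im=p['image']
    S=pose()@np.load('TS.npy'); im=cv2.resize(im[:,:,::-1],None,fx=5,fy=5,interpolation=cv2.INTER_CUBIC)
    def L(pts,col):
        q=w2px(p,np.array([(S@[a/1e3,b/1e3,c/1e3,1])[:3] for a,b,c in pts])); cv2.polylines(im,[np.round((q+.5)*5).astype(int)],False,col,1); return q
    q=L([(14.5,16.5,0),(14.5,-16.5,0),(9,-14,0),(5,-12,0),(-12.5,-12.2,0),(-12.5,12.2,0),(5,12,0),(14.5,16.5,0)],(0,255,0)); L([(-9,0,0),(-62.7,0,114.8)],(255,0,0))
    c=q.mean(0).astype(int); im=im[max(0,c[1]-60)*5:(c[1]+60)*5,max(0,c[0]-70)*5:(c[0]+70)*5]; cv2.imwrite('pics/'+n+'4.png',im)
E
```

```text
t 14.82 TCP [0.5406 0.0073 0.3022] q [-0.76  0.2   0.84  2.05 -0.35  0.48  1.78] F [ 0.3  1.3 -1. ] gap 0.0125
spoon o [0.6018 0.0041 0.1931] nose [0.6162 0.003  0.1937] yaw -4.3 nose-down -2.3 left-up 0.8
lean 28.4 -0.3
[[ 0.475 -0.877  0.074]
 [-0.003  0.083  0.997]
 [-0.88  -0.474  0.037]]
world d [ 0.0228 -0.0685 -0.0937] tool cm [ 9.35  1.88 -7.  ]
```

View pics/scene4.png

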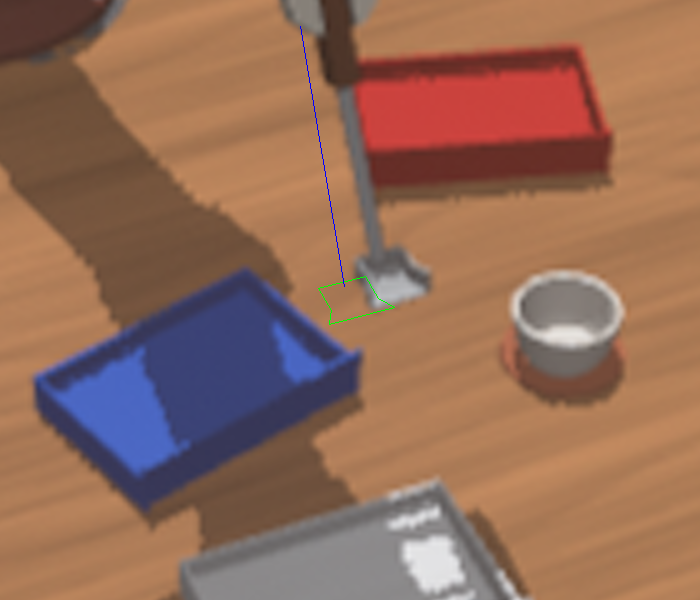

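View pics/top4.png

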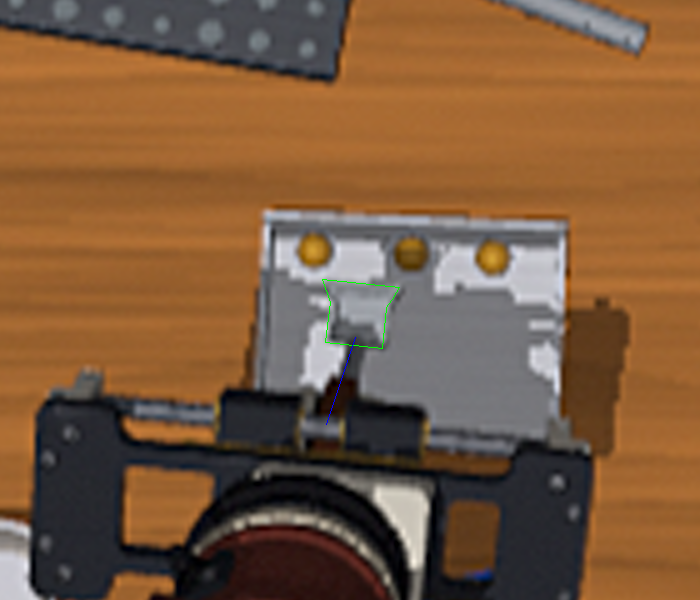

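```bash
python3 sp.py; python3 nose.py .636 -.065 .05
```

```text
t 14.93 TCP [ 0.5392 -0.0037  0.301 ] q [-0.75  0.21  0.84  2.05 -0.35  0.48  1.78] F [-0.5 -0.6 -0.7] gap 0.0128
spoon o [ 0.5999 -0.0085  0.1918] nose [ 0.6143 -0.0099  0.1923] yaw -5.6 nose-down -2.1 left-up 0.6
lean 28.2 -1.9
[[ 0.472 -0.877  0.096]
 [-0.016  0.1    0.995]
 [-0.882 -0.471  0.034]]
world d [ 0.0217 -0.0551 -0.1423] tool cm [13.66  4.24 -5.75]
```

Call:
{"name": "drive_tool", "arguments": {
  "plan": [
    [[4.5, 1.4, -1.9, -0.05], [4.5, 1.4, -1.9, 0], [4.5, 1.4, -1.9, 0], [0, 0, 0, 0]]
  ]
}}

```text
time: 15.42
position: [0.5631, -0.0517, 0.1672]
tool_rot: [-1.371, 0.857, 0.811]
wrist_force: [-0.7, -0.8, 0.3]
finger_gap: 0.0127
```

```bash
python3 sp.py; python3 nose.py .636 -.065 .02
```

```text
t 15.43 TCP [ 0.5631 -0.0517  0.1672] q [-0.04  0.4   0.15  2.18 -0.9   0.11  2.49] F [-0.7 -0.8  0.3] gap 0.0127
spoon o [ 0.6243 -0.0555  0.0582] nose [ 0.6388 -0.0561  0.0588] yaw -2.4 nose-down -2.3 left-up -0.5
lean 28.3 -0.9
[[ 0.474 -0.879  0.041]
 [-0.008  0.042  0.999]
 [-0.88  -0.474  0.013]]
world d [-0.0028 -0.0089 -0.0388] tool cm [ 3.29  2.04 -0.96]
```

Call:
{"name": "drive_tool", "arguments": {
  "plan": [
    [[2, 2, -0.5, 0], [2, 2, -0.4, 0], [0, 0, 0, 0]]
  ]
}}

```text
time: 15.8
position: [0.5577, -0.0556, 0.1351]
tool_rot: [-1.37, 0.864, 0.835]
wrist_force: [1.0, 0.0, -0.5]
finger_gap: 0.0123
```

```bash
python3 sp.py; python3 nose.py .636 -.065 .012
```

```text
t 15.8 TCP [ 0.5577 -0.0556  0.1351] q [ 0.11  0.46 -0.04  2.2  -1.22  0.02  2.84] F [ 1.   0.  -0.5] gap 0.0123
spoon o [ 0.6168 -0.0586  0.0249] nose [ 0.6313 -0.059   0.0252] yaw -1.7 nose-down -1.2 left-up -0.6
lean 27.2 -0.2
[[ 0.457 -0.889  0.029]
 [-0.002  0.032  0.999]
 [-0.889 -0.457  0.013]]
world d [ 0.0047 -0.006  -0.0132] tool cm [ 1.39  0.16 -0.6 ]
```

Call:
{"name": "drive_tool", "arguments": {
  "plan": [
    [[0.3, 2, -0.3, 0], [0, 2, -0.3, 0], [0, 0, 0, 0]]
  ]
}}

```text
time: 16.18
position: [0.5314, -0.0588, 0.1344]
tool_rot: [-1.37, 0.873, 0.857]
wrist_force: [0.2, 0.0, -0.7]
finger_gap: 0.013
```

```bash
python3 sp.py; python3 nose.py .636 -.065 .012
```

```text
t 16.18 TCP [ 0.5314 -0.0588  0.1344] q [ 0.15  0.43 -0.07  2.25 -1.2   0.01  2.84] F [ 0.2  0.  -0.7] gap 0.013
spoon o [ 0.5883 -0.0613  0.0231] nose [ 0.6028 -0.0616  0.0231] yaw -1.1 nose-down -0.0 left-up -0.6
lean 26.1 0.3
[[ 0.44  -0.898  0.019]
 [ 0.002  0.023  1.   ]
 [-0.898 -0.439  0.012]]
world d [ 0.0332 -0.0034 -0.0111] tool cm [ 2.45 -2.5  -0.29]
```

```bash
python3 - <<'E'
import numpy as np
x=np.load('arm.npy')
def ik(r,z,lean):
    H,L1,L2,L3,e=x; c=np.pi-lean
    wr=r-e-L3*np.sin(c); wz=z-H-L3*np.cos(c); d=np.hypot(wr,wz)
    cb=(d*d-L1**2-L2**2)/(2*L1*L2)
    if abs(cb)>1: return None
    j4=np.arccos(cb); a=np.arctan2(wr,wz)-np.arctan2(L2*np.sin(j4),L1+L2*np.cos(j4))
    return np.array([a,j4,c-a-j4])
for z in (.12,.16,.2,.25,.3,.4):
  row=[]
  for r in (.42,.45,.48,.5,.52,.55,.6,.65):
    m=None
    for l in np.arange(35,-1,-.5):
        q=ik(r,z,np.radians(l))
        if q is not None and q[2]>=.016 and .262<q[1]<2.418 and q[0]>-.298 and q[2]<1.98: m=l;break
    row.append(m)
  print(z,row)
E
```

```text
0.12 [np.float64(17.0), np.float64(20.0), np.float64(21.5), np.float64(22.0), np.float64(23.0), np.float64(24.5), np.float64(27.0), np.float64(29.5)]
0.16 [np.float64(20.5), np.float64(24.5), np.float64(25.5), np.float64(26.5), np.float64(27.0), np.float64(28.5), np.float64(30.5), np.float64(32.5)]
0.2 [np.float64(25.0), np.float64(29.0), np.float64(30.0), np.float64(31.0), np.float64(31.5), np.float64(32.5), np.float64(34.0), np.float64(35.0)]
0.25 [np.float64(31.0), np.float64(35.0), np.float64(35.0), np.float64(35.0), np.float64(35.0), np.float64(35.0), np.float64(35.0), np.float64(35.0)]
0.3 [np.float64(35.0), np.float64(35.0), np.float64(35.0), np.float64(35.0), np.float64(35.0), np.float64(35.0), np.float64(35.0), np.float64(35.0)]
0.4 [np.float64(35.0), np.float64(35.0), np.float64(35.0), np.float64(35.0), np.float64(35.0), np.float64(35.0), np.float64(35.0), np.float64(35.0)]
```

Call:
{"name": "drive_tool", "arguments": {
  "plan": [
    [[-2.2, -1.1, 0, 0], [-1.5, 2.8, 0, 0], [-1.3, 2.8, 0, 0], [-1.2, 2.8, 0, 0], [-1.2, 2.8, 0, 0], [0, 0, 0, 0]]
  ]
}}

```text
time: 16.92
position: [0.4386, -0.0609, 0.1585]
tool_rot: [-1.373, 0.879, 0.88]
wrist_force: [-0.7, 0.5, -0.4]
finger_gap: 0.0126
```

```bash
python3 sp.py
```

```text
t 16.93 TCP [ 0.4386 -0.0609  0.1585] q [ 0.26  0.28 -0.15  2.42 -1.16  0.02  2.84] F [-0.7  0.5 -0.4] gap 0.0126
spoon o [ 0.4936 -0.0627  0.0462] nose [ 0.5081 -0.0628  0.0459] yaw -0.3 nose-down 0.9 left-up -0.7
lean 25.1 0.9
[[ 0.424 -0.906  0.006]
 [ 0.007  0.01   1.   ]
 [-0.906 -0.424  0.01 ]]
```

Lean 25.1; push a bit more inward and down.

Call:
{"name": "drive_tool", "arguments": {
  "plan": [
    [[0, 3, 0, 0], [0, 3, 0, 0], [-0.5, 3, 0, 0], [0, 0, 0, 0]]
  ]
}}

```text
time: 17.42
position: [0.4227, -0.0663, 0.1597]
tool_rot: [-1.352, 0.886, 0.917]
wrist_force: [0.1, -0.3, -1.0]
finger_gap: 0.0129
```

```bash
python3 sp.py;python3 nose.py .630 -.065 .045
```

```text
t 17.43 TCP [ 0.4227 -0.0663  0.1597] q [ 0.38  0.27 -0.25  2.42 -0.31  0.06  2.02] F [ 0.1 -0.3 -1. ] gap 0.0129
spoon o [ 0.4742 -0.0656  0.0458] nose [ 0.4887 -0.0655  0.0451] yaw 0.3 nose-down 2.7 left-up 0.3
lean 23.4 4.0
[[ 0.396 -0.918 -0.003]
 [ 0.028  0.008  1.   ]
 [-0.918 -0.396  0.029]]
world d [ 1.413e-01  5.000e-04 -1.000e-04] tool cm [  5.6  -12.97   0.  ]
```

Call:
{"name": "drive_tool", "arguments": {
  "plan": [
    [[0, 3, 0, 0], [0, 2, 0, 0], [1.9, -4.4, 0, 0.02], [1.9, -4.4, 0, 0], [1.9, -4.4, 0, 0], [0, 0, 0, 0]]
  ]
}}

```text
time: 18.18
position: [0.5551, -0.071, 0.1536]
tool_rot: [-1.311, 0.907, 0.933]
wrist_force: [0.2, 0.3, -1.4]
finger_gap: 0.0127
```

```bash
python3 sp.py;python3 nose.py .634 -.065 .02
```

```text
t 18.18 TCP [ 0.5551 -0.071   0.1536] q [ 0.38  0.45 -0.33  2.09  0.24  0.26  1.43] F [ 0.2  0.3 -1.4] gap 0.0127
spoon o [ 0.6033 -0.0685  0.0381] nose [ 0.6177 -0.0687  0.037 ] yaw -0.7 nose-down 4.4 left-up 1.7
lean 21.8 6.5
[[ 0.369 -0.929  0.016]
 [ 0.042  0.034  0.999]
 [-0.929 -0.367  0.052]]
world d [ 0.0163  0.0037 -0.017 ] tool cm [ 2.2  -0.87  0.3 ]
```

Call:
{"name": "drive_tool", "arguments": {
  "plan": [
    [[1.4, -0.5, 0.15, 0], [1.4, -0.65, 0.15, 0], [0, 0, 0, 0]]
  ]
}}

```text
time: 18.55
position: [0.5742, -0.066, 0.1286]
tool_rot: [-1.309, 0.91, 0.938]
wrist_force: [-0.1, 0.2, -0.8]
finger_gap: 0.0126
```

```bash
python3 sp.py;python3 nose.py .634 -.065 .008
```

```text
t 18.55 TCP [ 0.5742 -0.066   0.1286] q [ 0.32  0.51 -0.28  2.06  0.27  0.22  1.4 ] F [-0.1  0.2 -0.8] gap 0.0126
spoon o [ 0.6217 -0.0633  0.0129] nose [ 0.6361 -0.0635  0.0117] yaw -0.6 nose-down 4.8 left-up 1.7
lean 21.5 6.8
[[ 0.363 -0.932  0.015]
 [ 0.043  0.033  0.999]
 [-0.931 -0.362  0.052]]
world d [-0.0021 -0.0015 -0.0037] tool cm [ 0.26  0.33 -0.18]
```

Call:
{"name": "drive_tool", "arguments": {
  "plan": [
    [[0.2, 0.08, -0.1, 0], [0.2, 0.08, -0.05, 0], [0.15, 0.06, 0, 0]]
  ]
}}

```text
time: 18.92
position: [0.573, -0.0675, 0.1226]
tool_rot: [-1.309, 0.911, 0.938]
wrist_force: [-5.0, 0.1, 11.1]
finger_gap: 0.0125
```

```bash
python3 sp.py
```

```text
t 18.93 TCP [ 0.573  -0.0675  0.1226] q [ 0.32  0.52 -0.27  2.07  0.27  0.2   1.39] F [-5.   0.1 11.1] gap 0.0125
spoon o [ 0.6204 -0.0649  0.0069] nose [ 0.6349 -0.0651  0.0057] yaw -0.7 nose-down 4.8 left-up 1.7
lean 21.4 6.7
[[ 0.363 -0.932  0.016]
 [ 0.043  0.034  0.999]
 [-0.931 -0.361  0.052]]
```

Call:
{"name": "drive_tool", "arguments": {
  "plan": [
    [[0.22, -0.57, -0.02, 0], [0.25, -0.54, -0.02, 0], [0.25, -0.54, -0.02, 0], [0.25, -0.54, -0.02, 0]]
  ]
}}

```text
time: 19.42
position: [0.5977, -0.0691, 0.1219]
tool_rot: [-1.309, 0.912, 0.937]
wrist_force: [-1.5, 1.0, -1.7]
finger_gap: 0.0132
```

```bash
python3 sp.py; python3 - <<'E'
from h import *
p=robot.read_camera('top'); save(p,'top5.png',(270,170,360,240),8)
E
```

```text
t 19.43 TCP [ 0.5977 -0.0691  0.1219] q [ 0.31  0.55 -0.28  2.01  0.27  0.24  1.4 ] F [-1.5  1.  -1.7] gap 0.0132
spoon o [ 0.6452 -0.0666  0.0062] nose [ 0.6596 -0.0668  0.0049] yaw -0.7 nose-down 4.8 left-up 1.7
lean 21.4 6.6
[[ 0.363 -0.932  0.016]
 [ 0.042  0.034  0.999]
 [-0.931 -0.362  0.052]]
```

View pics/top5.png

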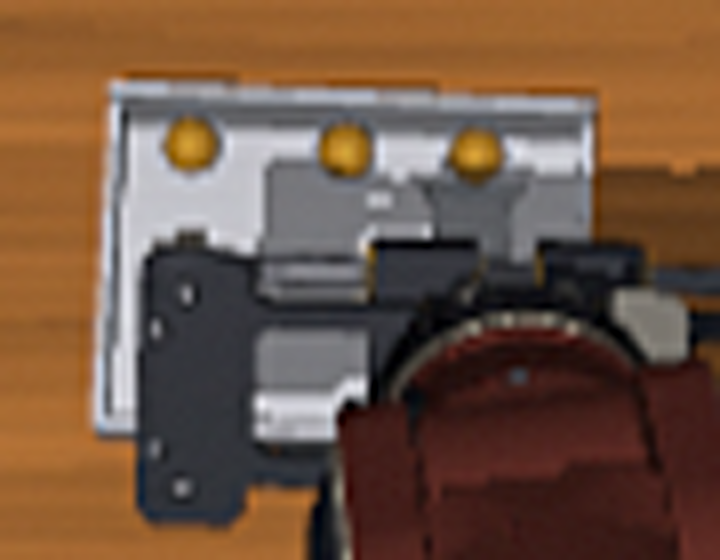

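Call:
{"name": "drive_tool", "arguments": {
  "plan": [
    [[0.3, -0.52, -0.02, 0], [0.3, -0.52, -0.02, 0], [0.26, -0.54, -0.02, 0]]
  ]
}}

```text
time: 19.85
position: [0.6136, -0.0693, 0.1203]
tool_rot: [-1.308, 0.916, 0.942]
wrist_force: [-16.6, 0.4, 24.8]
finger_gap: 0.0128
```

```bash
python3 sp.py; python3 - <<'E'
from h import *
p=robot.read_camera('top'); save(p,'top6.png',(270,170,360,240),8)
E
```

```text
t 19.85 TCP [ 0.6136 -0.0693  0.1203] q [ 0.31  0.57 -0.28  1.96  0.27  0.27  1.4 ] F [-16.6   0.4  24.8] gap 0.0128
spoon o [ 0.6603 -0.0668  0.0044] nose [ 0.6748 -0.067   0.0031] yaw -0.7 nose-down 5.1 left-up 1.6
lean 21.1 6.6
[[ 0.357 -0.934  0.016]
 [ 0.042  0.033  0.999]
 [-0.933 -0.356  0.051]]
```

View pics/top6.png

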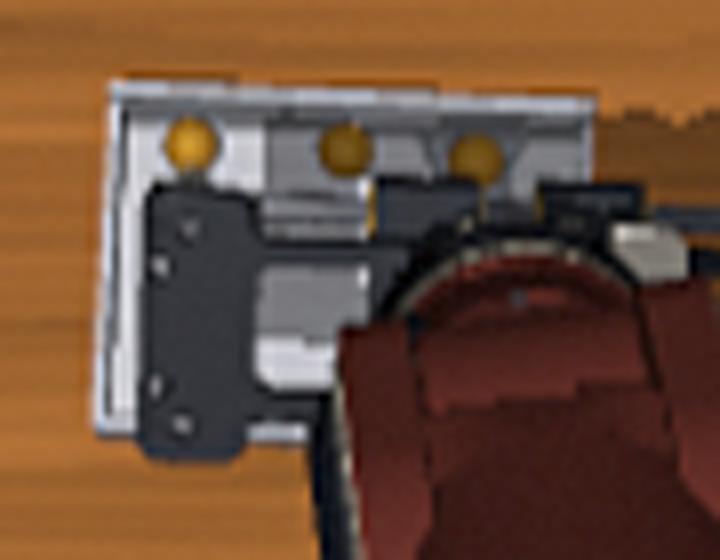

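Call:
{"name": "drive_tool", "arguments": {
  "plan": [
    [[-0.35, 0, 0.02, 0], [-0.8, -0.2, 0.04, 0], [-1.2, -0.45, 0.06, 0], [-1.9, -0.7, 0.1, 0], [-1.9, -0.7, 0.1, 0], [0, 0, 0, 0]]
  ]
}}

```text
time: 20.65
position: [0.6127, -0.0696, 0.1896]
tool_rot: [-1.309, 0.914, 0.939]
wrist_force: [-0.1, 0.0, -1.6]
finger_gap: 0.0124
```

```bash
python3 sp.py; python3 - <<'E'
from h import *
p=robot.read_camera('top'); save(p,'top7.png',(270,170,360,240),8)
p=robot.read_camera('scene'); save(p,'scene7.png',(290,200,390,310),6)
E
```

```text
t 20.65 TCP [ 0.6127 -0.0696  0.1896] q [ 0.37  0.48 -0.36  1.9   0.22  0.44  1.44] F [-0.1  0.  -1.6] gap 0.0124
spoon o [ 0.6598 -0.0671  0.0737] nose [ 0.6742 -0.0673  0.0725] yaw -0.7 nose-down 4.9 left-up 1.6
lean 21.3 6.6
[[ 0.36  -0.933  0.016]
 [ 0.042  0.033  0.999]
 [-0.932 -0.359  0.051]]
```

View pics/top7.png

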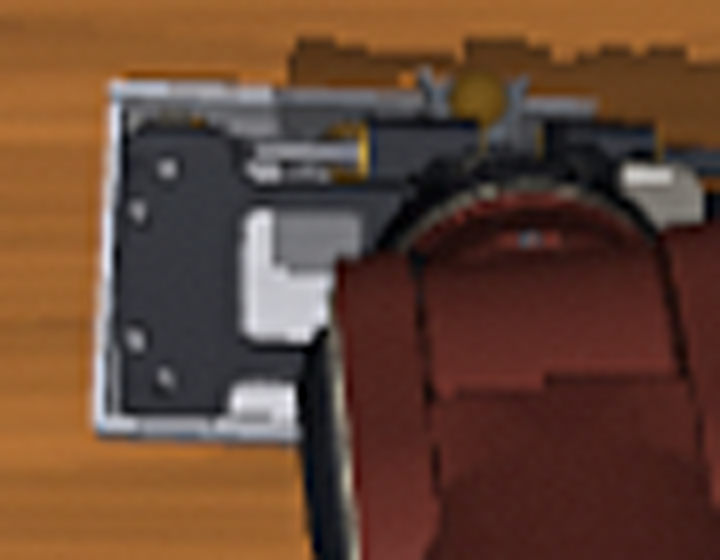

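View pics/scene7.png

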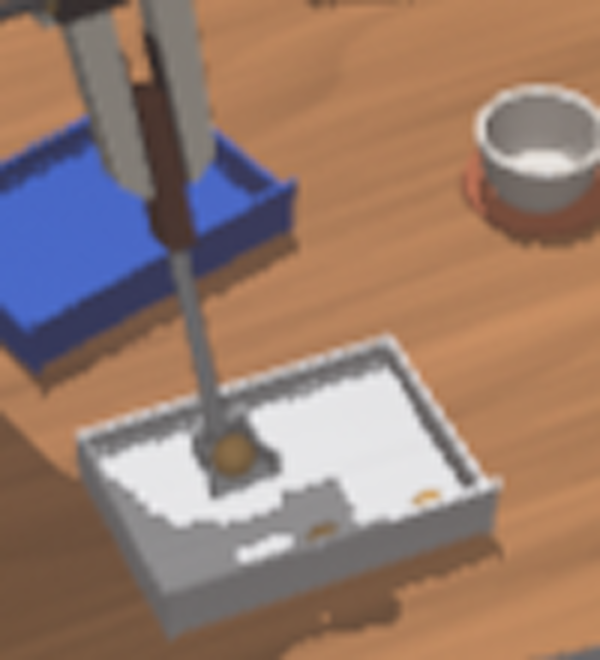

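```bash
cat > tip.py <<'E'
from h import *
T=pose();TS=np.load('TS.npy')
for a in list(np.arange(0,3.5,.188)):
    A=np.eye(4);A[:3,:3]=R.from_rotvec([a,0,0]).as_matrix()
    S=T@A@TS;x=S[:3,0];y=S[:3,1]; n=(S@[.0145,0,0.002,1])[:3]-T[:3,3]
    print(round(a,2),'yaw',np.degrees(np.arctan2(x[1],x[0])).round(1),'nd',np.degrees(-np.arcsin(x[2])).round(1),'lu',np.degrees(np.arcsin(y[2])).round(1),'nose-TCP',n.round(4))
E
python3 tip.py
```

```text
0.0 yaw -0.7 nd 5.2 lu 1.6 nose-TCP [ 0.0612  0.0022 -0.1154]
0.19 yaw -10.4 nd 6.0 lu 5.4 nose-TCP [ 0.0604 -0.0007 -0.1158]
0.38 yaw -20.0 nd 7.5 lu 8.9 nose-TCP [ 0.0591 -0.0034 -0.1164]
0.56 yaw -29.6 nd 9.5 lu 12.2 nose-TCP [ 0.0574 -0.0058 -0.1172]
0.75 yaw -39.1 nd 12.0 lu 15.0 nose-TCP [ 0.0553 -0.0079 -0.1181]
0.94 yaw -48.6 nd 15.0 lu 17.2 nose-TCP [ 0.0528 -0.0094 -0.1191]
1.13 yaw -58.0 nd 18.3 lu 18.8 nose-TCP [ 0.0501 -0.0104 -0.1202]
1.32 yaw -67.6 nd 21.9 lu 19.7 nose-TCP [ 0.0473 -0.0109 -0.1213]
1.5 yaw -77.4 nd 25.7 lu 19.8 nose-TCP [ 0.0444 -0.0108 -0.1224]
1.69 yaw -87.4 nd 29.6 lu 19.1 nose-TCP [ 0.0416 -0.0101 -0.1234]
1.88 yaw -97.8 nd 33.4 lu 17.7 nose-TCP [ 0.039  -0.0089 -0.1244]
2.07 yaw -108.8 nd 37.0 lu 15.7 nose-TCP [ 0.0366 -0.0072 -0.1252]
2.26 yaw -120.5 nd 40.3 lu 13.1 nose-TCP [ 0.0345 -0.005  -0.1259]
2.44 yaw -132.9 nd 43.1 lu 9.9 nose-TCP [ 0.0328 -0.0025 -0.1264]
2.63 yaw -146.1 nd 45.3 lu 6.5 nose-TCP [ 0.0317  0.0004 -0.1267]
2.82 yaw -159.9 nd 46.6 lu 2.8 nose-TCP [ 0.031   0.0034 -0.1268]
3.01 yaw -174.0 nd 47.0 lu -1.1 nose-TCP [ 0.0308  0.0064 -0.1268]
3.2 yaw 171.9 nd 46.5 lu -4.9 nose-TCP [ 0.0313  0.0095 -0.1265]
3.38 yaw 158.1 nd 45.1 lu -8.7 nose-TCP [ 0.0322  0.0123 -0.126 ]
```

Call:
{"name": "drive_tool", "arguments": {
  "plan": [
    [[-0.07, 0.2, 0.4, 0], [-0.2, 0.55, 1, 0], [-0.4, 1.2, 2.2, 0], [-0.6, 1.75, 3.2, 0], [-0.65, 2, 3.7, 0], [-0.65, 2, 3.7, 0], [-0.65, 2, 3.7, 0], [-0.55, 1.75, 3.2, 0], [-0.4, 1.2, 2.2, 0], [-0.2, 0.6, 1.1, 0], [0, 0, 0, 0]]
  ]
}}

```text
time: 22.12
position: [0.4619, 0.1924, 0.189]
tool_rot: [-1.305, 0.917, 0.962]
wrist_force: [0.0, 1.3, -1.3]
finger_gap: 0.0129
```

```bash
python3 sp.py; python3 tip.py | awk 'NR==13||NR==16'; python3 d.py .476 .1775 .172; python3 - <<'E'
from h import *
p=robot.read_camera('scene'); save(p,'scene8.png',(310,130,430,250),5)
E
```

```text
t 22.12 TCP [0.4619 0.1924 0.189 ] q [-0.5   0.3  -0.03  2.18  0.4   0.36  0.68] F [ 0.   1.3 -1.3] gap 0.0129
spoon o [0.5071 0.1961 0.0724] nose [0.5215 0.1961 0.0709] yaw 0.0 nose-down 5.9 left-up 1.9
lean 20.4 8.4
[[ 0.345 -0.939  0.005]
 [ 0.051  0.024  0.998]
 [-0.937 -0.344  0.056]]
2.26 yaw -120.4 nd 40.2 lu 12.4 nose-TCP [ 0.0331 -0.004  -0.1263]
2.82 yaw -159.7 nd 46.1 lu 2.3 nose-TCP [ 0.0295  0.0044 -0.1272]
total [ 2.   -0.78 -1.58] n 1 row [ 2.   -0.78 -1.58]
```

View pics/scene8.png

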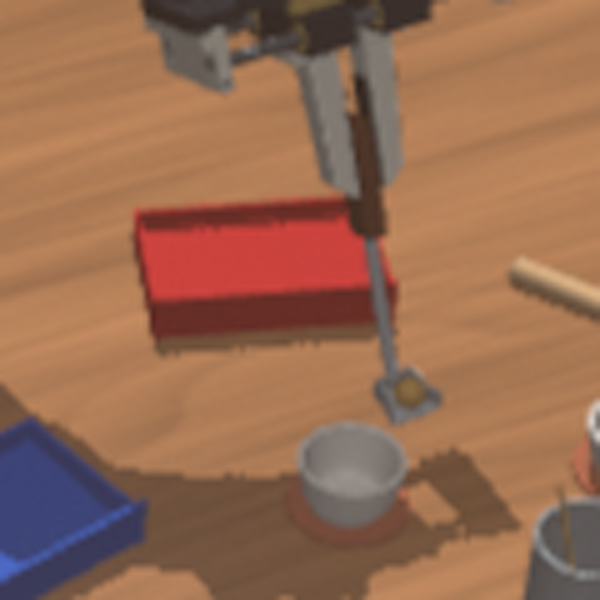

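Call:
{"name": "drive_tool", "arguments": {
  "plan": [
    [[0.6, -0.3, -0.5, 0], [0.9, -0.4, -0.8, 0.1], [0.4, -0.1, -0.3, 0.18], [0, 0, 0, 0.18], [0, 0, 0, 0.18], [0, 0, 0, 0.18], [0, 0, 0, 0.18], [0, 0, 0, 0.1], [0, 0, 0, 0]]
  ]
}}

```text
time: 23.3
position: [0.481, 0.1611, 0.1688]
tool_rot: [-0.324, 1.196, 0.272]
wrist_force: [-0.7, 0.7, -0.5]
finger_gap: 0.0127
```

```bash
python3 sp.py; python3 d.py .476 .1775 .172; python3 tip.py | head -13;  python3 - <<'E'
from h import *
p=robot.read_camera('scene'); save(p,'scene9.png',(310,130,430,250),5)
E
```

```text
t 23.3 TCP [0.481  0.1611 0.1688] q [-0.64  0.36  0.27  2.19  0.03  0.27 -0.03] F [-0.7  0.7 -0.5] gap 0.0127
spoon o [0.5224 0.1624 0.0508] nose [0.5295 0.1506 0.0461] yaw -59.1 nose-down 18.7 left-up 18.0
lean 20.2 5.9
[[ 0.343 -0.373  0.862]
 [ 0.035  0.922  0.385]
 [-0.939 -0.102  0.33 ]]
total [-0.42  1.67  0.31] n 1 row [-0.42  1.67  0.31]
0.0 yaw -59.1 nd 18.7 lu 18.0 nose-TCP [ 0.0482 -0.0113 -0.1209]
0.19 yaw -68.8 nd 22.2 lu 18.8 nose-TCP [ 0.0454 -0.0117 -0.1219]
0.38 yaw -78.6 nd 25.8 lu 19.0 nose-TCP [ 0.0425 -0.0116 -0.123 ]
0.56 yaw -88.7 nd 29.5 lu 18.3 nose-TCP [ 0.0397 -0.0109 -0.124 ]
0.75 yaw -99.2 nd 33.2 lu 17.0 nose-TCP [ 0.037  -0.0096 -0.1249]
0.94 yaw -110.2 nd 36.7 lu 15.0 nose-TCP [ 0.0346 -0.0079 -0.1257]
1.13 yaw -121.9 nd 39.8 lu 12.5 nose-TCP [ 0.0326 -0.0057 -0.1264]
1.32 yaw -134.2 nd 42.5 lu 9.5 nose-TCP [ 0.031  -0.0031 -0.1269]
1.5 yaw -147.3 nd 44.5 lu 6.2 nose-TCP [ 0.0298 -0.0003 -0.1272]
1.69 yaw -160.9 nd 45.8 lu 2.6 nose-TCP [ 0.0292  0.0028 -0.1273]
1.88 yaw -174.9 nd 46.2 lu -1.1 nose-TCP [ 0.0291  0.0058 -0.1272]
2.07 yaw 171.2 nd 45.7 lu -4.8 nose-TCP [ 0.0296  0.0088 -0.1269]
2.26 yaw 157.7 nd 44.3 lu -8.4 nose-TCP [ 0.0305  0.0117 -0.1265]
```

View pics/scene9.png

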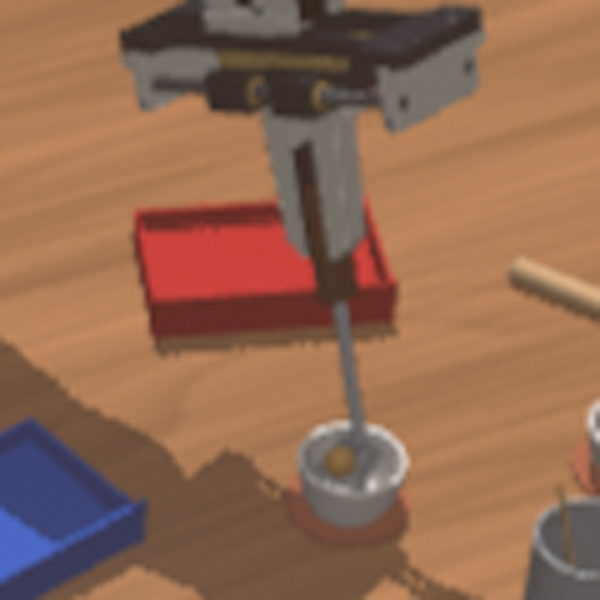

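Call:
{"name": "drive_tool", "arguments": {
  "plan": [
    [[-0.1, 0.7, 0.15, 0], [-0.3, 0.8, 0.15, 0], [0, 0.1, 0, 0.18], [0, 0, 0, 0.18], [0, 0, 0, 0.18], [0, 0, 0, 0.18]]
  ]
}}

```text
time: 24.1
position: [0.4755, 0.1804, 0.1726]
tool_rot: [0.32, 1.214, -0.174]
wrist_force: [1.0, -0.0, -0.6]
finger_gap: 0.0125
```

```bash
python3 sp.py; python3 d.py .476 .1775 .172; 
```

```text
t 24.1 TCP [0.4755 0.1804 0.1726] q [-0.85  0.37  0.49  2.19 -0.23  0.29 -0.54] F [ 1.  -0.  -0.6] gap 0.0125
spoon o [0.5153 0.1839 0.0541] nose [0.5136 0.1719 0.0462] yaw -98.2 nose-down 33.0 left-up 17.1
lean 20.2 6.4
[[ 0.343  0.301  0.89 ]
 [ 0.038  0.942 -0.333]
 [-0.939  0.148  0.312]]
total [ 0.06 -0.26  0.12] n 1 row [ 0.06 -0.26  0.12]
```

Call:
{"name": "drive_tool", "arguments": {
  "plan": [
    [[0, 0, 0, 0.18], [0, 0, 0, 0.18], [0, 0, 0, 0.18], [0, 0, 0, 0.18], [0, 0, 0, 0.18], [0, 0, 0, 0.15], [0, 0, 0, 0], [0, 0, 0, 0]]
  ]
}}

```text
time: 25.1
position: [0.4741, 0.1887, 0.1743]
tool_rot: [1.245, 1.033, -0.819]
wrist_force: [-1.0, -0.7, -0.6]
finger_gap: 0.0129
```

```bash
python3 sp.py; python3 - <<'E'
from h import *
p=robot.read_camera('scene'); save(p,'scene10.png',(310,130,430,250),5)
p=robot.read_camera('top'); save(p,'top10.png',(150,170,360,300),3.5)
E
```

```text
t 25.1 TCP [0.4741 0.1887 0.1743] q [-1.05  0.42  0.76  2.19 -0.63  0.35 -1.22] F [-1.  -0.7 -0.6] gap 0.0129
spoon o [0.5147 0.1968 0.0563] nose [0.5048 0.195  0.0458] yaw -169.6 nose-down 46.4 left-up -0.2
lean 20.4 7.7
[[ 0.345  0.924  0.168]
 [ 0.047  0.162 -0.986]
 [-0.938  0.348  0.013]]
```

View pics/scene10.png

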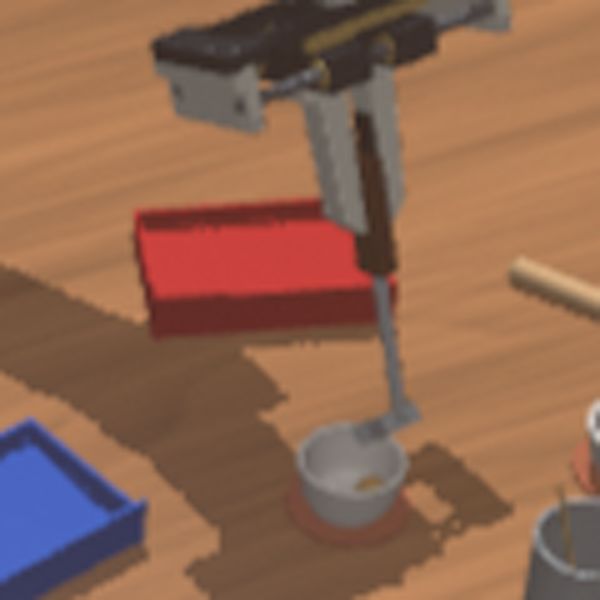

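View pics/top10.png

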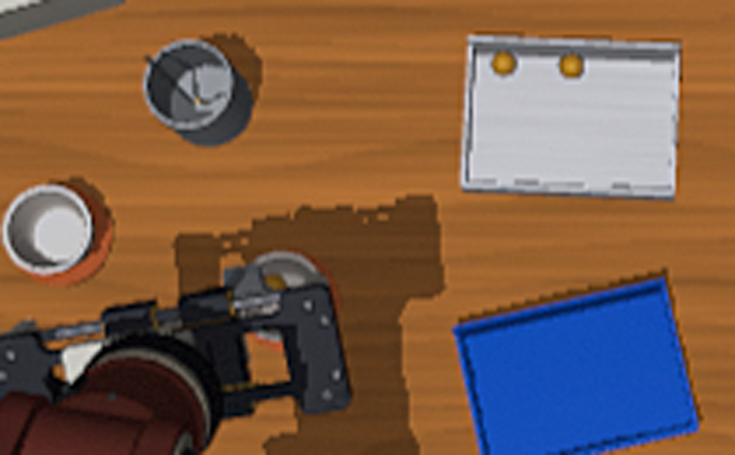

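```bash
cat > gen.py <<'E'
# usage: gen.py roll_total n  wx wy wz [wx wy wz ...] : up first point in n1 rows given as 4-tuples  (x y z rows)
from h import *
import sys
a=list(map(float,sys.argv[1:])); roll=a[0]; pts=np.array(a[1:]).reshape(-1,4)
T=pose(); p=T[:3,3].copy(); N=int(pts[:,3].sum()); out=[];c=0
for q in pts:
    n=int(q[3]); d=(q[:3]-p)/n
    for i in range(n):
        M=T[:3,:3]@R.from_rotvec([c,0,0]).as_matrix()
        s=M.T@d*100; assert np.linalg.norm(s)<6.2,s
        out.append([*s.round(1).tolist(),round(roll/N,2)]); c+=roll/N
    p=q[:3]
print(out)
E
python3 gen.py -2.9 .474 .189 .23 2  .555 -.02 .22 15
python3 tip.py >/dev/null; python3 - <<'E'
from h import *
T=pose();TS=np.load('TS.npy')
for a in (-2.7,-2.8,-2.9,-3.0,-3.1):
    S=T[:3,:3]@R.from_rotvec([a,0,0]).as_matrix()@TS[:3,:3];x=S[:,0];y=S[:,1]
    print(a,np.degrees(np.arctan2(x[1],x[0])).round(1),np.degrees(-np.arcsin(x[2])).round(1),np.degrees(np.arcsin(y[2])).round(1))
E
```

```text
[[-2.6, 1.0, 0.0, -0.17], [-2.6, 1.0, 0.2, -0.17], [0.2, -0.3, 1.5, -0.17], [0.2, -0.5, 1.4, -0.17], [0.2, -0.7, 1.3, -0.17], [0.2, -0.9, 1.2, -0.17], [0.2, -1.1, 1.0, -0.17], [0.2, -1.3, 0.8, -0.17], [0.2, -1.4, 0.5, -0.17], [0.2, -1.5, 0.3, -0.17], [0.2, -1.5, 0.1, -0.17], [0.2, -1.5, -0.2, -0.17], [0.2, -1.4, -0.4, -0.17], [0.2, -1.3, -0.7, -0.17], [0.2, -1.2, -0.9, -0.17], [0.2, -1.0, -1.1, -0.17], [0.2, -0.8, -1.2, -0.17]]
-2.7 -13.3 7.1 6.6
-2.8 -8.1 6.5 4.7
-2.9 -3.0 6.1 2.8
-3.0 2.2 5.8 0.8
-3.1 7.4 5.7 -1.2
```

Call:
{"name": "drive_tool", "arguments": {
  "plan": [
    [[-2.6, 1.0, 0.0, -0.17], [-2.6, 1.0, 0.2, -0.17], [0.2, -0.3, 1.5, -0.17], [0.2, -0.5, 1.4, -0.17], [0.2, -0.7, 1.3, -0.17], [0.2, -0.9, 1.2, -0.17], [0.2, -1.1, 1.0, -0.17], [0.2, -1.3, 0.8, -0.17], [0.2, -1.4, 0.5, -0.17], [0.2, -1.5, 0.3, -0.17], [0.2, -1.5, 0.1, -0.17], [0.2, -1.5, -0.2, -0.17]]
  ]
}}

```text
time: 26.7
position: [0.5368, 0.0462, 0.2266]
tool_rot: [-0.594, 1.146, 0.472]
wrist_force: [-0.5, 0.4, -0.9]
finger_gap: 0.0131
```

```bash
python3 sp.py; python3 gen.py -0.9 .555 -.02 .2 5; python3 tip.py|head -0; python3 roll.py | head -4
```

```text
t 26.7 TCP [0.5368 0.0462 0.2266] q [-0.25  0.29  0.17  2.05 -0.14  0.45  0.73] F [-0.5  0.4 -0.9] gap 0.0131
spoon o [0.5795 0.0486 0.1091] nose [0.5899 0.039  0.1057] yaw -42.6 nose-down 13.7 left-up 15.6
lean 20.4 7.7
[[ 0.345 -0.627  0.698]
 [ 0.047  0.755  0.655]
 [-0.937 -0.194  0.29 ]]
[[0.6, -1.1, -0.8, -0.18], [0.6, -1.0, -1.0, -0.18], [0.6, -0.8, -1.1, -0.18], [0.6, -0.6, -1.2, -0.18], [0.6, -0.3, -1.3, -0.18]]
-0.9 yaw 3.4 nd 5.7 lu 0.3
-0.8 yaw -1.7 nd 5.9 lu 2.3
-0.7 yaw -6.9 nd 6.3 lu 4.3
-0.6 yaw -12.1 nd 6.9 lu 6.2Exception ignored on flushing sys.stdout:
BrokenPipeError: [Errno 32] Broken pipe
```

Call:
{"name": "drive_tool", "arguments": {
  "plan": [
    [[0.6, -1.1, -0.8, -0.18], [0.6, -1.0, -1.0, -0.18], [0.6, -0.8, -1.1, -0.18], [0.6, -0.6, -1.2, -0.18], [0.6, -0.3, -1.3, -0.12], [0, 0, 0, 0]]
  ]
}}

```text
time: 27.45
position: [0.5568, -0.0262, 0.1981]
tool_rot: [-1.34, 0.907, 0.977]
wrist_force: [-0.4, 0.6, -0.4]
finger_gap: 0.0127
```

```bash
python3 sp.py; python3 nose.py .636 -.0247 .013; python3 - <<'E'
from h import *
p=robot.read_camera('top'); save(p,'top11.png',(270,170,360,240),8)
S=pose()@np.load('TS.npy'); print(w2px(p,np.array([(S@[.0145,b,0,1])[:3] for b in(-.0165,.0165)]) ))
print([(np.round(b['bbox'],1).tolist(),round(b['confidence'],2)) for b in robot.boxes_of(p,'ball0')])
E
```

```text
t 27.45 TCP [ 0.5568 -0.0262  0.1981] q [ 0.15  0.37 -0.15  2.03  0.    0.4   1.61] F [-0.4  0.6 -0.4] gap 0.0127
spoon o [ 0.6023 -0.0234  0.0816] nose [ 0.6167 -0.023   0.0802] yaw 1.7 nose-down 5.7 left-up 0.8
lean 20.4 7.2
[[ 0.347 -0.938 -0.026]
 [ 0.044 -0.011  0.999]
 [-0.937 -0.347  0.037]]
world d [ 0.0193 -0.0017 -0.0672] tool cm [ 6.96  0.53 -0.47]
[[317.17655692 203.5226672 ]
 [303.15648387 203.85865605]]
[([289.6, 184.7, 294.3, 189.5], 0.57), ([310.9, 186.0, 318.2, 192.7], 0.4), ([191.2, 179.9, 222.7, 212.1], 0.2)]
```

View pics/top11.png

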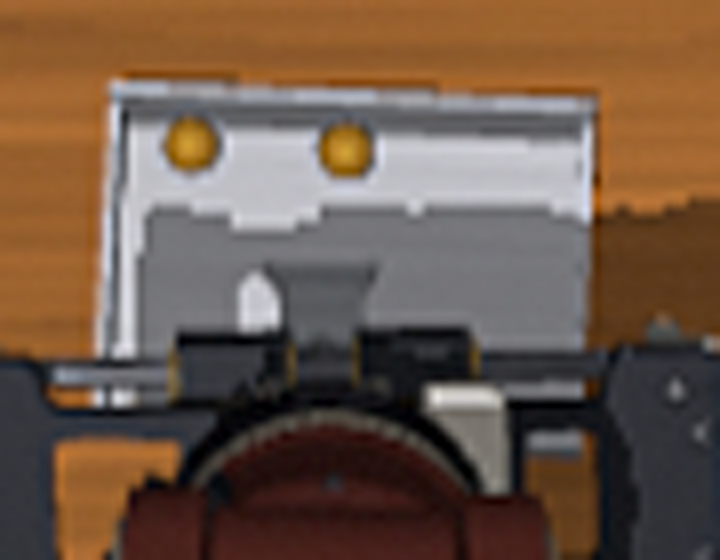

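Call:
{"name": "drive_tool", "arguments": {
  "plan": [
    [[3, 0.2, -0.25, 0.04], [2.6, 0.2, -0.25, 0], [1.1, 0.1, 0, 0], [0, 0, 0, 0]]
  ]
}}

```text
time: 28.05
position: [0.5774, -0.0222, 0.1351]
tool_rot: [-1.307, 0.915, 0.952]
wrist_force: [-0.1, -0.1, -0.7]
finger_gap: 0.0129
```

```bash
python3 sp.py; python3 nose.py .636 -.0247 .0072
```

```text
t 28.05 TCP [ 0.5774 -0.0222  0.1351] q [ 0.12  0.49 -0.12  2.06  0.    0.24  1.57] F [-0.1 -0.1 -0.7] gap 0.0129
spoon o [ 0.6235 -0.0191  0.0189] nose [ 0.638  -0.0191  0.0175] yaw -0.3 nose-down 5.4 left-up 1.8
lean 20.8 7.6
[[ 0.352 -0.936  0.009]
 [ 0.047  0.028  0.999]
 [-0.935 -0.351  0.054]]
world d [-0.002  -0.0056 -0.0103] tool cm [ 0.87  0.53 -0.61]
```

Call:
{"name": "drive_tool", "arguments": {
  "plan": [
    [[0.4, 0.25, -0.35, 0], [0.3, 0.15, -0.25, 0], [0.2, 0.1, -0.05, 0], [0.15, 0.06, 0, 0]]
  ]
}}

```text
time: 28.55
position: [0.5766, -0.0283, 0.1249]
tool_rot: [-1.309, 0.912, 0.949]
wrist_force: [0.4, -0.1, -0.5]
finger_gap: 0.0129
```

```bash
python3 sp.py; python3 nose.py .66 -.0256 .0048
```

```text
t 28.55 TCP [ 0.5766 -0.0283  0.1249] q [ 0.13  0.51 -0.13  2.07  0.01  0.2   1.58] F [ 0.4 -0.1 -0.5] gap 0.0129
spoon o [ 0.6232 -0.0252  0.0089] nose [ 0.6376 -0.0253  0.0076] yaw -0.3 nose-down 5.2 left-up 1.8
lean 21.0 7.5
[[ 0.356 -0.934  0.01 ]
 [ 0.047  0.028  0.999]
 [-0.933 -0.355  0.054]]
world d [ 0.0224 -0.0003 -0.0028] tool cm [ 1.05 -1.99 -0.02]
```

Call:
{"name": "drive_tool", "arguments": {
  "plan": [
    [[0.3, -0.48, -0.01, 0], [0.27, -0.5, -0.01, 0], [0.26, -0.5, -0.01, 0], [0.26, -0.5, -0.01, 0]]
  ]
}}

```text
time: 29.05
position: [0.6007, -0.0287, 0.1218]
tool_rot: [-1.309, 0.911, 0.948]
wrist_force: [-0.1, -0.0, -0.6]
finger_gap: 0.013
```

```bash
python3 sp.py; python3 nose.py .676 -.0262 .003;python3 - <<'E'
from h import *
p=robot.read_camera('top'); save(p,'top12.png',(270,170,360,240),8)
E
```

```text
t 29.05 TCP [ 0.6007 -0.0287  0.1218] q [ 0.13  0.54 -0.12  2.01  0.01  0.23  1.58] F [-0.1 -0.  -0.6] gap 0.013
spoon o [ 0.6474 -0.0256  0.0058] nose [ 0.6618 -0.0257  0.0045] yaw -0.3 nose-down 5.2 left-up 1.8
lean 21.1 7.5
[[ 0.357 -0.934  0.009]
 [ 0.047  0.028  0.999]
 [-0.933 -0.356  0.054]]
world d [ 0.0142 -0.0005 -0.0015] tool cm [ 0.64 -1.28 -0.05]
```

View pics/top12.png

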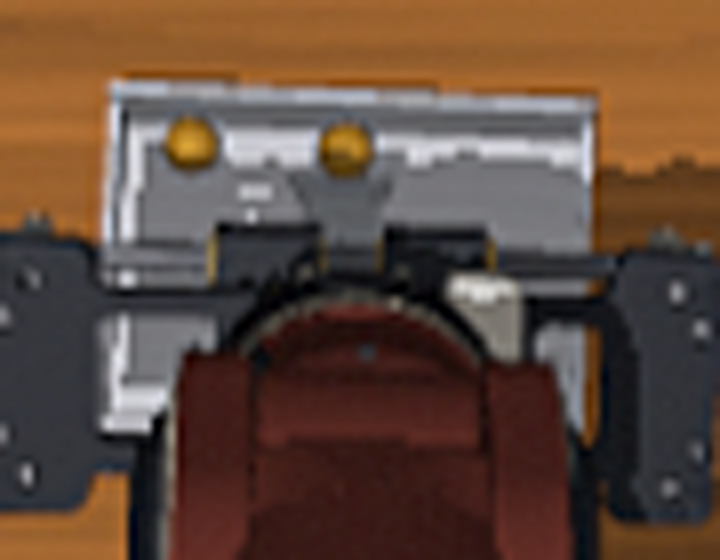

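Call:
{"name": "drive_tool", "arguments": {
  "plan": [
    [[0.33, -0.46, -0.08, 0], [0.27, -0.5, -0.08, 0], [0.26, -0.52, -0.02, 0]]
  ]
}}

```text
time: 29.48
position: [0.6158, -0.0295, 0.1206]
tool_rot: [-1.308, 0.913, 0.953]
wrist_force: [-16.7, -0.3, 26.2]
finger_gap: 0.0128
```

```bash
python3 sp.py;python3 - <<'E'
from h import *
p=robot.read_camera('top'); save(p,'top13.png',(270,170,360,240),8)
E
```

```text
t 29.48 TCP [ 0.6158 -0.0295  0.1206] q [ 0.13  0.56 -0.12  1.97  0.01  0.26  1.58] F [-16.7  -0.3  26.2] gap 0.0128
spoon o [ 0.662  -0.0262  0.0043] nose [ 0.6764 -0.0263  0.003 ] yaw -0.2 nose-down 5.4 left-up 1.8
lean 20.8 7.7
[[ 0.352 -0.936  0.008]
 [ 0.048  0.027  0.998]
 [-0.935 -0.351  0.054]]
```

View pics/top13.png

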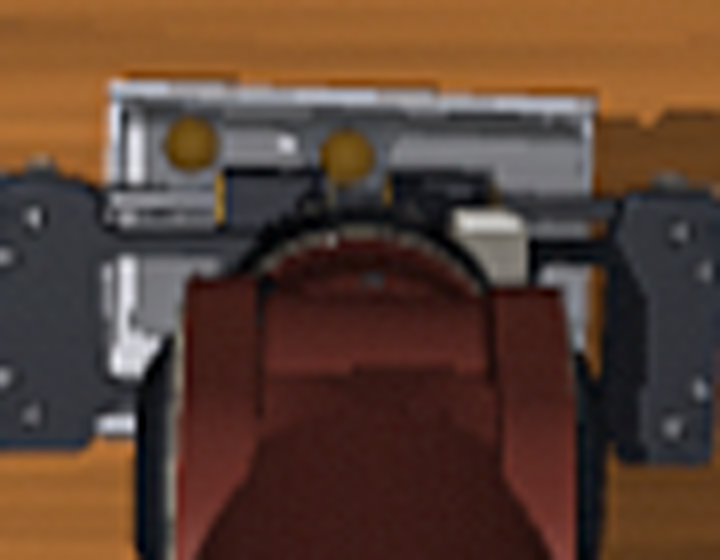

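Same signature as before; lift.

Call:
{"name": "drive_tool", "arguments": {
  "plan": [
    [[-0.35, 0, 0.02, 0], [-0.8, -0.2, 0.04, 0], [-1.2, -0.45, 0.06, 0], [-1.9, -0.7, 0.1, 0], [-1.9, -0.7, 0.1, 0], [0, 0, 0, 0]]
  ]
}}

```text
time: 30.28
position: [0.6152, -0.0304, 0.1894]
tool_rot: [-1.309, 0.912, 0.95]
wrist_force: [-0.5, 0.9, -1.1]
finger_gap: 0.0128
```

```bash
python3 sp.py; python3 d.py .523 .3435 .195; python3 - <<'E'
from h import *
p=robot.read_camera('scene'); save(p,'scene14.png',(290,190,420,310),5)
E
```

```text
t 30.27 TCP [ 0.6152 -0.0304  0.1894] q [ 0.14  0.46 -0.13  1.9  -0.    0.43  1.58] F [-0.5  0.9 -1.1] gap 0.0128
spoon o [ 0.6617 -0.0273  0.0733] nose [ 0.6761 -0.0273  0.072 ] yaw -0.2 nose-down 5.3 left-up 1.8
lean 21.0 7.6
[[ 0.355 -0.935  0.009]
 [ 0.047  0.027  0.999]
 [-0.934 -0.354  0.054]]
total [-2.03  9.44 37.29] n 7 row [-0.29  1.35  5.33]
```

View pics/scene14.png

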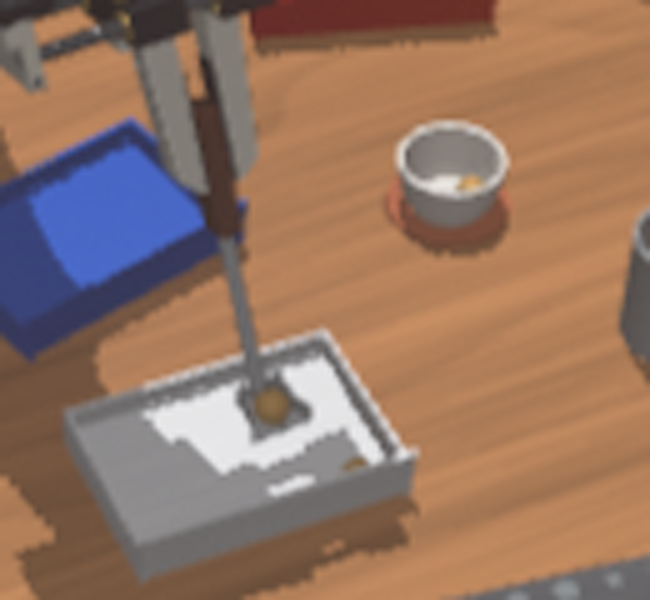

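```bash
python3 - <<'E'
from h import *
T=pose(); d=np.array([.523,.338,.25])-T[:3,3]
pc=px2w; 
n=12; t=np.linspace(0,1,n+1); s=3*t**2-2*t**3; zs=np.clip(t*2.2,0,1); zs=3*zs**2-2*zs**3
print([[*(T[:3,:3].T@np.array([d[0]*(s[i+1]-s[i]),d[1]*(s[i+1]-s[i]),d[2]*(zs[i+1]-zs[i])])*100).round(1).tolist(),0] for i in range(n)])
import pickle
P=pickle.load(open('top0.pkl','rb')); print('pin cup',ray(P,[(206,194)],.07))
E
```

```text
[[-0.5, -0.0, 0.8, 0], [-1.3, 0.0, 2.1, 0], [-1.7, 0.2, 3.1, 0], [-1.6, 0.4, 3.9, 0], [-1.1, 0.8, 4.3, 0], [-0.3, 1.1, 4.6, 0], [-0.2, 1.2, 4.5, 0], [-0.2, 1.1, 4.3, 0], [-0.2, 1.0, 3.8, 0], [-0.1, 0.8, 3.0, 0], [-0.1, 0.5, 2.0, 0], [-0.0, 0.2, 0.7, 0]]
pin cup [[0.64242504 0.22762285 0.07      ]]
```

Call:
{"name": "drive_tool", "arguments": {
  "plan": [
    [[-0.5, 0.0, 0.8, 0], [-1.3, 0.0, 2.1, 0], [-1.7, 0.2, 3.1, 0], [-1.6, 0.4, 3.9, 0], [-1.1, 0.8, 4.3, 0], [-0.3, 1.1, 4.6, 0], [-0.2, 1.2, 4.5, 0], [-0.2, 1.1, 4.3, 0], [-0.2, 1.0, 3.8, 0], [-0.1, 0.8, 3.0, 0], [-0.1, 0.5, 2.0, 0], [0, 0, 0, 0]]
  ]
}}

```text
time: 31.82
position: [0.5138, 0.3502, 0.2447]
tool_rot: [-1.305, 0.923, 0.971]
wrist_force: [0.1, -0.8, -1.6]
finger_gap: 0.0128
```

```bash
python3 sp.py; python3 d.py .523 .3435 .173; python3 tip.py | tail -9;  python3 - <<'E'
from h import *
p=robot.read_camera('scene'); save(p,'scene15.png',(360,130,480,250),5)
E
```

```text
t 31.82 TCP [0.5138 0.3502 0.2447] q [-0.79  0.42  0.08  1.77  0.24  0.67  0.67] F [ 0.1 -0.8 -1.6] gap 0.0128
spoon o [0.5579 0.3538 0.1277] nose [0.5723 0.3538 0.1261] yaw 0.2 nose-down 6.4 left-up 1.8
lean 19.8 8.5
[[ 0.336 -0.942  0.003]
 [ 0.05   0.021  0.999]
 [-0.941 -0.335  0.054]]
total [ 7.02  1.52 -1.06] n 2 row [ 3.51  0.76 -0.53]
1.88 yaw -97.8 nd 33.4 lu 16.6 nose-TCP [ 0.0365 -0.0079 -0.1252]
2.07 yaw -108.8 nd 36.8 lu 14.6 nose-TCP [ 0.034  -0.0062 -0.1259]
2.26 yaw -120.6 nd 39.9 lu 12.0 nose-TCP [ 0.0319 -0.0041 -0.1266]
2.44 yaw -133.0 nd 42.4 lu 9.1 nose-TCP [ 0.0302 -0.0016 -0.1271]
2.63 yaw -146.0 nd 44.4 lu 5.7 nose-TCP [ 0.029   0.0012 -0.1274]
2.82 yaw -159.6 nd 45.5 lu 2.2 nose-TCP [ 0.0283  0.0042 -0.1274]
3.01 yaw -173.5 nd 45.9 lu -1.4 nose-TCP [ 0.0281  0.0073 -0.1274]
3.2 yaw 172.7 nd 45.3 lu -5.1 nose-TCP [ 0.0285  0.0103 -0.1271]
3.38 yaw 159.2 nd 43.9 lu -8.6 nose-TCP [ 0.0294  0.0132 -0.1266]
```

View pics/scene15.png

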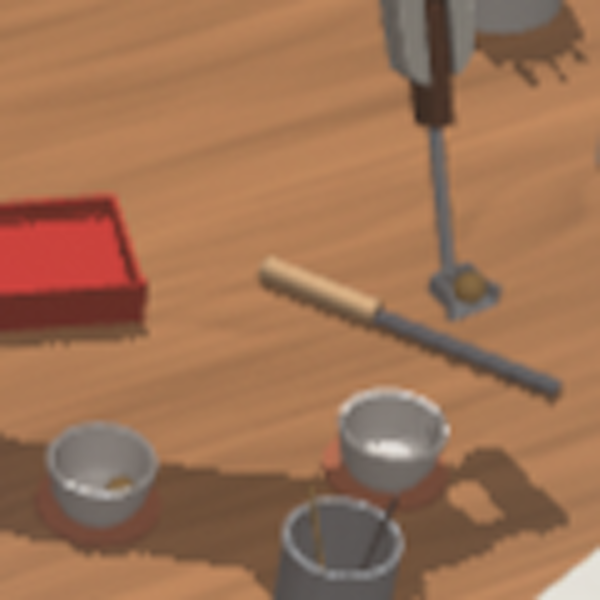

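Call:
{"name": "drive_tool", "arguments": {
  "plan": [
    [[1.4, 0.4, -0.2, 0], [2.2, 0.5, -0.4, 0], [2.2, 0.4, -0.4, 0], [1.2, 0.2, -0.1, 0.08], [0, 0, 0, 0.18], [0, 0, 0, 0.18], [0, 0, 0, 0.18], [0, 0, 0, 0.18], [0, 0, 0, 0.18], [0, 0, 0, 0.1], [0, 0, 0, 0]]
  ]
}}

```text
time: 33.25
position: [0.5265, 0.3143, 0.1598]
tool_rot: [-0.347, 1.215, 0.271]
wrist_force: [-0.4, 0.7, 0.2]
finger_gap: 0.013
```

```bash
python3 sp.py; python3 d.py .523 .3415 .173
```

```text
t 33.25 TCP [0.5265 0.3143 0.1598] q [-0.95  0.54  0.42  1.89 -0.08  0.46 -0.14] F [-0.4  0.7  0.2] gap 0.013
spoon o [0.566  0.3135 0.0412] nose [0.5731 0.3017 0.0366] yaw -59.0 nose-down 18.1 left-up 16.6
lean 19.1 3.3
[[ 0.327 -0.385  0.863]
 [ 0.019  0.916  0.401]
 [-0.945 -0.115  0.307]]
total [-1.31  2.48  1.19] n 1 row [-1.31  2.48  1.19]
```

Call:
{"name": "drive_tool", "arguments": {
  "plan": [
    [[-1.0, -0.1, 0.3, 0], [-0.5, 0.3, 0.4, 0], [0, 0.9, 0.25, 0], [0, 0.9, 0.2, 0], [0, 0.3, 0.05, 0], [0, 0, 0, 0]]
  ]
}}

```text
time: 34.0
position: [0.5228, 0.3411, 0.1756]
tool_rot: [-0.349, 1.215, 0.273]
wrist_force: [-0.8, -0.0, -0.5]
finger_gap: 0.0127
```

```bash
python3 sp.py; python3 d.py .523 .3415 .173; python3 - <<'E'
from h import *
p=robot.read_camera('scene'); save(p,'scene16.png',(390,160,480,250),6)
E
```

```text
t 34.0 TCP [0.5228 0.3411 0.1756] q [-1.    0.54  0.44  1.84 -0.07  0.52 -0.18] F [-0.8 -0.  -0.5] gap 0.0127
spoon o [0.5623 0.3403 0.0569] nose [0.5694 0.3285 0.0524] yaw -58.9 nose-down 18.1 left-up 16.6
lean 19.1 3.3
[[ 0.327 -0.387  0.862]
 [ 0.019  0.915  0.404]
 [-0.945 -0.116  0.306]]
total [ 0.25  0.06 -0.05] n 1 row [ 0.25  0.06 -0.05]
```

View pics/scene16.png

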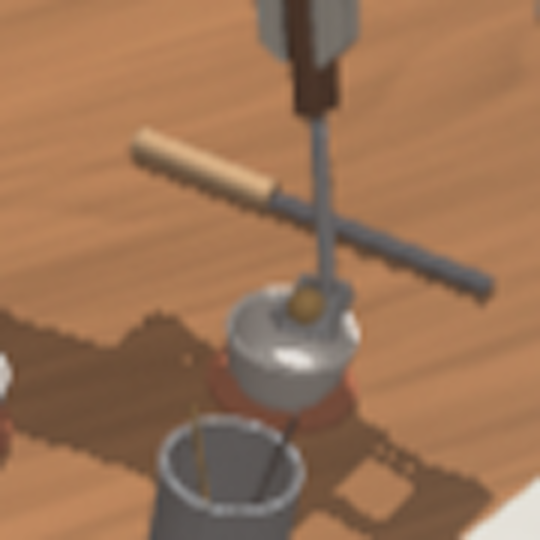

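Ball still in the pocket above crucible B. Continue the roll.

Call:
{"name": "drive_tool", "arguments": {
  "plan": [
    [[0.25, 0, 0, 0.18], [0, 0, 0, 0.18], [0, 0, 0, 0.18], [0, 0, 0, 0.18]]
  ]
}}

```text
time: 34.55
position: [0.5237, 0.339, 0.1728]
tool_rot: [0.297, 1.23, -0.189]
wrist_force: [0.3, -0.9, -1.2]
finger_gap: 0.013
```

```bash
python3 sp.py; python3 d.py .523 .3435 .173; python3 tip.py | awk 'NR<9'
```

```text
t 34.55 TCP [0.5237 0.339  0.1728] q [-1.12  0.59  0.64  1.85 -0.32  0.54 -0.69] F [ 0.3 -0.9 -1.2] gap 0.013
spoon o [0.5613 0.3399 0.0536] nose [0.5595 0.3277 0.046 ] yaw -98.6 nose-down 31.5 left-up 16.5
lean 19.0 3.0
[[ 0.325  0.301  0.896]
 [ 0.017  0.946 -0.324]
 [-0.945  0.121  0.303]]
total [-0.03  0.4  -0.2 ] n 1 row [-0.03  0.4  -0.2 ]
0.0 yaw -98.6 nd 31.5 lu 16.5 nose-TCP [ 0.035  -0.0122 -0.1253]
0.19 yaw -109.5 nd 34.9 lu 14.9 nose-TCP [ 0.0325 -0.0105 -0.1261]
0.38 yaw -120.9 nd 38.0 lu 12.7 nose-TCP [ 0.0304 -0.0084 -0.1267]
0.56 yaw -132.9 nd 40.7 lu 10.1 nose-TCP [ 0.0288 -0.0059 -0.1273]
0.75 yaw -145.6 nd 42.8 lu 7.0 nose-TCP [ 0.0275 -0.0031 -0.1276]
0.94 yaw -158.8 nd 44.3 lu 3.7 nose-TCP [ 2.690e-02 -1.000e-04 -1.278e-01]
1.13 yaw -172.4 nd 45.0 lu 0.3 nose-TCP [ 0.0267  0.003  -0.1278]
1.32 yaw 173.9 nd 44.9 lu -3.2 nose-TCP [ 0.0271  0.006  -0.1276]
```

Call:
{"name": "drive_tool", "arguments": {
  "plan": [
    [[0, 0.8, -0.05, 0], [0, 0, 0, 0.18], [0, 0, 0, 0.18], [0, 0, 0, 0.18], [0, 0, 0, 0.18], [0, 0, 0, 0.18], [0, 0, 0, 0.18], [0, 0, 0, 0], [0, 0, 0, 0]]
  ]
}}

```text
time: 35.67
position: [0.5268, 0.3515, 0.1739]
tool_rot: [1.225, 1.03, -0.853]
wrist_force: [0.6, -0.9, -1.4]
finger_gap: 0.0124
```

```bash
python3 sp.py; python3 - <<'E'
from h import *
p=robot.read_camera('scene'); save(p,'scene17.png',(390,160,480,250),6)
p=robot.read_camera('top'); save(p,'top17.png',(130,170,350,300),3.4)
E
```

```text
t 35.67 TCP [0.5268 0.3515 0.1739] q [-1.28  0.69  0.93  1.82 -0.66  0.64 -1.47] F [ 0.6 -0.9 -1.4] gap 0.0124
spoon o [0.565  0.3562 0.0549] nose [0.5549 0.3543 0.0447] yaw -169.0 nose-down 44.9 left-up 1.0
lean 19.0 3.4
[[ 0.326  0.932  0.158]
 [ 0.02   0.16  -0.987]
 [-0.945  0.324  0.034]]
```

View pics/scene17.png

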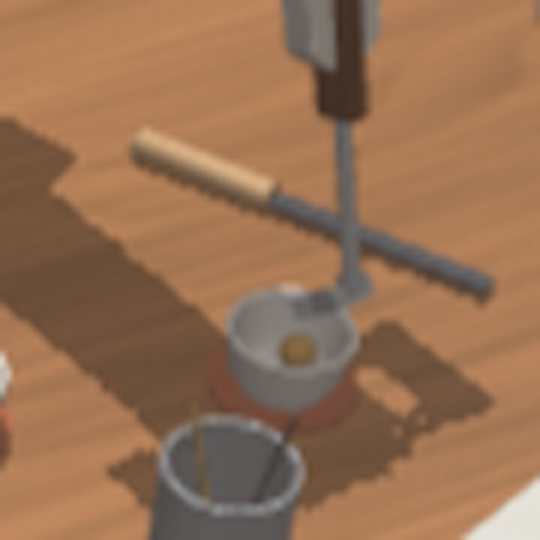

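View pics/top17.png

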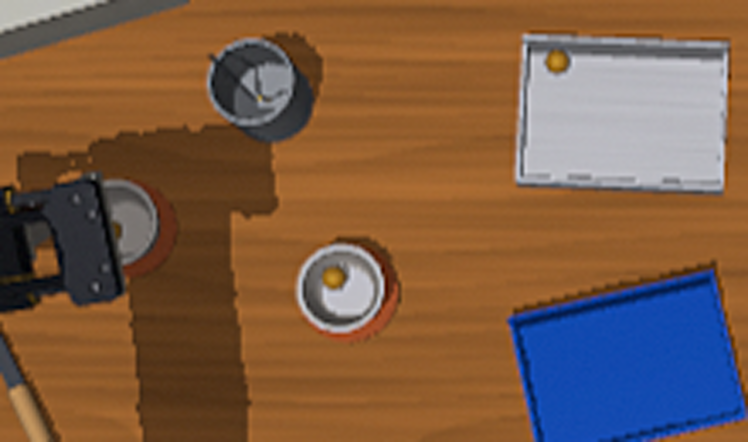

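```bash
python3 gen.py -2.42 .525 .35 .25 2 .6 0 .4 7 .17 -.6 .52 13
```

```text
[[-3.6, 1.1, 0.2, -0.11], [-3.6, 1.1, 0.3, -0.11], [-1.8, -0.2, 5.2, -0.11], [-1.8, -0.8, 5.2, -0.11], [-1.8, -1.4, 5.1, -0.11], [-1.8, -1.9, 4.9, -0.11], [-1.8, -2.5, 4.6, -0.11], [-1.8, -3.0, 4.3, -0.11], [-1.8, -3.4, 4.0, -0.11], [-2.0, -5.3, -0.7, -0.11], [-2.0, -5.2, -1.3, -0.11], [-2.0, -5.0, -1.9, -0.11], [-2.0, -4.8, -2.4, -0.11], [-2.0, -4.5, -2.9, -0.11], [-2.0, -4.2, -3.4, -0.11], [-2.0, -3.8, -3.8, -0.11], [-2.0, -3.3, -4.2, -0.11], [-2.0, -2.9, -4.6, -0.11], [-2.0, -2.3, -4.8, -0.11], [-2.0, -1.8, -5.1, -0.11], [-2.0, -1.2, -5.2, -0.11], [-2.0, -0.6, -5.3, -0.11]]
```

Call:
{"name": "drive_tool", "arguments": {
  "plan": [
    [[-3.6, 1.1, 0.2, -0.11], [-3.6, 1.1, 0.3, -0.11], [-1.8, -0.2, 5.2, -0.11], [-1.8, -0.8, 5.2, -0.11], [-1.8, -1.4, 5.1, -0.11], [-1.8, -1.9, 4.9, -0.11], [-1.8, -2.5, 4.6, -0.11], [-1.8, -3.0, 4.3, -0.11], [-1.8, -3.4, 4.0, -0.11]]
  ]
}}

```text
time: 36.9
position: [0.6096, -0.0016, 0.4109]
tool_rot: [0.328, 1.228, -0.205]
wrist_force: [1.3, -0.2, -1.3]
finger_gap: 0.0128
```

```bash
python3 sp.py; python3 gen.py -1.4 .3 -.5 .5 9 .17 -.62 .55 3; python3 roll.py | head -9
```

```text
t 36.9 TCP [ 0.6096 -0.0016  0.4109] q [-0.56  0.31  0.77  1.53 -0.33  1.07 -0.1 ] F [ 1.3 -0.2 -1.3] gap 0.0128
spoon o [ 0.6473 -0.      0.2917] nose [ 0.6451 -0.0121  0.2839] yaw -100.4 nose-down 32.4 left-up 16.2
lean 19.1 3.9
[[ 0.326  0.328  0.887]
 [ 0.022  0.935 -0.354]
 [-0.945  0.135  0.297]]
-0.9 yaw -52.5 nd 16.3 lu 15.6
-0.8 yaw -57.7 nd 17.9 lu 16.5
-0.7 yaw -62.8 nd 19.6 lu 17.1
-0.6 yaw -68.0 nd 21.4 lu 17.6
-0.5 yaw -73.2 nd 23.2 lu 17.8
-0.4 yaw -78.5 nd 25.0 lu 17.9
-0.3 yaw -83.8 nd 26.9 lu 17.8
-0.2 yaw -89.2 nd 28.7 lu 17.4
-0.1 yaw -94.7 nd 30.6 lu 16.9Traceback (most recent call last):
  File "gen.py", line 10, in <module>
    s=M.T@d*100; assert np.linalg.norm(s)<6.2,s
                        ^^^^^^^^^^^^^^^^^^^^^
AssertionError: [-2.17904205 -6.17230067 -0.7947062 ]
```

```bash
python3 gen.py -1.32 .33 -.5 .5 10 .19 -.61 .55 3
```

```text
[[-1.9, -5.5, -0.4, -0.1], [-1.9, -5.4, -1.0, -0.1], [-1.9, -5.3, -1.5, -0.1], [-1.9, -5.1, -2.1, -0.1], [-1.9, -4.8, -2.6, -0.1], [-1.9, -4.5, -3.0, -0.1], [-1.9, -4.2, -3.5, -0.1], [-1.9, -3.8, -3.9, -0.1], [-1.9, -3.4, -4.3, -0.1], [-1.9, -3.0, -4.6, -0.1], [-3.2, -0.5, -5.3, -0.1], [-3.2, 0.0, -5.3, -0.1], [-3.2, 0.6, -5.3, -0.1]]
```

Call:
{"name": "drive_tool", "arguments": {
  "plan": [
    [[-1.9, -5.5, -0.4, -0.1], [-1.9, -5.4, -1.0, -0.1], [-1.9, -5.3, -1.5, -0.1], [-1.9, -5.1, -2.1, -0.1], [-1.9, -4.8, -2.6, -0.1], [-1.9, -4.5, -3.0, -0.1], [-1.9, -4.2, -3.5, -0.1], [-1.9, -3.8, -3.9, -0.1], [-1.9, -3.4, -4.3, -0.1], [-1.9, -3.0, -4.6, -0.1], [-3.2, -0.5, -5.3, -0.1], [-3.2, 0.0, -5.3, -0.1]]
  ]
}}

```text
time: 38.4
position: [0.2286, -0.5999, 0.5474]
tool_rot: [-0.771, 1.136, 0.559]
wrist_force: [0.8, -1.0, -0.1]
finger_gap: 0.0129
```

```bash
python3 sp.py; cat > up.py <<'E'
from h import *
import sys
T=pose(); az=np.radians(float(sys.argv[1])); o=np.array([np.cos(az),np.sin(az),0])
print('out',(T[:3,:3].T@o).round(2),'up',(T[:3,:3].T@[0,0,1]).round(2)); p=T[:3,3]; print('r',np.hypot(p[0],p[1]).round(3),'az',np.degrees(np.arctan2(p[1],p[0])).round(1))
t=T[:3,0]; l=np.degrees(np.arccos(-t[2])); a=np.arctan2(t[1],t[0]); print('lean vec',(l*np.cos(a)).round(1),(l*np.sin(a)).round(1))
E
python3 up.py -78
```

```text
t 38.4 TCP [ 0.2286 -0.5999  0.5474] q [ 1.06  0.54  0.7   0.8  -0.71  1.88  2.35] F [ 0.8 -1.  -0.1] gap 0.0129
spoon o [ 0.2706 -0.6018  0.4296] nose [ 0.2824 -0.6099  0.4269] yaw -34.4 nose-down 10.7 left-up 11.3
lean 19.6 2.2
[[ 0.335 -0.739  0.584]
 [ 0.013  0.624  0.781]
 [-0.942 -0.254  0.218]]
out [ 0.06 -0.76 -0.64] up [-0.94 -0.25  0.22]
r 0.642 az -69.1
lean vec 19.6 0.7
```

Call:
{"name": "drive_tool", "arguments": {
  "plan": [
    [[-3.1, -3.2, -1.2, 0], [-3.1, -3.2, -1.2, 0], [-3.1, -3.2, -1.2, 0], [-3.1, -3.2, -1.2, 0], [-3.1, -3.2, -1.2, 0]]
  ]
}}

```text
time: 39.02
position: [0.2844, -0.6362, 0.5901]
tool_rot: [-0.905, 1.164, 0.603]
wrist_force: [-0.7, -1.0, -0.8]
finger_gap: 0.0132
```

```bash
python3 sp.py;python3 up.py -69
```

```text
t 39.02 TCP [ 0.2844 -0.6362  0.5901] q [ 1.28  0.66 -0.16  0.34 -0.18  1.97  2.08] F [-0.7 -1.  -0.8] gap 0.0132
spoon o [ 0.3233 -0.6454  0.4716] nose [ 0.3357 -0.6525  0.4692] yaw -29.8 nose-down 9.3 left-up 5.8
lean 18.1 -8.5
[[ 0.308 -0.803  0.511]
 [-0.046  0.524  0.851]
 [-0.95  -0.285  0.124]]
out [ 0.15 -0.78 -0.61] up [-0.95 -0.29  0.12]
r 0.697 az -65.9
lean vec 17.9 -2.7
```

Call:
{"name": "drive_tool", "arguments": {
  "plan": [
    [[-3.6, -3.1, -1, 0], [-3.6, -3.1, -1, 0], [-3.6, -3.1, -1, 0], [-3.6, -3.1, -1, 0]]
  ]
}}

```text
time: 39.52
position: [0.2943, -0.6358, 0.6372]
tool_rot: [-0.981, 1.149, 0.505]
wrist_force: [0.1, 0.1, -0.5]
finger_gap: 0.0132
```

```bash
python3 sp.py;python3 up.py -60
```

```text
t 39.52 TCP [ 0.2943 -0.6358  0.6372] q [ 1.19  0.64  0.36  0.26 -0.63  1.98  2.13] F [ 0.1  0.1 -0.5] gap 0.0132
spoon o [ 0.3403 -0.6563  0.5227] nose [ 0.3526 -0.6638  0.5218] yaw -31.3 nose-down 3.5 left-up 3.3
lean 22.9 -20.5
[[ 0.365 -0.771  0.522]
 [-0.137  0.51   0.849]
 [-0.921 -0.381  0.081]]
out [ 0.3  -0.83 -0.47] up [-0.92 -0.38  0.08]
r 0.701 az -65.2
lean vec 21.5 -8.0
```

Call:
{"name": "drive_tool", "arguments": {
  "plan": [
    [[-4.5, -1.5, -1.5, 0], [-4.5, -1.5, -1.5, 0]]
  ]
}}

```text
time: 39.78
position: [0.2559, -0.6229, 0.6751]
tool_rot: [-1.012, 1.156, 0.455]
wrist_force: [-0.1, -0.0, 0.0]
finger_gap: 0.0128
```

```bash
python3 sp.py;python3 up.py -60
```

```text
t 39.77 TCP [ 0.2559 -0.6229  0.6751] q [ 1.27  0.58  0.15  0.26 -0.47  1.98  2.12] F [-0.1 -0.   0. ] gap 0.0128
spoon o [ 0.3037 -0.6496  0.5626] nose [ 0.3159 -0.6573  0.5623] yaw -32.4 nose-down 1.2 left-up 1.7
lean 25.0 -26.0
[[ 0.38  -0.754  0.536]
 [-0.186  0.505  0.843]
 [-0.906 -0.42   0.052]]
out [ 0.35 -0.81 -0.46] up [-0.91 -0.42  0.05]
r 0.673 az -67.7
lean vec 22.5 -11.0
```

```bash
python3 gen.py -0.03 .50 -.273 .26 11
```

```text
[[3.7, 1.5, 3.7, -0.0], [3.7, 1.5, 3.7, -0.0], [3.7, 1.5, 3.7, -0.0], [3.7, 1.5, 3.7, -0.0], [3.7, 1.5, 3.7, -0.0], [3.7, 1.5, 3.7, -0.0], [3.7, 1.5, 3.7, -0.0], [3.7, 1.4, 3.7, -0.0], [3.7, 1.4, 3.7, -0.0], [3.7, 1.4, 3.7, -0.0], [3.7, 1.4, 3.7, -0.0]]
```

Call:
{"name": "drive_tool", "arguments": {
  "plan": [
    [[3.7, 1.5, 3.7, -0.03], [3.7, 1.5, 3.7, 0], [3.7, 1.5, 3.7, 0], [3.7, 1.5, 3.7, 0], [3.7, 1.5, 3.7, 0], [3.7, 1.5, 3.7, 0], [3.7, 1.5, 3.7, 0], [3.7, 1.4, 3.7, 0], [3.7, 1.4, 3.7, 0], [0, 0, 0, 0]]
  ]
}}

```text
time: 41.02
position: [0.4462, -0.3509, 0.343]
tool_rot: [-1.051, 1.16, 0.459]
wrist_force: [0.3, 0.0, 0.1]
finger_gap: 0.0126
```

```bash
python3 sp.py;python3 gen.py 0 .50 -.273 .26 3; python3 roll.py | sed -n 7,13p
```

```text
t 41.02 TCP [ 0.4462 -0.3509  0.343 ] q [ 0.62  0.18  0.06  1.85 -0.14  0.67  1.79] F [0.3 0.  0.1] gap 0.0126
spoon o [ 0.494  -0.3799  0.2311] nose [ 0.5064 -0.3874  0.231 ] yaw -31.2 nose-down 0.5 left-up 0.0
lean 25.5 -28.4
[[ 0.379 -0.767  0.517]
 [-0.205  0.475  0.855]
 [-0.902 -0.431  0.023]]
[[2.6, 1.1, 3.1, 0.0], [2.6, 1.1, 3.1, 0.0], [2.6, 1.1, 3.1, 0.0]]
-0.3 yaw -15.7 nd 1.1 lu -7.4
-0.2 yaw -20.9 nd 0.7 lu -4.9
-0.1 yaw -26.0 nd 0.5 lu -2.5
-0.0 yaw -31.2 nd 0.5 lu 0.0
0.1 yaw -36.3 nd 0.7 lu 2.5
0.2 yaw -41.4 nd 1.2 lu 4.9
0.3 yaw -46.5 nd 1.9 lu 7.3
```

Call:
{"name": "drive_tool", "arguments": {
  "plan": [
    [[2.6, 1.1, 3.1, 0], [2.6, 1.1, 3.1, 0], [2.6, 1.1, 3.1, 0], [0, 0, 0, 0]]
  ]
}}

```text
time: 41.52
position: [0.4996, -0.278, 0.2639]
tool_rot: [-1.059, 1.161, 0.445]
wrist_force: [0.8, -0.6, -0.9]
finger_gap: 0.0128
```

```bash
cat > go.py <<'E'
# shift so that spoon origin is at rest seat xy, z=arg
from h import *
import sys
T=pose();S=T@np.load('TS.npy'); g=np.array([.550,-.3025,float(sys.argv[1])]); d=g-S[:3,3]
print('world mm',(d*1000).round(1),'tool cm',(T[:3,:3].T@d*100).round(2))
E
python3 sp.py;python3 go.py .095
```

```text
t 41.52 TCP [ 0.4996 -0.278   0.2639] q [ 0.39  0.26  0.09  2.   -0.    0.42  1.48] F [ 0.8 -0.6 -0.9] gap 0.0128
spoon o [ 0.548  -0.3086  0.1527] nose [ 0.5603 -0.3162  0.1528] yaw -31.5 nose-down -0.2 left-up -0.3
lean 26.2 -29.5
[[ 0.385 -0.761  0.522]
 [-0.218  0.475  0.853]
 [-0.897 -0.442  0.017]]
world mm [  2.    6.1 -57.7] tool cm [5.12 2.68 0.53]
```

Call:
{"name": "drive_tool", "arguments": {
  "plan": [
    [[1.8, 1.0, 0.3, 0], [1.8, 1.0, 0.15, 0], [1.3, 0.6, 0, 0], [0, 0, 0, 0]]
  ]
}}

```text
time: 42.02
position: [0.5014, -0.2844, 0.2156]
tool_rot: [-1.065, 1.16, 0.423]
wrist_force: [0.1, -0.5, -1.0]
finger_gap: 0.0126
```

```bash
python3 sp.py;python3 go.py .095;python3 go.py .05
```

```text
t 42.02 TCP [ 0.5014 -0.2844  0.2156] q [0.39 0.34 0.09 2.07 0.   0.26 1.48] F [ 0.1 -0.5 -1. ] gap 0.0126
spoon o [ 0.5507 -0.3169  0.1053] nose [ 0.5629 -0.3246  0.1056] yaw -32.1 nose-down -1.1 left-up -0.6
lean 27.1 -30.7
[[ 0.392 -0.751  0.531]
 [-0.233  0.477  0.848]
 [-0.89  -0.456  0.012]]
world mm [ -0.7  14.4 -10.3] tool cm [0.56 1.21 1.17]
world mm [ -0.7  14.4 -55.3] tool cm [4.56 3.26 1.12]
```

Call:
{"name": "drive_tool", "arguments": {
  "plan": [
    [[0.2, 0.5, 0.55, 0], [0.2, 0.5, 0.5, 0], [0, 0.2, 0.15, 0], [0, 0, 0, 0]]
  ]
}}

```text
time: 42.52
position: [0.5011, -0.2713, 0.21]
tool_rot: [-1.067, 1.157, 0.416]
wrist_force: [0.0, -0.6, -0.5]
finger_gap: 0.0128
```

```bash
python3 sp.py;python3 go.py .095;python3 go.py .05
```

```text
t 42.52 TCP [ 0.5011 -0.2713  0.21  ] q [0.33 0.34 0.13 2.1  0.01 0.23 1.44] F [ 0.  -0.6 -0.5] gap 0.0128
spoon o [ 0.551  -0.3043  0.1002] nose [ 0.5633 -0.312   0.1006] yaw -32.2 nose-down -1.5 left-up -0.6
lean 27.5 -30.9
[[ 0.397 -0.748  0.532]
 [-0.237  0.477  0.846]
 [-0.887 -0.462  0.012]]
world mm [-1.   1.8 -5.2] tool cm [0.38 0.4  0.09]
world mm [ -1.    1.8 -50.2] tool cm [4.37 2.48 0.04]
```

Call:
{"name": "drive_tool", "arguments": {
  "plan": [
    [[0.9, 0.55, 0.1, 0], [0.9, 0.55, 0.1, 0], [0, 0, 0, 0]]
  ]
}}

```text
time: 42.9
position: [0.5011, -0.2682, 0.1873]
tool_rot: [-1.067, 1.157, 0.417]
wrist_force: [0.6, 0.4, -1.2]
finger_gap: 0.0125
```

```bash
python3 sp.py;python3 go.py .05
```

```text
t 42.9 TCP [ 0.5011 -0.2682  0.1873] q [0.33 0.37 0.13 2.14 0.01 0.16 1.43] F [ 0.6  0.4 -1.2] gap 0.0125
spoon o [ 0.5509 -0.3012  0.0774] nose [ 0.5632 -0.3089  0.0778] yaw -32.2 nose-down -1.5 left-up -0.6
lean 27.5 -30.9
[[ 0.396 -0.748  0.532]
 [-0.237  0.476  0.847]
 [-0.887 -0.462  0.011]]
world mm [ -0.9  -1.3 -27.4] tool cm [ 2.43  1.27 -0.19]
```

Call:
{"name": "drive_tool", "arguments": {
  "plan": [
    [[0.9, 0.45, -0.1, 0], [0.9, 0.45, -0.08, 0], [0.5, 0.25, 0, 0], [0, 0, 0, 0]]
  ]
}}

```text
time: 43.4
position: [0.5004, -0.2702, 0.1592]
tool_rot: [-1.067, 1.158, 0.417]
wrist_force: [-0.3, -0.5, -0.6]
finger_gap: 0.0125
```

```bash
python3 sp.py;python3 go.py .03
```

```text
t 43.4 TCP [ 0.5004 -0.2702  0.1592] q [0.34 0.42 0.11 2.17 0.01 0.08 1.43] F [-0.3 -0.5 -0.6] gap 0.0125
spoon o [ 0.5502 -0.3032  0.0493] nose [ 0.5624 -0.3109  0.0497] yaw -32.2 nose-down -1.4 left-up -0.7
lean 27.5 -30.9
[[ 0.396 -0.748  0.533]
 [-0.237  0.477  0.846]
 [-0.887 -0.461  0.011]]
world mm [ -0.2   0.7 -19.3] tool cm [1.69 0.93 0.03]
```

Call:
{"name": "drive_tool", "arguments": {
  "plan": [
    [[0.8, 0.45, 0, 0], [0.8, 0.5, 0, 0], [0, 0, 0, 0]]
  ]
}}

```text
time: 43.78
position: [0.4999, -0.2695, 0.1397]
tool_rot: [-1.067, 1.158, 0.417]
wrist_force: [0.4, -0.3, -0.8]
finger_gap: 0.0129
```

```bash
python3 sp.py;python3 go.py .012
```

```text
t 43.77 TCP [ 0.4999 -0.2695  0.1397] q [0.35 0.46 0.11 2.19 0.01 0.02 1.43] F [ 0.4 -0.3 -0.8] gap 0.0129
spoon o [ 0.5496 -0.3025  0.0298] nose [ 0.5619 -0.3102  0.0301] yaw -32.2 nose-down -1.5 left-up -0.6
lean 27.5 -30.9
[[ 0.396 -0.748  0.533]
 [-0.237  0.477  0.846]
 [-0.887 -0.462  0.011]]
world mm [  0.4   0.  -17.8] tool cm [ 1.59  0.79 -0.  ]
```

Call:
{"name": "drive_tool", "arguments": {
  "plan": [
    [[0.9, 0.9, 0, 0], [0.9, 0.9, 0, 0], [0, 0, 0, 0]]
  ]
}}

```text
time: 44.15
position: [0.499, -0.2675, 0.1264]
tool_rot: [-1.056, 1.171, 0.432]
wrist_force: [0.1, -0.0, -1.8]
finger_gap: 0.0131
```

```bash
python3 sp.py;python3 go.py .008
```

```text
t 44.15 TCP [ 0.499  -0.2675  0.1264] q [ 0.35  0.48  0.11  2.19 -0.    0.01  1.44] F [ 0.1 -0.  -1.8] gap 0.0131
spoon o [ 0.5467 -0.2995  0.0153] nose [ 0.559  -0.3072  0.0154] yaw -32.2 nose-down -0.3 left-up -0.7
lean 26.3 -31.1
[[ 0.38  -0.756  0.533]
 [-0.229  0.482  0.846]
 [-0.896 -0.443  0.01 ]]
world mm [ 3.3 -3.  -7.3] tool cm [ 0.85 -0.07 -0.09]
```

Call:
{"name": "drive_tool", "arguments": {
  "plan": [
    [[0.25, -0.45, -0.05, 0], [0.6, 0.3, 0, 0], [0, 0, 0, 0]]
  ]
}}

```text
time: 44.52
position: [0.5048, -0.2716, 0.1215]
tool_rot: [-1.055, 1.172, 0.433]
wrist_force: [-0.5, -0.7, -0.2]
finger_gap: 0.0127
```

```bash
python3 sp.py;python3 go.py .006
```

```text
t 44.52 TCP [ 0.5048 -0.2716  0.1215] q [ 0.36  0.5   0.1   2.17 -0.01  0.01  1.44] F [-0.5 -0.7 -0.2] gap 0.0127
spoon o [ 0.5525 -0.3034  0.0103] nose [ 0.5647 -0.3112  0.0103] yaw -32.2 nose-down -0.2 left-up -0.7
lean 26.2 -31.1
[[ 0.379 -0.757  0.533]
 [-0.228  0.482  0.846]
 [-0.897 -0.442  0.01 ]]
world mm [-2.5  0.9 -4.3] tool cm [ 0.27  0.42 -0.06]
```

Call:
{"name": "drive_tool", "arguments": {
  "plan": [
    [[0.3, 0.5, -0.05, 0], [0.2, 0.3, 0, 0], [0, 0, 0, 0]]
  ]
}}

```text
time: 44.9
position: [0.5049, -0.2716, 0.1214]
tool_rot: [-1.055, 1.172, 0.433]
wrist_force: [-0.6, -1.1, 0.0]
finger_gap: 0.0127
```

```bash
python3 sp.py;python3 go.py .006; python3 - <<'E'
from h import *
p=robot.read_camera('scene'); save(p,'scene18.png',(170,190,290,320),4.5)
E
```

```text
t 44.9 TCP [ 0.5049 -0.2716  0.1214] q [ 0.36  0.5   0.1   2.17 -0.03  0.01  1.47] F [-0.6 -1.1  0. ] gap 0.0127
spoon o [ 0.5525 -0.3035  0.0103] nose [ 0.5648 -0.3112  0.0103] yaw -32.3 nose-down -0.2 left-up -0.7
lean 26.2 -31.0
[[ 0.379 -0.756  0.533]
 [-0.228  0.482  0.846]
 [-0.897 -0.442  0.01 ]]
world mm [-2.5  1.  -4.3] tool cm [ 0.26  0.43 -0.06]
```

View pics/scene18.png

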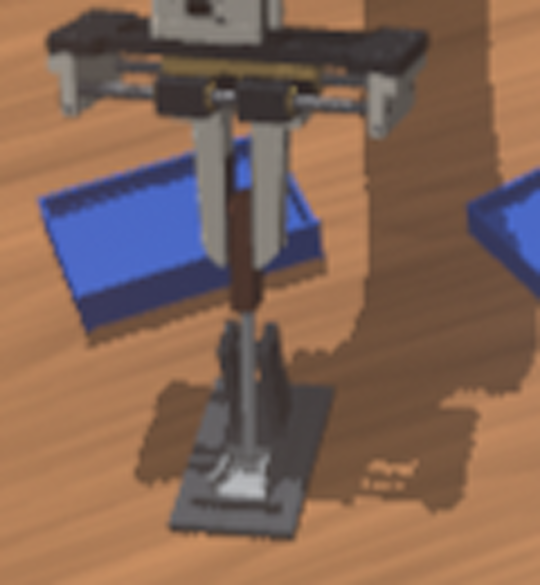

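Call:
{"name": "drive_tool", "arguments": {
  "plan": [
    [[0.8, 1.0, -0.05, 0], [0, 0, 0, 0]]
  ]
}}

```text
time: 45.2
position: [0.5039, -0.2709, 0.12]
tool_rot: [-1.053, 1.174, 0.435]
wrist_force: [-0.4, -0.8, -1.4]
finger_gap: 0.0129
```

```bash
python3 sp.py;python3 go.py .006
```

```text
t 45.2 TCP [ 0.5039 -0.2709  0.12  ] q [ 0.36  0.5   0.1   2.18 -0.07  0.01  1.5 ] F [-0.4 -0.8 -1.4] gap 0.0129
spoon o [ 0.5512 -0.3026  0.0086] nose [ 0.5635 -0.3103  0.0086] yaw -32.3 nose-down -0.0 left-up -0.7
lean 26.1 -31.0
[[ 0.376 -0.757  0.534]
 [-0.226  0.484  0.846]
 [-0.898 -0.439  0.011]]
world mm [-1.2  0.1 -2.6] tool cm [ 0.19  0.21 -0.06]
```

Works: repeat.

Call:
{"name": "drive_tool", "arguments": {
  "plan": [
    [[0.8, 0.8, -0.08, 0], [0, 0, 0, 0], [0.6, 0.6, 0, 0], [0, 0, 0, 0]]
  ]
}}

```text
time: 45.7
position: [0.5029, -0.2702, 0.1179]
tool_rot: [-1.049, 1.175, 0.438]
wrist_force: [0.2, -0.2, -0.4]
finger_gap: 0.013
```

```bash
python3 sp.py;python3 go.py .006
```

```text
t 45.7 TCP [ 0.5029 -0.2702  0.1179] q [ 0.36  0.51  0.1   2.18 -0.17  0.01  1.61] F [ 0.2 -0.2 -0.4] gap 0.013
spoon o [ 0.5499 -0.3015  0.0063] nose [ 0.5622 -0.3093  0.0063] yaw -32.3 nose-down 0.2 left-up -0.6
lean 25.8 -30.9
[[ 0.374 -0.758  0.534]
 [-0.224  0.485  0.845]
 [-0.9   -0.435  0.012]]
world mm [ 0.1 -1.  -0.3] tool cm [ 0.06 -0.04 -0.08]
```

Call:
{"name": "drive_tool", "arguments": {
  "plan": [
    [[0.5, 0.4, -0.05, 0], [0, 0, 0, 0]]
  ]
}}

```text
time: 45.95
position: [0.5028, -0.2703, 0.1178]
tool_rot: [-1.049, 1.175, 0.438]
wrist_force: [-0.4, -0.2, 0.4]
finger_gap: 0.013
```

```bash
python3 sp.py;python3 go.py .006
```

```text
t 45.95 TCP [ 0.5028 -0.2703  0.1178] q [ 0.36  0.51  0.1   2.18 -0.2   0.01  1.64] F [-0.4 -0.2  0.4] gap 0.013
spoon o [ 0.5498 -0.3015  0.0062] nose [ 0.5621 -0.3092  0.0062] yaw -32.3 nose-down 0.2 left-up -0.6
lean 25.8 -30.8
[[ 0.374 -0.758  0.534]
 [-0.223  0.486  0.845]
 [-0.9   -0.435  0.013]]
world mm [ 0.2 -1.  -0.2] tool cm [ 0.05 -0.05 -0.08]
```

Call:
{"name": "drive_tool", "arguments": {
  "plan": [
    [[0, 0, 0, 0], [0, 0, 0, 0], [0, 0, 0, 0], [0, 0, 0, 0], [0, 0, 0, 0], [0, 0, 0, 0], [0, 0, 0, 0]]
  ],
  "hand": -1
}}

```text
time: 46.82
position: [0.5024, -0.2699, 0.1149]
tool_rot: [-1.047, 1.178, 0.442]
wrist_force: [-0.4, 0.5, 0.0]
finger_gap: 0.078
```

```bash
python3 st.py; python3 - <<'E'
from h import *
p=robot.read_camera('scene'); save(p,'scene19.png',(170,190,290,320),4.5)
E
```

```text
t 46.83 p [ 0.5024 -0.2699  0.1149] q [ 0.358  0.511  0.1    2.176 -0.244  0.014  1.681] F [-0.4  0.5  0. ] gap 0.078
[[ 0.37  -0.76   0.534]
 [-0.221  0.486  0.845]
 [-0.902 -0.431  0.012]]
lean deg 25.5 az -30.9 r 0.57 az pos -28.2
```

View pics/scene19.png

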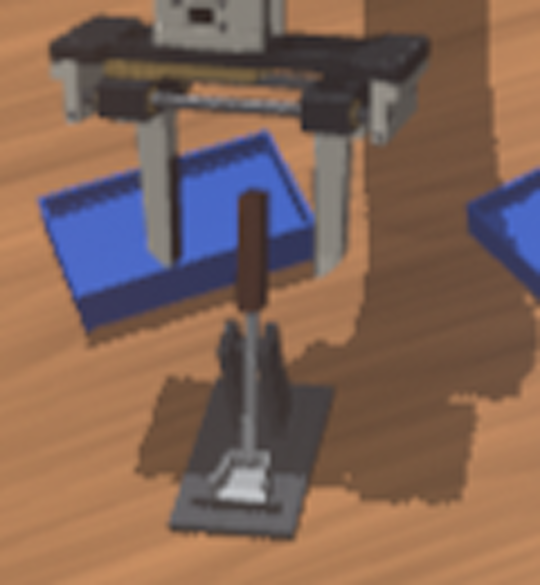

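Call:
{"name": "drive_tool", "arguments": {
  "plan": [
    [[-1.5, 0, 0, 0], [-3, 0, 0, 0], [-4, 0, 0, 0], [-4, 0, 0, 0], [-4, 0, 0, 0], [0, 0, 0, 0]]
  ]
}}

```text
time: 47.62
position: [0.4379, -0.2314, 0.2716]
tool_rot: [-1.044, 1.173, 0.442]
wrist_force: [1.1, -0.4, -0.0]
finger_gap: 0.093
```

```bash
python3 st.py; python3 - <<'E'
from h import *
p=robot.read_camera('scene'); save(p,'scene20.png',(180,150,480,330),2.6)
save(p,'scene20b.png',(195,220,265,320),6)
p=robot.read_camera('top'); save(p,'top20.png'); save(p,'top20b.png',(385,205,460,275),8)
E
```

```text
t 47.62 p [ 0.4379 -0.2314  0.2716] q [ 0.014  0.142  0.456  2.153 -0.072  0.416  1.514] F [ 1.1 -0.4 -0. ] gap 0.093
[[ 0.374 -0.758  0.534]
 [-0.218  0.488  0.845]
 [-0.902 -0.432  0.017]]
lean deg 25.6 az -30.2 r 0.495 az pos -27.9
```

View pics/scene20.png

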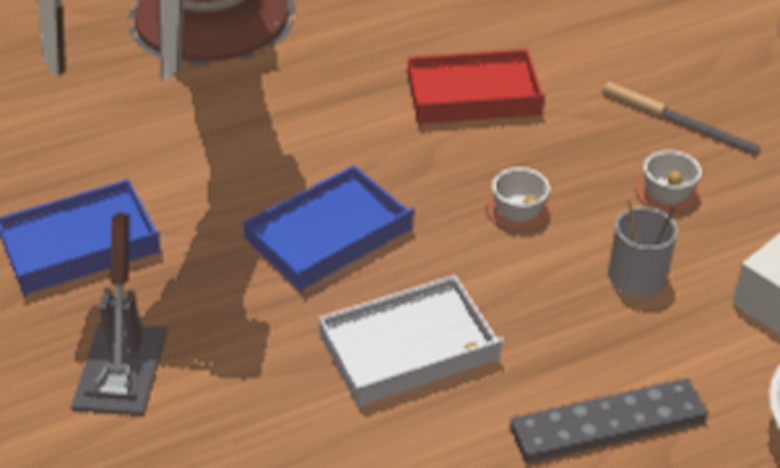

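View pics/scene20b.png

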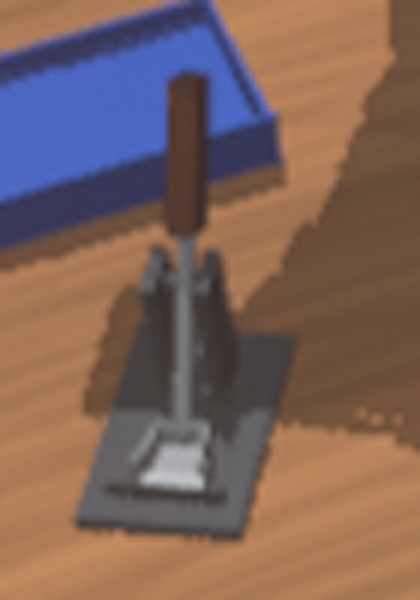

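View pics/top20.png

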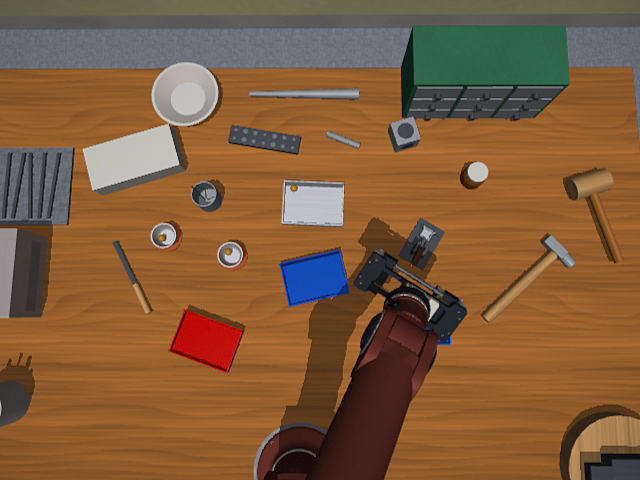

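```bash
python3 - <<'E'
import pickle
from h import *
p=robot.read_camera('top');q=robot.read_camera('scene'); pickle.dump((p,q),open('fin.pkl','wb'))
t0=pickle.load(open('top0.pkl','rb'));s0=pickle.load(open('scene0.pkl','rb'))
f=lambda P,c,s:cv2.resize(P['image'][c[1]:c[3],c[0]:c[2],::-1],None,fx=s,fy=s,interpolation=cv2.INTER_CUBIC)
c=(400,215,448,270); a=np.hstack([f(t0,c,8),f(p,c,8)]); cv2.imwrite('pics/cmpT.png',a)
c=(200,225,255,315); a=np.hstack([f(s0,c,6),f(q,c,6)]); cv2.imwrite('pics/cmpS.png',a)
# depth points above plate in spoon region, rest frame
o=np.array([.5477,-.3034,0])
th=np.radians(-30.9);ex=np.array([np.cos(th),np.sin(th),0]);ey=np.array([-ex[1],ex[0],0])
for P,n,bb in((s0,'S0',(200,225,255,315)),(q,'S1',(200,225,255,315)),(t0,'T0',(400,215,448,270)),(p,'T1',(400,215,448,270))):
    vv,uu=np.mgrid[bb[1]:bb[3],bb[0]:bb[2]];X=px2w(P,uu.ravel(),vv.ravel())-o; L=np.stack([X@ex,X@ey,X[:,2]],1)*1000
    if n[0]=='S': L[:,0]-=4;L[:,1]-=1
    for lo,hi in ((95,125),(125,150)):
        k=(L[:,2]>lo)&(L[:,2]<hi)&(abs(L[:,1])<20)&(L[:,0]>-100)&(L[:,0]<-20); print(n,lo,k.sum(),L[k].mean(0).round(1) if k.sum() else '')
    k=(L[:,0]>6)&(L[:,0]<13)&(abs(L[:,1])<10); print(n,'nose area z',L[k,2].mean().round(1), 'floor', L[(L[:,0]>-8)&(L[:,0]<3)&(abs(L[:,1])<8),2].mean().round(1))
E
```

```text
S0 95 84 [-51.4   4.8 110.4]
S0 125 83 [-64.6   4.7 137.8]
S0 nose area z 11.0 floor 10.0
S1 95 92 [-57.1   8.  110.7]
S1 125 84 [-73.7   7.6 137.2]
S1 nose area z 15.4 floor 16.2
T0 95 30 [-50.5   3.1 110.5]
T0 125 55 [-71.9   2.  143.3]
T0 nose area z 7.7 floor 7.4
T1 95 41 [-56.1   5.8 112.2]
T1 125 84 [-80.7   5.1 140.9]
T1 nose area z 13.5 floor 14.2
```

View pics/cmpT.png

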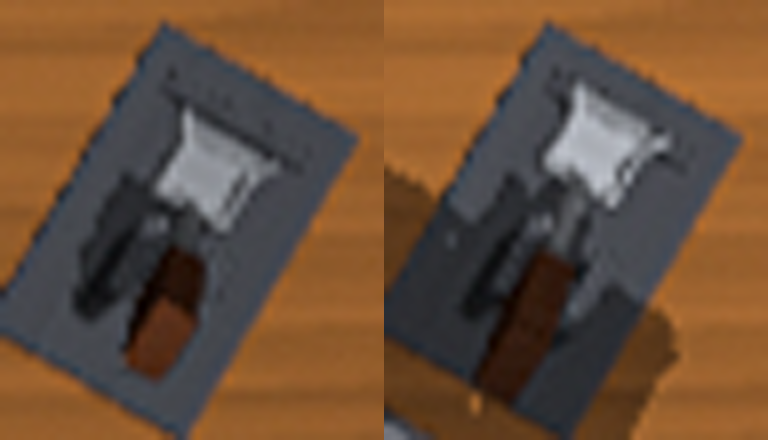

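View pics/cmpS.png

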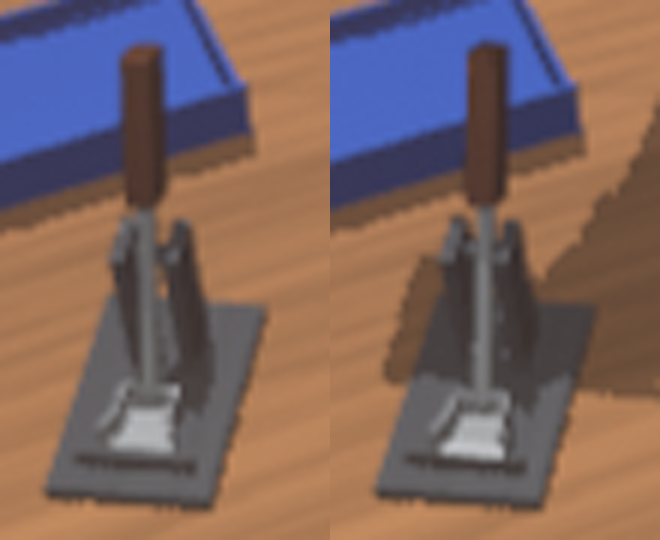

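Call:
{"name": "drive_tool", "arguments": {
  "plan": [
    [[3.8, 0.3, 0, 0], [3.8, 0.3, 0, 0], [3.8, 0.3, 0, 0], [2.5, 0.3, 0, 0], [0, 0, 0, 0]]
  ]
}}

```text
time: 48.45
position: [0.4789, -0.2566, 0.126]
tool_rot: [-1.033, 1.187, 0.453]
wrist_force: [0.1, -1.2, -0.4]
finger_gap: 0.093
```

```bash
python3 st.py; python3 d.py .4893 -.2626 .121
```

```text
t 48.45 p [ 0.4789 -0.2566  0.126 ] q [ 0.337  0.462  0.122  2.221 -0.344  0.036  1.776] F [ 0.1 -1.2 -0.4] gap 0.093
[[ 0.358 -0.764  0.537]
 [-0.212  0.494  0.843]
 [-0.909 -0.416  0.014]]
lean deg 24.6 az -30.7 r 0.543 az pos -28.2
total [ 0.95 -0.88  0.05] n 1 row [ 0.95 -0.88  0.05]
```

Call:
{"name": "drive_tool", "arguments": {
  "plan": [
    [[0.6, -0.8, 0.05, 0], [0.2, -0.1, 0, 0], [0, 0, 0, 0], [0, 0, 0, 0], [0, 0, 0, 0], [0, 0, 0, 0], [0, 0, 0, 0], [0, 0, 0, 0], [0, 0, 0, 0]]
  ],
  "hand": 1,
  "squeeze": 12
}}

```text
time: 49.58
position: [0.4903, -0.2627, 0.1251]
tool_rot: [-1.036, 1.184, 0.45]
wrist_force: [-0.2, 0.2, 0.9]
finger_gap: 0.0128
```

```bash
python3 st.py; python3 - <<'E'
from h import *
p=robot.read_camera('scene'); save(p,'scene21.png',(170,190,290,320),4.5)
E
```

```text
t 49.58 p [ 0.4903 -0.2627  0.1251] q [ 0.338  0.477  0.124  2.193 -0.343  0.046  1.777] F [-0.2  0.2  0.9] gap 0.0128
[[ 0.361 -0.763  0.536]
 [-0.214  0.492  0.844]
 [-0.908 -0.419  0.015]]
lean deg 24.8 az -30.6 r 0.556 az pos -28.2
```

View pics/scene21.png

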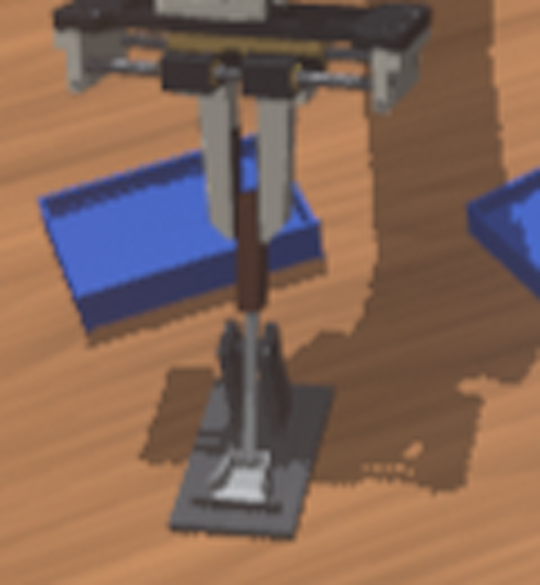

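Call:
{"name": "drive_tool", "arguments": {
  "plan": [
    [[-1.2, -0.55, 0, 0], [-1.3, -0.6, 0, 0], [0, 0, 0, 0]]
  ]
}}

```text
time: 50.0
position: [0.489, -0.2625, 0.1521]
tool_rot: [-1.034, 1.187, 0.453]
wrist_force: [0.2, -1.1, -0.5]
finger_gap: 0.0127
```

Call:
{"name": "drive_tool", "arguments": {
  "plan": [
    [[0, 0, 0, 0], [0, 0, 0, 0]]
  ],
  "squeeze": 3
}}

```text
time: 50.25
position: [0.4882, -0.262, 0.1508]
tool_rot: [-1.033, 1.188, 0.455]
wrist_force: [-0.4, 0.5, -0.7]
finger_gap: 0.013
```

```bash
python3 st.py; python3 - <<'E'
from h import *
p=robot.read_camera('scene'); save(p,'scene22.png',(170,190,290,320),4.5)
import pickle
q=robot.read_camera('top'); save(q,'top22.png',(390,200,460,280),7)
pickle.dump((p,q,robot.get_state()['position']),open('f22.pkl','wb'))
E
```

```text
t 50.25 p [ 0.4882 -0.262   0.1508] q [ 0.287  0.429  0.194  2.168 -0.334  0.133  1.769] F [-0.4  0.5 -0.7] gap 0.013
[[ 0.356 -0.765  0.537]
 [-0.211  0.494  0.844]
 [-0.91  -0.414  0.014]]
lean deg 24.5 az -30.6 r 0.554 az pos -28.2
```

View pics/scene22.png

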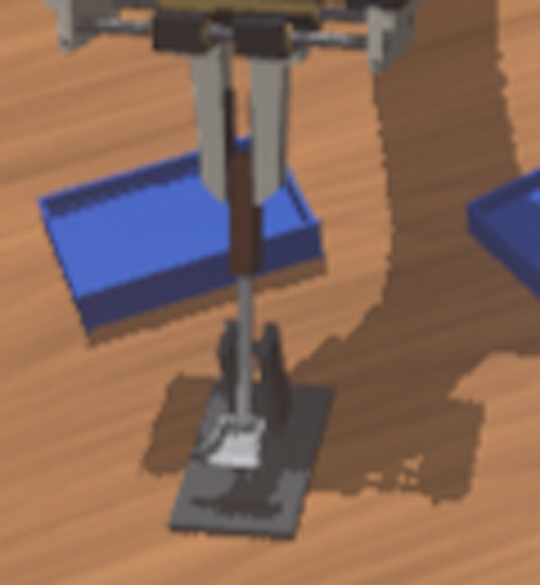

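View pics/top22.png

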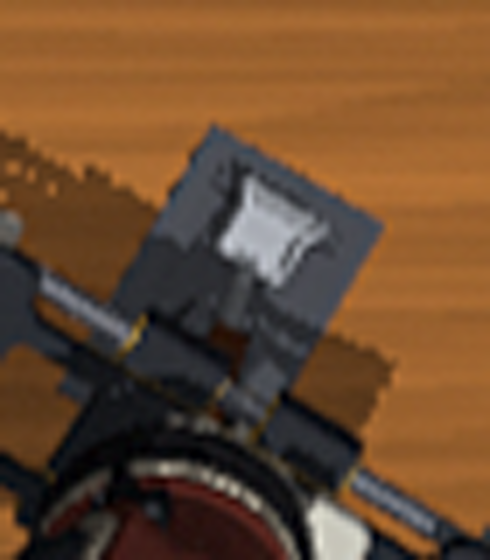

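```bash
cat > tilt.py <<'E'
import pickle
from h import *
o=np.array([.5477,-.3034,0]);th=np.radians(-30.9);ex=np.array([np.cos(th),np.sin(th),0]);ey=np.array([-ex[1],ex[0],0])
def an(P,n,zoff):
    vv,uu=np.mgrid[200:315,190:265];X=px2w(P,uu.ravel(),vv.ravel())-o; L=np.stack([X@ex-.004,X@ey-.001,X[:,2]],1)*1000
    im=P['image'][200:315,190:265].reshape(-1,3).astype(int)
    # pocket: bright pixels
    b=(im.min(1)>120)&(abs(L[:,1])<25)&(L[:,0]>-40)&(L[:,0]<50)&(L[:,2]>3)&(L[:,2]<60)
    # wood dark brown above
    w=(im[:,0]<110)&(im[:,0]-im[:,2]>18)&(L[:,2]>80+zoff)&(L[:,2]<115+zoff)&(abs(L[:,1])<20)&(L[:,0]<-20)&(L[:,0]>-110)
    print(n,'pocket',b.sum(),np.median(L[b],0).round(1),'x-range',np.percentile(L[b,0],[3,97]).round(1),'wood',w.sum(),L[w].mean(0).round(1) if w.sum() else '')
    if b.sum() and w.sum():
        d=L[w].mean(0)-np.median(L[b],0); print('  angle',np.degrees(np.arctan2(-d[0],d[2])).round(1))
    A=np.c_[L[b,0],L[b,1],np.ones(b.sum())]; 
    c=np.linalg.lstsq(A,L[b,2],rcond=None)[0]; print('  plane slope deg',np.degrees(np.arctan(c[:2])).round(1))
an(pickle.load(open('scene0.pkl','rb')),'S0',10); an(pickle.load(open('fin.pkl','rb'))[1],'fin',12); an(pickle.load(open('f22.pkl','rb'))[0],'22',28)
E
python3 tilt.py
```

```text
S0 pocket 82 [ 3.7  2.3 10.9] x-range [-12.5  18.2] wood 77 [-49.7   4.3 109.6]
  angle 28.4
  plane slope deg [1.1 4.9]
fin pocket 95 [ 9.   5.3 15.5] x-range [-24.7  20.8] wood 92 [-55.8   7.5 111.3]
  angle 34.1
  plane slope deg [-35.   10.2]
22 pocket 92 [ 3.1  2.2 39.5] x-range [-12.8  16.7] wood 51 [-55.    6.5 131.5]
  angle 32.3
  plane slope deg [ 5.8 25.7]
```

Call:
{"name": "drive_tool", "arguments": {
  "plan": [
    [[0, 0, 0, 0], [0, 0, 0, 0], [0, 0, 0, 0]]
  ]
}}

```text
time: 50.72
position: [0.4879, -0.262, 0.1502]
tool_rot: [-1.032, 1.189, 0.455]
wrist_force: [-0.3, -0.0, 0.3]
finger_gap: 0.0131
```

```bash
cat >> tilt.py <<'E'
p=robot.read_camera('scene'); an(p,'now',28); print(robot.get_state()['position'],robot.get_state()['time'])
E
python3 tilt.py | tail -4
```

```text
now pocket 96 [ 2.8  2.1 39.3] x-range [-17.2  16.8] wood 51 [-54.3   6.7 132. ]
  angle 31.6
  plane slope deg [ 6.1 30.8]
[ 0.48789029 -0.26204292  0.1502164 ] 50.775
```

Call:
{"name": "drive_tool", "arguments": {
  "plan": [
    [[0.8, 0.1, 0, 0], [0.7, 0.25, 0, 0], [0.55, 0.25, 0, 0], [0, 0, 0, 0]]
  ]
}}

```text
time: 51.28
position: [0.4908, -0.2634, 0.1272]
tool_rot: [-1.032, 1.189, 0.456]
wrist_force: [0.0, 0.9, -1.0]
finger_gap: 0.0128
```

```bash
sed -i "s/an(p,'now',28)/an(p,'now',12);save(p,'scene23.png',(190,230,260,310),7)/" tilt.py; python3 tilt.py | tail -4; python3 st.py|head -1
```

```text
now pocket 88 [ 8.7  3.3 15.6] x-range [-8.7 20.2] wood 84 [-53.8   6.7 109.8]
  angle 33.6
  plane slope deg [-2.6  8.7]
[ 0.49083546 -0.26347216  0.12743419] 51.325
t 51.33 p [ 0.4908 -0.2635  0.1274] q [ 0.329  0.474  0.138  2.182 -0.348  0.069  1.781] F [-0.   0.6  0.4] gap 0.0133
```

View pics/scene23.png

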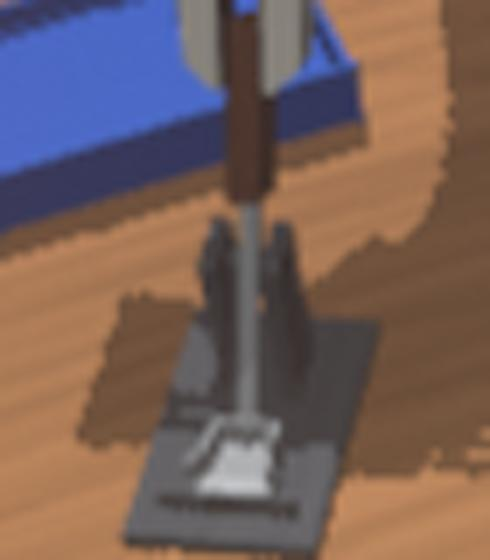

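Call:
{"name": "drive_tool", "arguments": {
  "plan": [
    [[0.3, 0.05, 0, 0], [0.25, -0.35, 0, 0], [0.22, -0.4, 0, 0], [0, 0, 0, 0]]
  ]
}}

```text
time: 51.82
position: [0.4992, -0.2686, 0.1241]
tool_rot: [-1.032, 1.188, 0.455]
wrist_force: [-0.2, 1.0, 1.1]
finger_gap: 0.0128
```

```bash
python3 tilt.py | tail -4; python3 st.py|head -1
```

```text
now pocket 72 [13.9  4.4 15.6] x-range [-0.1 23. ] wood 82 [-50.3   6.6 110.6]
  angle 34.0
  plane slope deg [4.9 2.3]
[ 0.4991891  -0.26850202  0.12405733] 51.875
t 51.88 p [ 0.4992 -0.2685  0.1241] q [ 0.336  0.491  0.134  2.161 -0.348  0.072  1.784] F [-0.6 -0.4  1.2] gap 0.0135
```

View pics/scene23.png

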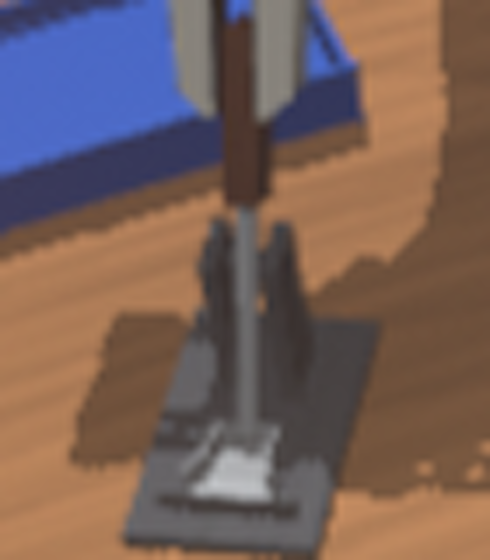

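Call:
{"name": "drive_tool", "arguments": {
  "plan": [
    [[-4.4, -2.0, 0, 0], [-4.8, -2.1, 0, 0], [-2.1, 4.8, 0, 0], [-2.1, 4.8, 0, 0], [0.5, 4.5, 0, 0], [3.5, 3.0, 0, 0], [0.5, 3, 0, 0], [0, 3, 0, 0]]
  ],
  "squeeze": 30
}}

```text
time: 52.88
position: [0.3987, -0.1935, 0.1463]
tool_rot: [-1.023, 1.195, 0.482]
wrist_force: [-0.3, 0.4, -0.9]
finger_gap: 0.0129
```

```bash
python3 st.py
```

```text
t 52.88 p [ 0.3987 -0.1935  0.1463] q [ 0.223  0.312  0.175  2.42  -0.046  0.014  1.435] F [-0.3  0.4 -0.9] gap 0.0129
[[ 0.341 -0.777  0.528]
 [-0.193  0.492  0.849]
 [-0.92  -0.392  0.018]]
lean deg 23.1 az -29.5 r 0.443 az pos -25.9
```

Call:
{"name": "drive_tool", "arguments": {
  "plan": [
    [[-0.5, 4, 0, 0], [-0.3, 4, 0, 0], [-0.3, 4, 0, 0], [-0.3, 4, 0, 0]]
  ]
}}

```text
time: 53.38
position: [0.3984, -0.1714, 0.117]
tool_rot: [-0.983, 1.228, 0.538]
wrist_force: [-16.7, 6.5, 40.5]
finger_gap: 0.0128
```

```bash
python3 st.py
```

```text
t 53.38 p [ 0.3984 -0.1714  0.117 ] q [ 0.205  0.378  0.144  2.421 -0.042  0.016  1.385] F [-16.7   6.5  40.5] gap 0.0128
[[ 0.29  -0.799  0.527]
 [-0.155  0.504  0.85 ]
 [-0.944 -0.328  0.022]]
lean deg 19.2 az -28.1 r 0.434 az pos -23.3
```

Call:
{"name": "drive_tool", "arguments": {
  "plan": [
    [[-4, -1.4, 0, 0], [-4.8, -1.7, 0, 0], [-2, -0.7, 0, 0], [0, 0, 0, 0]]
  ]
}}

```text
time: 53.88
position: [0.3979, -0.1714, 0.2328]
tool_rot: [-0.983, 1.23, 0.545]
wrist_force: [0.3, 0.5, -1.6]
finger_gap: 0.013
```

```bash
python3 st.py; python3 - <<'E'
from h import *
p=robot.read_camera('scene'); T=pose()
print(robot.get_state()['time'])
# project TCP for crop center
c=w2px(p,T[:3,3]+np.array([.03,-.02,-.06])).astype(int); b=(c[0]-40,c[1]-55,c[0]+40,c[1]+45); save(p,'scene24.png',b,7); print(b)
th=np.radians(-30.9);ex=np.array([np.cos(th),np.sin(th),0]);ey=np.array([-ex[1],ex[0],0])
vv,uu=np.mgrid[b[1]:b[3],b[0]:b[2]];X=px2w(p,uu.ravel(),vv.ravel())-T[:3,3];L=np.stack([X@ex-.002,X@ey,X[:,2]],1)*1000
im=p['image'][b[1]:b[3],b[0]:b[2]].reshape(-1,3).astype(int)
m=(abs(L[:,1])<22)&(L[:,2]>-140)&(L[:,2]<0)&(L[:,0]>-30)&(L[:,0]<110)
for z in range(-140,0,10):
    k=m&(L[:,2]>=z)&(L[:,2]<z+10)
    print(z,k.sum(),np.median(L[k],0).round(1) if k.sum() else '',L[k,0].min().round(0) if k.sum() else '',L[k,0].max().round(0) if k.sum() else '')
E
```

```text
t 53.88 p [ 0.3979 -0.1714  0.2328] q [0.068 0.129 0.282 2.248 0.026 0.443 1.335] F [ 0.3  0.5 -1.6] gap 0.013
[[ 0.286 -0.802  0.524]
 [-0.151  0.502  0.852]
 [-0.946 -0.323  0.022]]
lean deg 18.9 az -27.9 r 0.433 az pos -23.3
53.925
(np.int64(202), np.int64(149), np.int64(282), np.int64(249))
-140 0   
-130 0   
-120 64 [  62.5    1.2 -112.3] 46.0 75.0
-110 54 [  57.8    2.9 -105.8] 44.0 76.0
-100 13 [ 43.7   2.9 -95.5] 38.0 53.0
-90 15 [ 39.8   2.8 -83.3] 32.0 45.0
-80 12 [ 34.    2.5 -73.9] 23.0 39.0
-70 11 [ 30.6   3.5 -64.5] 25.0 35.0
-60 13 [ 24.9   3.4 -55.9] 20.0 29.0
-50 14 [ 20.2   3.1 -44.2] 16.0 26.0
-40 13 [ 13.5   4.1 -35.7] 10.0 23.0
-30 14 [ 15.5   4.4 -23.1] -0.0 19.0
-20 34 [ 13.4   4.4 -13.6] -3.0 19.0
-10 23 [ 8.8  1.2 -5.3] -5.0 13.0
```

View pics/scene24.png

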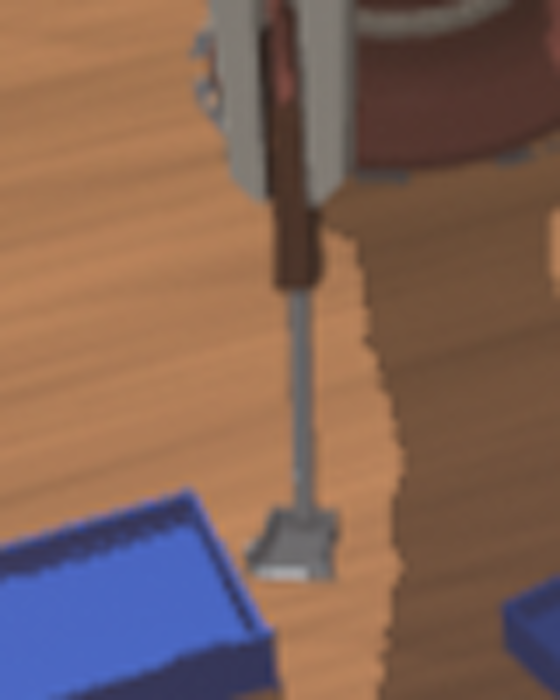

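```bash
python3 gen.py 0 .5015 -.2735 .235 4; python3 up.py -31 | head -1
```

```text
[[1.0, -3.4, -0.8, 0.0], [1.0, -3.4, -0.8, 0.0], [1.0, -3.4, -0.8, 0.0], [1.0, -3.4, -0.8, 0.0]]
out [ 0.32 -0.95  0.01] up [-0.95 -0.32  0.02]
```

Call:
{"name": "drive_tool", "arguments": {
  "plan": [
    [[1.0, -3.4, -0.8, 0], [1.0, -3.4, -0.8, 0], [1.0, -3.4, -0.8, 0], [1.0, -3.4, -0.8, 0], [0, 0, 0, 0]]
  ]
}}

```text
time: 54.55
position: [0.4996, -0.2712, 0.2243]
tool_rot: [-0.973, 1.243, 0.564]
wrist_force: [-0.3, 0.6, -0.9]
finger_gap: 0.0131
```

```bash
python3 st.py; python3 d.py .5015 -.2735 .20; python3 d.py .5015 -.2735 .16;
```

```text
t 54.55 p [ 0.4996 -0.2712  0.2243] q [ 0.289  0.358  0.224  1.936 -0.149  0.552  1.621] F [-0.3  0.6 -0.9] gap 0.0131
[[ 0.267 -0.81   0.522]
 [-0.141  0.502  0.853]
 [-0.953 -0.302  0.02 ]]
lean deg 17.6 az -27.9 r 0.568 az pos -28.5
total [ 2.4   0.46 -0.14] n 1 row [ 2.4   0.46 -0.14]
total [ 6.22  1.67 -0.22] n 2 row [ 3.11  0.83 -0.11]
```

Call:
{"name": "drive_tool", "arguments": {
  "plan": [
    [[2.2, 0.5, -0.1, 0], [2.2, 0.5, -0.1, 0], [0, 0, 0, 0]]
  ]
}}

```text
time: 54.92
position: [0.4979, -0.2706, 0.1724]
tool_rot: [-0.966, 1.25, 0.574]
wrist_force: [-0.8, -0.1, -0.6]
finger_gap: 0.0132
```

```bash
python3 st.py|head -1;python3 st.py|tail -1; python3 d.py .5036 -.2748 .15;python3 - <<'E'
from h import *
p=robot.read_camera('scene'); save(p,'scene25.png',(190,220,270,315),7)
E
```

```text
t 54.92 p [ 0.4979 -0.2706  0.1724] q [ 0.32   0.431  0.188  1.996 -0.185  0.432  1.656] F [-0.8 -0.1 -0.6] gap 0.0132
lean deg 16.9 az -27.7 r 0.567 az pos -28.5
total [ 2.35 -0.03 -0.11] n 1 row [ 2.35 -0.03 -0.11]
```

View pics/scene25.png

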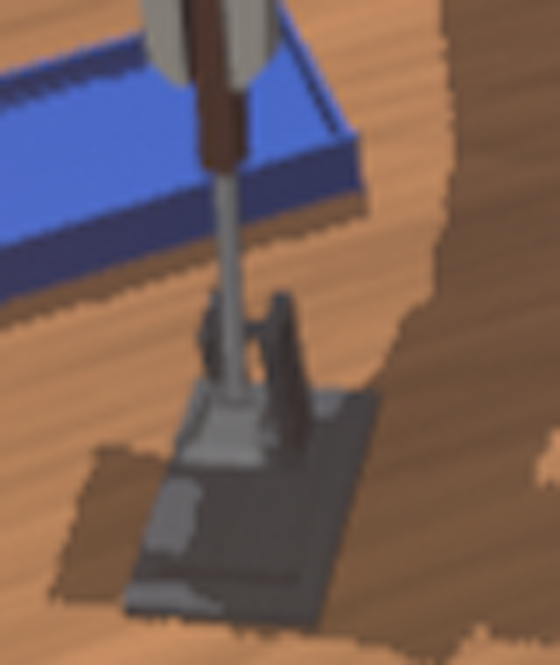

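Call:
{"name": "drive_tool", "arguments": {
  "plan": [
    [[1.2, -0.05, -0.05, 0], [1.1, 0, -0.05, 0], [0, 0, 0, 0]]
  ]
}}

```text
time: 55.35
position: [0.5053, -0.2751, 0.1516]
tool_rot: [-0.969, 1.247, 0.571]
wrist_force: [0.2, 0.2, -1.6]
finger_gap: 0.0129
```

```bash
python3 st.py|head -1;python3 st.py|tail -1; python3 d.py .504 -.275 .126;python3 - <<'E'
import pickle
from h import *
p=robot.read_camera('scene'); save(p,'scene26.png',(190,220,270,315),7)
T=pose();th=np.radians(-30.9);ex=np.array([np.cos(th),np.sin(th),0]);ey=np.array([-ex[1],ex[0],0]);o=np.array([.5477,-.3034,0])
vv,uu=np.mgrid[230:312,195:262];X=px2w(p,uu.ravel(),vv.ravel())-o;L=np.stack([X@ex-.004,X@ey-.001,X[:,2]],1)*1000
im=p['image'][230:312,195:262].reshape(-1,3).astype(int)
b=(im.min(1)>105)&(abs(L[:,1])<25)&(L[:,0]>-40)&(L[:,0]<40)&(L[:,2]>12)&(L[:,2]<70)
print(b.sum(),np.median(L[b],0).round(1),np.percentile(L[b,0],[3,97]).round(1))
E
```

```text
t 55.35 p [ 0.5053 -0.2751  0.1516] q [ 0.339  0.473  0.167  2.001 -0.201  0.381  1.672] F [ 0.2  0.2 -1.6] gap 0.0129
lean deg 17.1 az -27.6 r 0.575 az pos -28.6
total [ 2.41  0.86 -0.12] n 1 row [ 2.41  0.86 -0.12]
62 [ 6.9  3.  36.1] [-10.1  17.1]
```

View pics/scene26.png

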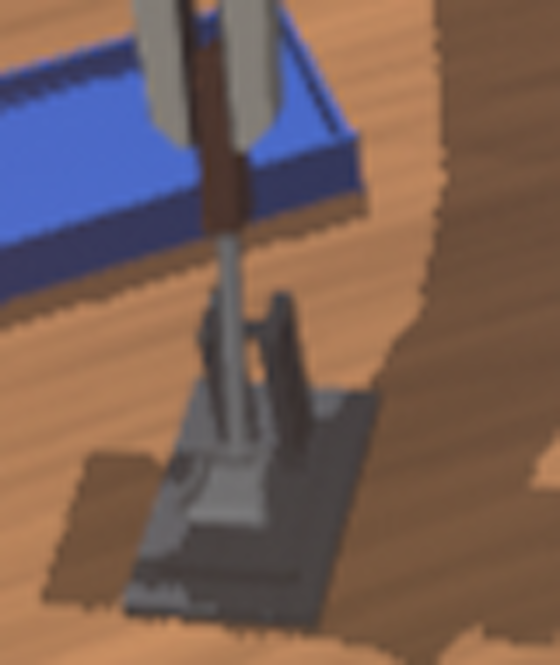

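```bash
python3 gen.py 0 .5067 -.276 .131 2
```

```text
[[1.0, 0.2, -0.0, 0.0], [1.0, 0.2, -0.0, 0.0]]
```

Call:
{"name": "drive_tool", "arguments": {
  "plan": [
    [[1.0, 0.2, 0, 0], [1.0, 0.2, 0, 0], [0, 0, 0, 0]]
  ]
}}

```text
time: 55.78
position: [0.5082, -0.2762, 0.1311]
tool_rot: [-0.97, 1.245, 0.569]
wrist_force: [0.4, -0.0, -0.4]
finger_gap: 0.0129
```

```bash
python3 st.py|head -1; python3 d.py .5067 -.276 .124;python3 - <<'E'
import pickle
from h import *
p=robot.read_camera('scene'); save(p,'scene27.png',(190,220,270,315),7)
th=np.radians(-30.9);ex=np.array([np.cos(th),np.sin(th),0]);ey=np.array([-ex[1],ex[0],0]);o=np.array([.5477,-.3034,0])
vv,uu=np.mgrid[230:312,195:262];X=px2w(p,uu.ravel(),vv.ravel())-o;L=np.stack([X@ex-.004,X@ey-.001,X[:,2]],1)*1000
im=p['image'][230:312,195:262].reshape(-1,3).astype(int)
b=(im.min(1)>105)&(abs(L[:,1])<25)&(L[:,0]>-40)&(L[:,0]<40)&(L[:,2]>8)&(L[:,2]<70)
print(b.sum(),np.median(L[b],0).round(1),np.percentile(L[b,0],[3,97]).round(1))
E
```

```text
t 55.77 p [ 0.5082 -0.2762  0.1311] q [ 0.354  0.508  0.147  2.016 -0.213  0.327  1.684] F [ 0.4 -0.  -0.4] gap 0.0129
total [ 0.63  0.34 -0.07] n 1 row [ 0.63  0.34 -0.07]
70 [ 9.5  3.8 16.4] [-22.2  20.4]
```

View pics/scene27.png

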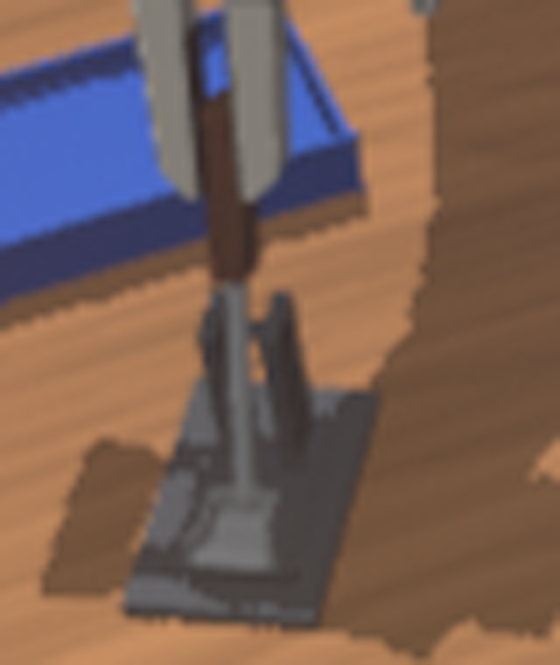

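Call:
{"name": "drive_tool", "arguments": {
  "plan": [
    [[0.2, 0.2, 0, 0], [0.2, 0.1, 0, 0], [0, 0, 0, 0]]
  ]
}}

```text
time: 56.2
position: [0.5077, -0.276, 0.1306]
tool_rot: [-0.973, 1.241, 0.565]
wrist_force: [-0.7, 0.1, -0.7]
finger_gap: 0.0128
```

```bash
python3 st.py|head -1;python3 - <<'E'
import pickle
from h import *
p=robot.read_camera('scene'); save(p,'scene28.png',(190,220,270,315),7)
th=np.radians(-30.9);ex=np.array([np.cos(th),np.sin(th),0]);ey=np.array([-ex[1],ex[0],0]);o=np.array([.5477,-.3034,0])
vv,uu=np.mgrid[230:312,195:262];X=px2w(p,uu.ravel(),vv.ravel())-o;L=np.stack([X@ex-.004,X@ey-.001,X[:,2]],1)*1000
im=p['image'][230:312,195:262].reshape(-1,3).astype(int)
b=(im.min(1)>105)&(abs(L[:,1])<25)&(L[:,0]>-40)&(L[:,0]<40)&(L[:,2]>8)&(L[:,2]<70)
print(b.sum(),np.median(L[b],0).round(1),np.percentile(L[b,0],[3,97]).round(1))
E
```

```text
t 56.2 p [ 0.5077 -0.276   0.1306] q [ 0.357  0.506  0.143  2.023 -0.216  0.315  1.686] F [-0.7  0.1 -0.7] gap 0.0128
64 [ 9.9  3.9 16.5] [-20.6  22. ]
```

View pics/scene28.png

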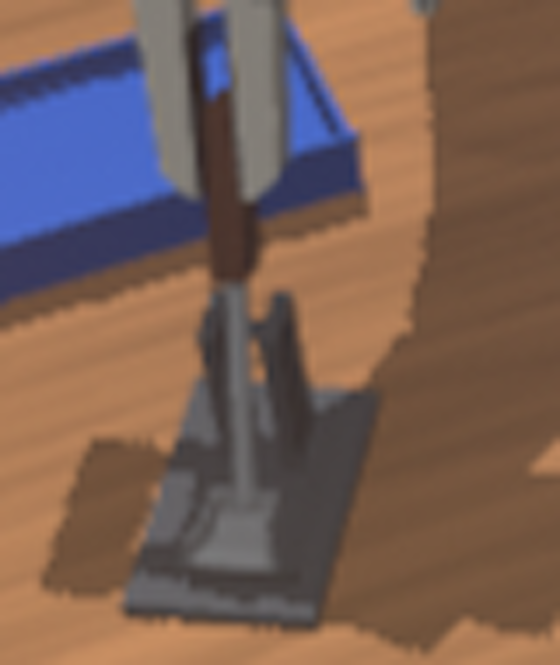

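Call:
{"name": "drive_tool", "arguments": {
  "plan": [
    [[-0.25, 0.4, 0, 0], [0.1, 0.15, 0, 0], [0.35, 0.12, 0, 0], [0.3, 0.1, 0, 0]]
  ]
}}

```text
time: 56.75
position: [0.5022, -0.2721, 0.1241]
tool_rot: [-0.973, 1.241, 0.566]
wrist_force: [-13.7, 7.7, 32.1]
finger_gap: 0.0128
```

```bash
python3 st.py|head -1;python3 - <<'E'
import pickle
from h import *
p=robot.read_camera('scene'); save(p,'scene29.png',(190,220,270,315),7)
th=np.radians(-30.9);ex=np.array([np.cos(th),np.sin(th),0]);ey=np.array([-ex[1],ex[0],0]);o=np.array([.5477,-.3034,0])
vv,uu=np.mgrid[230:312,195:262];X=px2w(p,uu.ravel(),vv.ravel())-o;L=np.stack([X@ex-.004,X@ey-.001,X[:,2]],1)*1000
im=p['image'][230:312,195:262].reshape(-1,3).astype(int)
b=(im.min(1)>105)&(abs(L[:,1])<25)&(L[:,0]>-40)&(L[:,0]<40)&(L[:,2]>8)&(L[:,2]<70)
print(b.sum(),np.median(L[b],0).round(1),np.percentile(L[b,0],[3,97]).round(1))
E
```

```text
t 56.75 p [ 0.5022 -0.2721  0.1241] q [ 0.361  0.509  0.134  2.047 -0.22   0.288  1.69 ] F [-13.7   7.7  32.1] gap 0.0128
54 [ 2.1  3.7 11. ] [-34.8  14.9]
```

View pics/scene29.png

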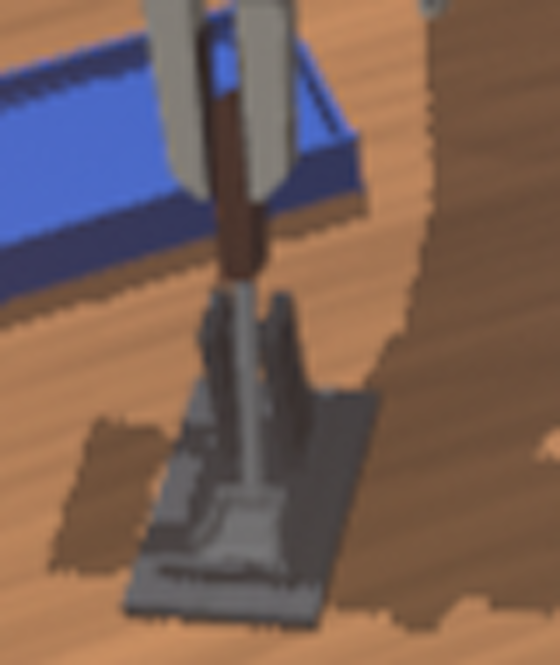

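Call:
{"name": "drive_tool", "arguments": {
  "plan": [
    [[0, 0, 0, 0], [0, 0, 0, 0]]
  ]
}}

```text
time: 57.05
position: [0.5021, -0.2722, 0.1243]
tool_rot: [-0.973, 1.24, 0.565]
wrist_force: [-0.1, -0.1, -0.2]
finger_gap: 0.0123
```

Call:
{"name": "drive_tool", "arguments": {
  "plan": [
    [[0, 0, 0, 0], [0, 0, 0, 0], [0, 0, 0, 0], [0, 0, 0, 0], [0, 0, 0, 0], [0, 0, 0, 0], [0, 0, 0, 0]]
  ],
  "hand": -1
}}

```text
time: 57.92
position: [0.5026, -0.2724, 0.1236]
tool_rot: [-0.973, 1.24, 0.565]
wrist_force: [-0.6, -0.1, -0.0]
finger_gap: 0.0783
```

```bash
python3 st.py; cat > chk.py <<'E'
import pickle
from h import *
p=robot.read_camera('scene'); save(p,'scene30.png',(190,220,270,315),7)
th=np.radians(-30.9);ex=np.array([np.cos(th),np.sin(th),0]);ey=np.array([-ex[1],ex[0],0]);o=np.array([.5477,-.3034,0])
def an(p,n):
    vv,uu=np.mgrid[225:312,195:262];X=px2w(p,uu.ravel(),vv.ravel())-o;L=np.stack([X@ex-.004,X@ey-.001,X[:,2]],1)*1000
    im=p['image'][225:312,195:262].reshape(-1,3).astype(int)
    b=(im.min(1)>105)&(abs(L[:,1])<25)&(L[:,0]>-20)&(L[:,0]<40)&(L[:,2]>8)&(L[:,2]<70)
    print(n,b.sum(),np.median(L[b],0).round(1),np.percentile(L[b,0],[3,97]).round(1))
    for lo,hi in ((95,125),(125,150)):
        k=(L[:,2]>lo)&(L[:,2]<hi)&(abs(L[:,1])<20)&(L[:,0]>-100)&(L[:,0]<-20); print('  grip',lo,k.sum(),L[k].mean(0).round(1) if k.sum() else '')
an(pickle.load(open('scene0.pkl','rb')),'S0'); an(p,'now')
E
python3 chk.py
```

```text
t 57.92 p [ 0.5026 -0.2724  0.1236] q [ 0.362  0.511  0.133  2.046 -0.22   0.286  1.69 ] F [-0.6 -0.1 -0. ] gap 0.0783
[[ 0.269 -0.81   0.52 ]
 [-0.14   0.502  0.854]
 [-0.953 -0.302  0.022]]
lean deg 17.6 az -27.4 r 0.572 az pos -28.5
S0 99 [ 1.5  1.8 12.1] [-18.1  18.5]
  grip 95 84 [-51.4   4.8 110.4]
  grip 125 83 [-64.6   4.7 137.8]
now 55 [ 2.   4.7 10.2] [-16.9  13.7]
  grip 95 89 [-53.1   6.6 110.3]
  grip 125 83 [-66.5   5.8 138.2]
```

View pics/scene30.png

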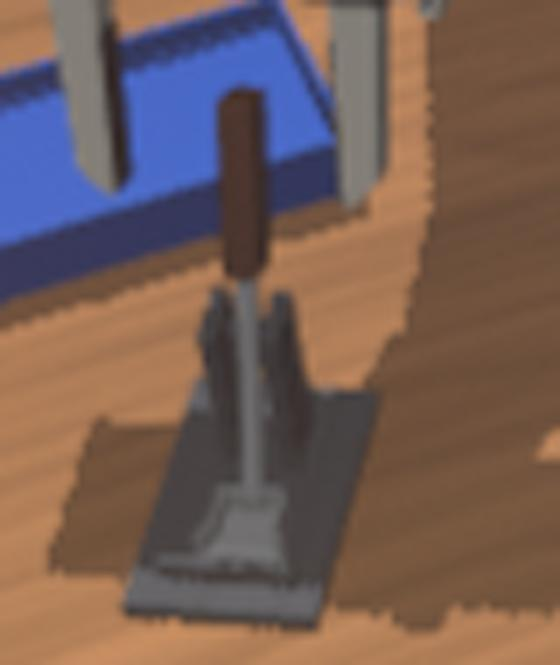

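Call:
{"name": "drive_tool", "arguments": {
  "plan": [
    [[-1.5, 0, 0, 0], [-3, 0, 0, 0], [-4, 0, 0, 0], [-4, 0, 0, 0], [-2, 0, 0, 0], [0, 0, 0, 0]]
  ]
}}

```text
time: 58.72
position: [0.4613, -0.2514, 0.2705]
tool_rot: [-0.974, 1.237, 0.562]
wrist_force: [-0.7, 0.2, -0.7]
finger_gap: 0.0929
```

```bash
python3 chk.py; python3 st.py | head -1; python3 - <<'E'
from h import *
p=robot.read_camera('top'); save(p,'top31.png')
E
```

```text
S0 99 [ 1.5  1.8 12.1] [-18.1  18.5]
  grip 95 84 [-51.4   4.8 110.4]
  grip 125 83 [-64.6   4.7 137.8]
now 42 [ 6.7  4.1 11.7] [-17.5  17. ]
  grip 95 89 [-53.3   6.6 110.5]
  grip 125 79 [-64.9   5.9 137.8]
t 58.77 p [ 0.461  -0.2513  0.2695] q [ 0.242  0.235  0.265  1.972 -0.11   0.635  1.588] F [0.2 0.1 0.5] gap 0.0928
```

View pics/scene30.png

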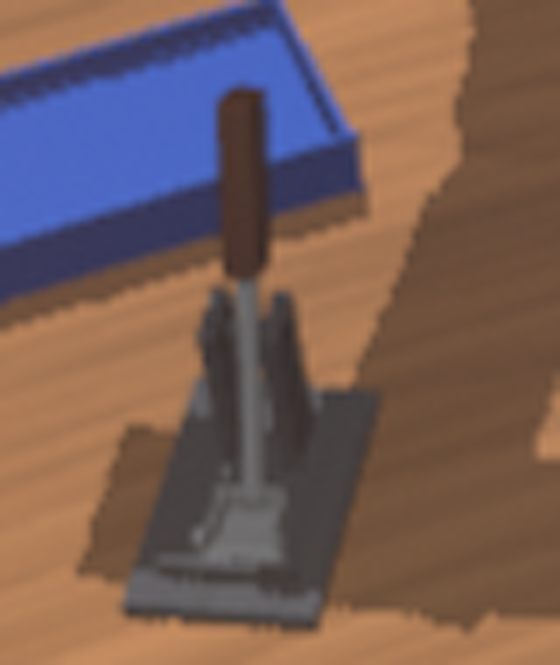

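View pics/top31.png

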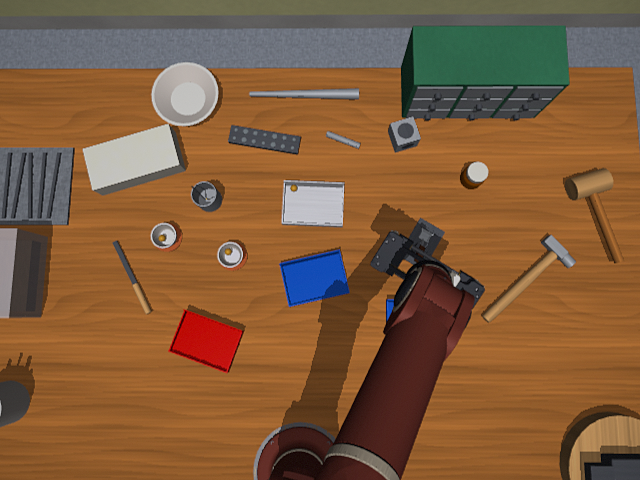

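The spoon stands level and still in its rest. One ball shows in each crucible, at pixels (164,238) and (231,254) in the top view. The third ball is in the tray at (294,188). Handing in.

```bash
python3 -c "
from station import robot
print(robot.hand_in()); print(robot.get_state()['time'])"
```

```text
the job is handed in; nothing more can be done
None
the job is handed in; nothing more can be done
```

I put one ball into each white crucible with the spoon and put the spoon back in its rest. The job was handed in at about 58.8 s of the 67 s allowed.

**How it was done:** The moves only allow turning about the finger axis, so I leaned the tool by driving the arm gently against its reach and joint limits. I then tipped each ball in by turning the spoon about its leaning handle, about 1 cm above the rim.

**Last checks:**
- **Balls:** the camera shows one ball in each crucible and the third still in the tray.
- **Spoon:** it stands free in the rest with its nose behind the stop. The handle slope is close to the start, and the position is about 1–2 mm off.
- **Other tools:** they look unmoved in the pictures. I did not measure this.

**What went wrong or is uncertain:**
- **First return to the rest:** the spoon had turned a few degrees in the grip and its nose landed on the rest's stop. I gripped it again to fix this. While I re-levelled it, the spoon pressed on the bare table (or possibly the edge of a blue tray) with about 40 N upward at the wrist; it came out level.
- **Second placing:** the last attempt pressed on the rest with about 32 N before I let go.
- **Joint limits:** several joints were driven to their limits. The largest reading over a printed limit was about 0.002 rad (for example 1.982 against 1.98). I took this as rounding but could not confirm it.

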